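Test a batch of power modules in the clamped nest

TASK

Load every power module lying on the pink mat into the test nest, one to a pocket, swing the hinged clamp down until all of them are pressed fully home, then throw the toggle over centre onto the clamp and leave it locked for at least two seconds while the test runs. Then throw the toggle back, swing the clamp up open again, and set all the tested modules down upright in the grey tray, leaving the clamp and the toggle open and the other things on the bench where they are.

Things in the scene. Friction and masses are not known exactly. Their poses are not given: they have to be found in the camera images.
- module0: A power module (two or three of the four are present, the others None): plain metal block 100 x 42 x 44 mm high, ribbed on top, black end caps, 0.2 to 0.3 kg; origin at the centre of its underside, x along its 100 mm length (either end may face either way), z up. At the start it lies on the pink mat.
- module1: Another power module, the same as module0 in every way.
- module2: Another power module, the same as module0 in every way.
- module3: Another power module, the same as module0 in every way.
- nest: Test nest, bolted down: rust-red base plate 16 mm thick with aluminium guides up to 42 mm above the bench. Origin on the bench below the middle pocket; x (away from the robot at yaw 0) towards the clamp's hinge, y towards the toggle, z up. Three pockets along y, 78 mm apart, each 106 mm (along x) by 48 mm; the middle 66 mm of their long sides is open down to the base plate, for fingers.
- bay0 (a point): Centre of the pocket nearest the toggle (nest y +78 mm), 28 mm above the bench: here lies the centre of a module's underside when loaded but not pressed. Axes as the nest's. The black sprung carrier below it sinks 8 mm (module underside then 20 mm above the bench = home); the spring pushes with 4.5 N at the top, 6.1 N when home.
- bay1 (a point): The same for the middle pocket (nest y = 0).
- bay2 (a point): The same for the far pocket from the toggle (nest y = -78 mm).
- clamp (a joint): Angle of the hinged clamp: 0 = shut (modules home), about 0.09 where its pads first meet loaded modules, 1.57 = upright, 1.85 = stop, leaning back, clear of the pockets; starts at 1.6 to 1.8. Its stiff hinge (friction 0.9 N m) keeps it where it is left, even on the springs; the last part of closing takes about 10 N at the handle.
- clamp_hinge (a point): Point on the clamp's hinge axis (parallel to nest y), at nest x +85, z 85 mm. Axes as the nest's. Shut, the clamp is a flat frame between z 78 and 92 mm with three pads below it: cross beam 26 mm wide over nest x = 0, from y -118 to +118 mm, and the two struts of the handle at y = +-56 mm.
- clamp_handle (a point): Middle of the clamp's handle, a round black bar of 14 mm diameter parallel to nest y, 185 mm from the hinge axis; 100 mm of it is free between the two struts. At joint value q it lies at nest x = 85 - 185 cos q, z = 85 + 185 sin q (mm).
- toggle (a joint): Angle of the toggle: 0 = open (stop; handle leaning outwards to nest +y), 1.3 = thrown over onto the end of the clamp's beam (stop). The handle is upright at 0.95. Light to move; past about 0.9 it falls by itself onto the clamp, below about 0.5 it falls open, between it may stay. It reaches 1.3 only with the clamp shut.
- toggle_hinge (a point): Point on the toggle's pivot axis (parallel to nest x), at nest x = 0, y = +148 mm, z = 70 mm. Open, the toggle rises to 135 mm above the bench; thrown over, to 164 mm. Axes as the nest's.
- toggle_grip (a point): Middle of the toggle's black cross grip, a round bar of 16 mm diameter and 56 mm length parallel to nest x at the end of the handle, 90.5 mm from the pivot axis. At joint value q: nest y = 148 - 90.5 sin(q - 0.95), z = 70 + 90.5 cos(q - 0.95) (mm).
- mat: Pink foam mat, 290 x 230 mm, 3 mm thick, fixed, beside the nest (left or right of it); origin at the centre of its underside.
- tray: Grey tray for tested modules on the other side of the nest, fixed, 260 mm along its x, 140 mm along its y, walls 5 mm thick and 18 mm high, floor 5 mm thick; origin at the centre of its underside. Three modules fit lying across it side by side, 78 mm apart.
- screwdriver: Bystander: screwdriver, 190 mm long, lying on the robot's side of the mat; leave alone. Origin about its middle.
- heatsink: Bystander: small finned heat sink 60 x 50 x 26 mm lying just beyond the mat; leave alone. Origin at the centre of its underside.
- tape: Bystander: roll of yellow tape 90 mm across, 22 mm high, just beyond the tray; leave alone. Origin at the centre of its underside.
- spool: Bystander: metal spool 54 mm across, 46 mm high, on the robot's side of the tray; leave alone. Origin at the centre of its underside.
- cleaner: Bystander: white bottle 56 mm across, 130 mm high, beyond the nest; leave alone. Origin at the centre of its underside.
- meter: Bystander: blue hand meter 150 x 80 x 35 mm, beyond the nest; leave alone. Origin at the centre of its underside.
Things that resemble listed ones, but are neither listed nor needed, are in the scene too. Leave any turquoise look-alike of the module2 alone.

How it is judged:
On the way, in this order (a step that is already met when the one before it is completed fails the run):
1. all modules lie in the pockets of the nest, the clamp still open (((horizontal distance between module0 and bay0 below 0.009 m and z of module0 in the frame of nest below 0.033 m and angle between module0's own z axis and vertical below 0.12 rad) or (horizontal distance between module0 and bay1 below 0.009 m and z of module0 in the frame of nest below 0.033 m and angle between module0's own z axis and vertical below 0.12 rad) or (horizontal distance between module0 and bay2 below 0.009 m and z of module0 in the frame of nest below 0.033 m and angle between module0's own z axis and vertical below 0.12 rad)) and ((horizontal distance between module1 and bay0 below 0.009 m and z of module1 in the frame of nest below 0.033 m and angle between module1's own z axis and vertical below 0.12 rad) or (horizontal distance between module1 and bay1 below 0.009 m and z of module1 in the frame of nest below 0.033 m and angle between module1's own z axis and vertical below 0.12 rad) or (horizontal distance between module1 and bay2 below 0.009 m and z of module1 in the frame of nest below 0.033 m and angle between module1's own z axis and vertical below 0.12 rad)) and ((horizontal distance between module2 and bay0 below 0.009 m and z of module2 in the frame of nest below 0.033 m and angle between module2's own z axis and vertical below 0.12 rad) or (horizontal distance between module2 and bay1 below 0.009 m and z of module2 in the frame of nest below 0.033 m and angle between module2's own z axis and vertical below 0.12 rad) or (horizontal distance between module2 and bay2 below 0.009 m and z of module2 in the frame of nest below 0.033 m and angle between module2's own z axis and vertical below 0.12 rad)) and ((horizontal distance between module3 and bay0 below 0.009 m and z of module3 in the frame of nest below 0.033 m and angle between module3's own z axis and vertical below 0.12 rad) or (horizontal distance between module3 and bay1 below 0.009 m and z of module3 in the frame of nest below 0.033 m and angle between module3's own z axis and vertical below 0.12 rad) or (horizontal distance between module3 and bay2 below 0.009 m and z of module3 in the frame of nest below 0.033 m and angle between module3's own z axis and vertical below 0.12 rad)) and value of joint clamp above 0.5 rad), for 0.2 s.
2. the clamp is shut and every module is pressed home (value of joint clamp below 0.035 rad and ((horizontal distance between module0 and bay0 below 0.009 m and z of module0 in the frame of nest below 0.0235 m and angle between module0's own z axis and vertical below 0.12 rad) or (horizontal distance between module0 and bay1 below 0.009 m and z of module0 in the frame of nest below 0.0235 m and angle between module0's own z axis and vertical below 0.12 rad) or (horizontal distance between module0 and bay2 below 0.009 m and z of module0 in the frame of nest below 0.0235 m and angle between module0's own z axis and vertical below 0.12 rad)) and ((horizontal distance between module1 and bay0 below 0.009 m and z of module1 in the frame of nest below 0.0235 m and angle between module1's own z axis and vertical below 0.12 rad) or (horizontal distance between module1 and bay1 below 0.009 m and z of module1 in the frame of nest below 0.0235 m and angle between module1's own z axis and vertical below 0.12 rad) or (horizontal distance between module1 and bay2 below 0.009 m and z of module1 in the frame of nest below 0.0235 m and angle between module1's own z axis and vertical below 0.12 rad)) and ((horizontal distance between module2 and bay0 below 0.009 m and z of module2 in the frame of nest below 0.0235 m and angle between module2's own z axis and vertical below 0.12 rad) or (horizontal distance between module2 and bay1 below 0.009 m and z of module2 in the frame of nest below 0.0235 m and angle between module2's own z axis and vertical below 0.12 rad) or (horizontal distance between module2 and bay2 below 0.009 m and z of module2 in the frame of nest below 0.0235 m and angle between module2's own z axis and vertical below 0.12 rad)) and ((horizontal distance between module3 and bay0 below 0.009 m and z of module3 in the frame of nest below 0.0235 m and angle between module3's own z axis and vertical below 0.12 rad) or (horizontal distance between module3 and bay1 below 0.009 m and z of module3 in the frame of nest below 0.0235 m and angle between module3's own z axis and vertical below 0.12 rad) or (horizontal distance between module3 and bay2 below 0.009 m and z of module3 in the frame of nest below 0.0235 m and angle between module3's own z axis and vertical below 0.12 rad))), for 0.2 s.
3. the toggle is thrown over onto the shut clamp, all modules home, for two seconds (all of step 2 and value of joint toggle above 1.15 rad), for 1.9 s.
4. the toggle is thrown back open (value of joint toggle below 0.35 rad), for 0.2 s.
5. the clamp is swung up open again (value of joint clamp above 1.3 rad), for 0.2 s.
At the end, for the whole second after the job is handed in: Every module lies upright (within 7 degrees) and at rest on the floor of the grey tray, its centre at least 10 mm inside the outer edges; the clamp is open (over 1.3 rad) and the toggle is open (under 0.35 rad) (x of module0 in the frame of tray between -0.12 and 0.12 m and y of module0 in the frame of tray between -0.06 and 0.06 m and z of each of module0, module1, module2, module3 in the frame of tray below 0.012 m and angle between each of module0, module1, module2, module3's own z axis and vertical below 0.12 rad and linear speed of each of module0, module1, module2, module3 below 0.03 m/s and x of module1 in the frame of tray between -0.12 and 0.12 m and y of module1 in the frame of tray between -0.06 and 0.06 m and x of module2 in the frame of tray between -0.12 and 0.12 m and y of module2 in the frame of tray between -0.06 and 0.06 m and x of module3 in the frame of tray between -0.12 and 0.12 m and y of module3 in the frame of tray between -0.06 and 0.06 m and value of joint clamp above 1.3 rad and value of joint toggle below 0.35 rad); the robot touches nothing.
It fails at once if a bystander (screwdriver, heat sink, tape, spool, bottle or meter) is pushed more than 4 cm away (distance of any of screwdriver, heatsink, tape, spool, cleaner, meter from where it was at the start of the episode above 0.04 m).
Of module0, module1, module2, module3 only 2 to 3 are there at a start; the rules pass over those that are not, and their reading is None.
At some moment in a run one of module0, module1, module2, module3 may be knocked a few centimetres aside while the robot is not near it.
It also fails if it takes over 210 s, if anything falls off the work surface, if the arm or the gripper's body presses on something with over 40 N, if the wrist force passes 120 N, or if a joint passes its speed limit or range.

ROBOT

A 7-joint arm with a two-finger parallel gripper is mounted at the origin on the work surface. World frame = base frame: x ahead of the robot, y to its left, z up, the work surface at z = 0. Lengths are in m, angles in rad, forces in N, time in s.
With the tool pointing down it reaches from about 0.425 to 0.8 m from the base axis. Payload 8.3 kg.
Tool frame: the origin (TCP) lies between the finger pads; the fingertips stand 8 mm ahead of it and the grasp point (between the pads) lies 11 mm behind it; z points along the fingers, x is the direction in which the jaws open and shut, and the axes are right-handed (so a half turn about z gives the same grasp; the last joint's range is limited). The gripper opens to 85 mm and grips with 20 to 120 N. Pads are 22 mm wide; open, the fingers measure 114 mm over their backs; the gripper's body (76 mm by 85 mm) begins 54 mm behind the grasp point. The pads swing forward as they close: fully open they stand 13 mm farther back than shut.
Start: joints at [1.179, 0.383, 0.016, 1.37, -0.006, 1.388, -0.046], TCP at [0.202, -0.591, 0.239] pointing down, gripper open.
Joint ranges: [-2.95, 2.95], [-0.25, 2.06], [-1.52, 1.56], [0.18, 2.33], [-1.44, 4.58], [0.02, 2.06], [-3.01, 3.01]. Speed limits (rad/s): [2.39, 2.39, 3.01, 3.01, 3.14, 3.14, 3.14].

INTERFACE

Orientations are given as a rotation vector (axis times angle).
In Python, from rig import get_obs, camera, camera_info, hand_in, find_in gives the robot as it stands.
- The arm moves only by the tool drive_tool, never from a script. Its argument "targets" is a list of rows, each a list of 7 numbers: the shift along the world's x, y, z in units of 20 mm (1.0 is 20 mm), then the turn, a rotation vector about the world's x, y, z in units of 90 degrees (1.0 is 90 degrees), then the closure, from -1 (fully open) to 1 (shut). In form: [[tx, ty, tz, rx, ry, rz, hand], ...]. A call has 1 to 5 rows; each row shifts and turns the commanded pose from where the row before left it; what a row does not reach is not made up. A row lasts 1/12 s, in which the tool goes at most 41.7 mm and 7.16 degrees, less where a joint would pass 70% of its speed; a pose out of reach is approached as far as the arm can. A call with a number of a shift or a turn outside -1 to 1 is refused whole. A call with a gripper value outside its range is refused whole. The fingers move at their own pace and stop on an object; the grip force is fixed at half the most. Time passes only in rows, so rows that do not move let the fingers close. It gives the time, the measured TCP pose, the force and the opening at its end, in the units of the state.
- get_obs(): the state, without advancing time (a new reading comes with each control period).
- camera(name): name is "side" or "top"; returns (picture, depth): 480x640x3 uint8, red, green, blue; 480x640 float32, m along the optical axis (not along the pixel's ray), 0 where there is no reading.
- camera_info(name): a dict with "K" (3x3 intrinsics, pixels), "view" (4x4, takes a point from world to camera coordinates). Camera axes: x right, y down, z forward; pixel columns grow to the right and rows downward; lengths in m; the calibration is good to about 2 mm. A picture is of the moment at which its call begins. camera_info takes no time and is no camera call.
- hand_in(): hands the job in, once; it reports no verdict.
Trained networks look in the newest picture that a camera, given by its name, has taken for a name from the list of things; names that differ only in an ending like _2 or _b are one class to them, and where a whole thing is asked for, a point or a joint stands for the part that bears it (a point fixed in the world has none). Each returns a list of dicts, best first, with "p" (0 to 1); they miss things now and then, are a little off and sometimes report something else, mostly with a low value. They report only what shows in the picture. A call takes as long as a camera call. They do not tell look-alikes from the thing itself.
- find_in(camera, name): "bbox" ([left, top, right, bottom] in pixels, round what is visible of it).
The state is a dict: "t": time; "joint_pos": joint angles; "dq": joint speeds; "joint_efforts": joint torques, N m; "tool_pos": TCP position; "ee_rot": TCP orientation; "ft_force": force on the tool from outside, world axes, zero at the start; "ft_torque": the same for the moment, N m; "opening": finger opening in m.
Only numpy, scipy, OpenCV 4.12 (cv2) and the standard library are available. Lean on these libraries where they do the work, as an engineer would, in place of code of your own. Each camera call takes 0.05 s, during which the arm holds its last target.

## Working session

There is one attempt and no reset: what is moved stays moved. The work goes in short steps, Python scripts to look and compute and a tool call to move; the robot and the scene stay as the last step left them, time stands still between calls to the robot, and variables do not carry over. Pictures are saved under pics/ and viewed, and the job is handed in when it is done.

Besides the shell and the picture viewer there is one more tool, called after "Emit:" as a command line: name --pt "numbers of a row" for each row, then --argument value for the rest. drive_tool: Moves the arm, as the interface text tells. Its arguments: {"type":"object","properties":{"targets":{"type":"array"}},"required":["targets"]}

```bash
ls; mkdir -p pics; python3 - <<'E'
from rig import *
import cv2
for n in("top","side"):
    p,d=camera(n); cv2.imwrite(f"pics/{n}0.png",p[:,:,::-1]); i=camera_info(n); print(n,i["K"],i["view"])
o=get_obs(); print(o)
E
```

```text
pics
top [[478.96311066   0.         331.938262  ]
 [  0.         478.96311066 241.08547099]
 [  0.           0.           1.        ]] [[ 0.00239348 -0.99978137 -0.0207721  -0.07812417]
 [-0.99917182 -0.00154723 -0.04066066  0.49597272]
 [ 0.04061964  0.02085222 -0.99895707  1.31446481]
 [ 0.          0.          0.          1.        ]]
side [[592.53182056   0.         332.76999476]
 [  0.         592.53182056 233.46307364]
 [  0.           0.           1.        ]] [[-0.71003717 -0.70415961  0.00254137  0.28899906]
 [-0.52894987  0.53097567 -0.66202482  0.37029693]
 [ 0.46482174 -0.47140649 -0.7494776   1.36710549]
 [ 0.          0.          0.          1.        ]]
{'t': 0.1, 'joint_pos': array([ 1.17909702,  0.38419397,  0.01636297,  1.3710286 , -0.00629605,
        1.38820079, -0.04648793]), 'dq': array([ 3.72495855e-04, -1.12175144e-03,  5.11065164e-05, -2.07281247e-03,
       -1.60607312e-03,  2.32310034e-03,  9.01298586e-04]), 'joint_efforts': array([ 3.51793999e-03, -6.29132152e+01,  8.47773179e-01, -3.72758067e+01,
        1.68083631e-02,  1.05336346e-02,  1.07019127e-05]), 'tool_pos': array([ 0.20171899, -0.59109597,  0.23836316]), 'ee_rot': array([-2.55430438e+00,  1.82722508e+00,  2.29910140e-03]), 'ft_force': array([-0.61877311,  0.6190328 ,  0.75648617]), 'ft_torque': array([-0.00796798, -0.00100931, -0.013706  ]), 'opening': 0.08564366911457866}
```

View pics/top0.png

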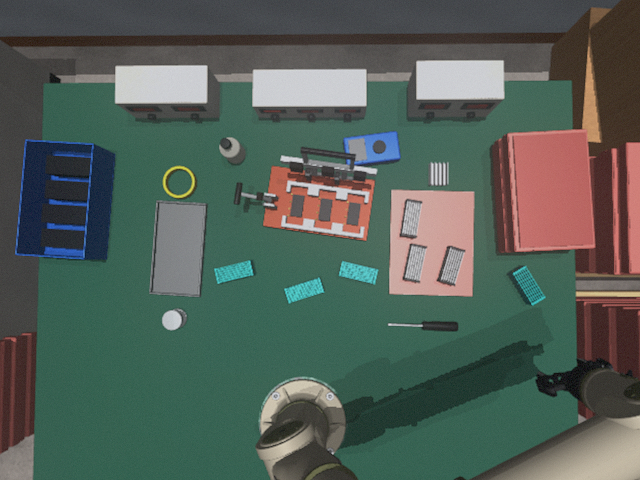

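View pics/side0.png

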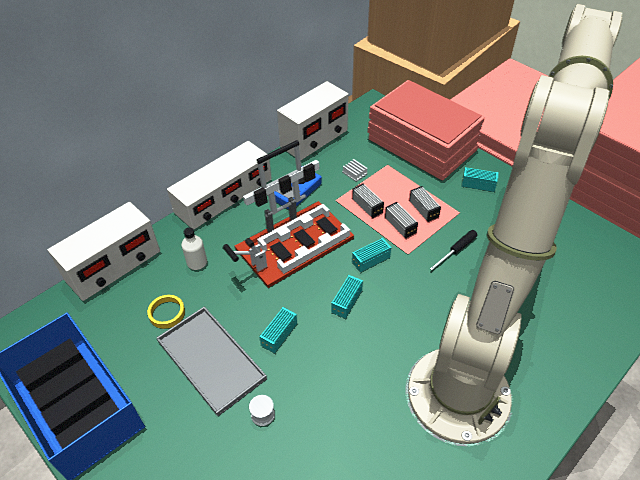

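```bash
python3 - <<'E'
from rig import *
p,d=camera("top")
for n in("module0","nest","mat","tray","toggle_grip","clamp_handle","clamp"):
    print(n,[(round(r["p"],2),[round(v) for v in r["bbox"]]) for r in find_in("top",n)][:6])
E
```

```text
module0 [(0.91, [508, 264, 541, 305]), (0.76, [285, 278, 323, 302]), (0.65, [340, 264, 379, 286]), (0.63, [439, 249, 465, 288]), (0.62, [404, 244, 426, 284]), (0.61, [213, 260, 252, 285])]
nest [(0.84, [232, 151, 380, 242])]
mat [(0.68, [391, 192, 474, 296])]
tray [(0.76, [148, 203, 208, 298])]
toggle_grip [(0.5, [232, 184, 272, 208])]
clamp_handle [(0.58, [282, 150, 378, 179]), (0.5, [438, 247, 465, 287])]
clamp [(0.56, [280, 148, 380, 180]), (0.36, [426, 161, 446, 188])]
```

The three grey modules lie on the pink mat at about (411,218), (415,263) and (452,266). The turquoise ones at (234,272), (304,290), (359,272) and (528,285) are look-alikes lying off the mat. I'll confirm this in a crop and measure.

```bash
cat > h.py <<'E'
from rig import *
import numpy as np, cv2
def cloud(n,save=None):
    p,d=camera(n); i=camera_info(n); K=i["K"]; V=i["view"]
    if save: cv2.imwrite(f"pics/{save}.png",p[:,:,::-1])
    u,v=np.meshgrid(np.arange(640),np.arange(480))
    c=np.stack([(u-K[0,2])/K[0,0]*d,(v-K[1,2])/K[1,1]*d,d],-1)
    w=(c-V[:3,3])@V[:3,:3]
    w[d==0]=np.nan
    return p,d,w
def proj(n,P):
    i=camera_info(n); c=np.asarray(P)@i["view"][:3,:3].T+i["view"][:3,3]; q=c@i["K"].T
    return q[...,:2]/q[...,2:]
def crop(p,box,s,name):
    l,t,r,b=box; cv2.imwrite(f"pics/{name}.png",cv2.resize(p[t:b,l:r,::-1],None,fx=s,fy=s,interpolation=cv2.INTER_CUBIC))
E
python3 - <<'E'
from h import *
p,d,w=cloud("top")
crop(p,(380,150,490,310),4,"c_mat"); crop(p,(225,140,385,245),5,"c_nest")
def rect(box,zlo,zhi):
    l,t,r,b=box; q=w[t:b,l:r].reshape(-1,3); q=q[np.isfinite(q[:,0])]
    m=(q[:,2]>zlo)&(q[:,2]<zhi); q=q[m]
    R=cv2.minAreaRect(q[:,:2].astype(np.float32)*1000); print(box,len(q),"z",np.round(np.percentile(q[:,2],[5,50,95]),4),"rect",np.round(R[0],1),np.round(R[1],1),round(R[2],1))
for b in [(396,192,428,242),(400,238,432,290),(434,240,470,294)]: rect(b,.030,.07)
l,t,r,b=(268,195,375,242)
for (a,bb) in [(.03,.06),(.008,.06)]: rect((262,160,380,245),a,bb)
rect((145,198,212,300),.012,.03)
rect((145,198,212,300),.003,.03)
h=w[...,2]; print("desk z",np.nanmedian(h[300:320,230:300]),np.nanmedian(h[210:230,430:465]))
E
```

```text
(396, 192, 428, 242) 575 z [0.0328 0.0431 0.0489] rect [ 556.4 -289.9] [ 41.6 100.2] 81.0
(400, 238, 432, 290) 580 z [0.033  0.043  0.0483] rect [ 436.4 -299.4] [ 42.6 100. ] 77.7
(434, 240, 470, 294) 602 z [0.0332 0.043  0.0488] rect [ 429.6 -398.2] [ 41.9 100.6] 72.6
(262, 160, 380, 245) 1315 z [0.0312 0.0398 0.0451] rect [629.1 -46.9] [290.3 217.7] 81.9
(262, 160, 380, 245) 6136 z [0.0106 0.0164 0.042 ] rect [626.9 -45.4] [297.  223.3] 82.2
(145, 198, 212, 300) 587 z [0.0126 0.016  0.0206] rect [480.1 351.2] [142.  270.2] 86.7
(145, 198, 212, 300) 3280 z [0.0032 0.0057 0.0177] rect [476.2 352.8] [282.  185.7] 0.7
desk z -0.0015630573743110464 0.0010815525082774747
```

```bash
python3 - <<'E'
from h import *
p,d,w=cloud("side"); 
print("desk z side",np.nanmedian(w[300:320,300:320,2]))
# side measurement of modules
def rect(box,zlo,zhi):
    l,t,r,b=box; q=w[t:b,l:r].reshape(-1,3); q=q[np.isfinite(q[:,0])]
    m=(q[:,2]>zlo)&(q[:,2]<zhi); q=q[m]
    R=cv2.minAreaRect(q[:,:2].astype(np.float32)*1000); print(box,len(q),"z",np.round(np.percentile(q[:,2],[5,50,95]),4),"rect",np.round(R[0],1),np.round(R[1],1),round(R[2],1))
for b in [(350,182,386,220),(384,200,420,240),(408,184,442,224)]: rect(b,.036,.07)
crop(p,(215,130,365,300),4,"c_nest_s")
E
```

```text
desk z side 0.0004349860176711085
(350, 182, 386, 220) 420 z [0.0387 0.0463 0.0518] rect [ 549.3 -292.3] [ 45.9 122.6] 81.1
(384, 200, 420, 240) 460 z [0.0381 0.046  0.0511] rect [ 428.9 -331.4] [104.3 107.3] 77.3
(408, 184, 442, 224) 482 z [0.0386 0.0462 0.0521] rect [ 413.8 -381.6] [ 89.9 161.5] 36.5
```

View pics/c_mat.png

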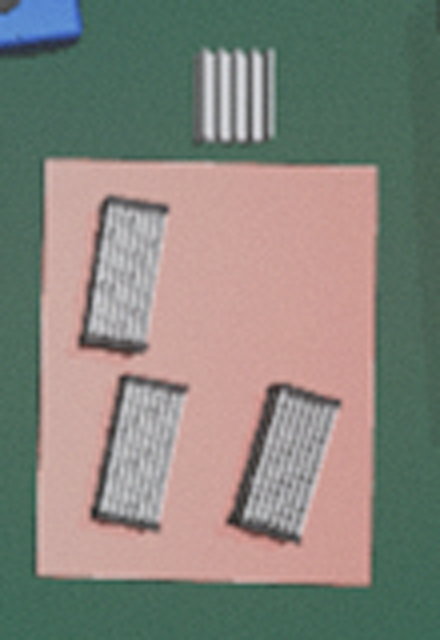

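View pics/c_nest.png

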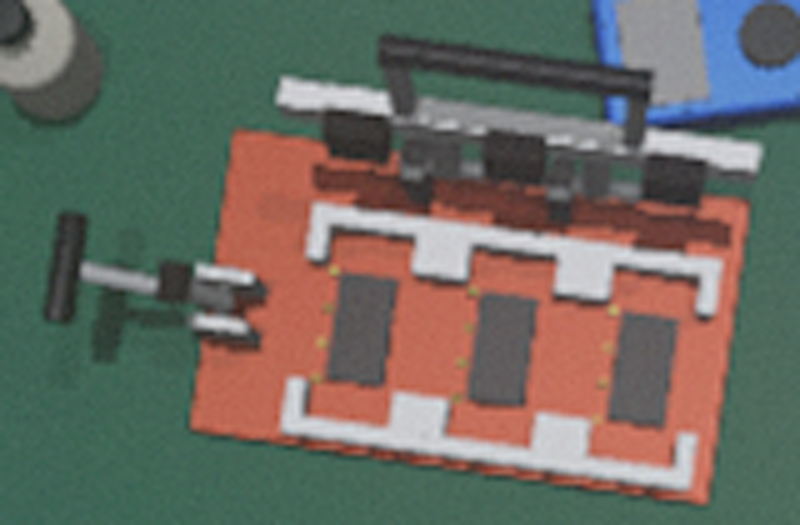

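View pics/c_nest_s.png

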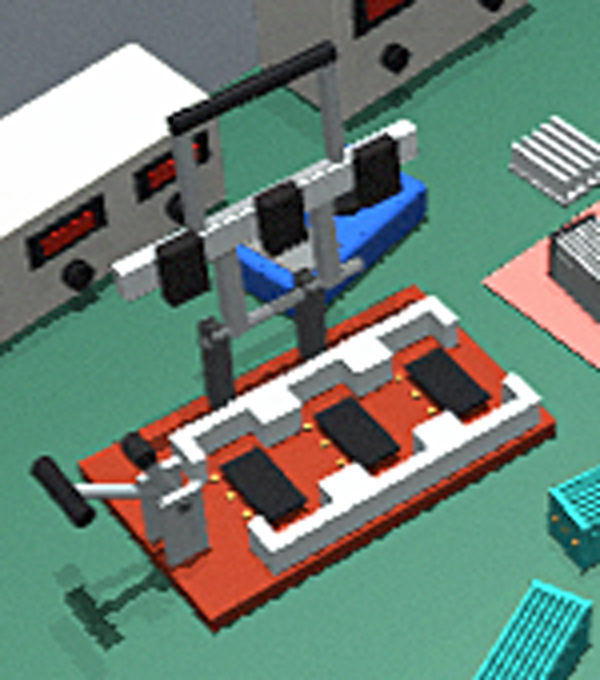

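The crop confirms three grey ribbed modules on the mat. In the nest crop the toggle is open on the left and the clamp is upright. Next I'll get the exact nest and tray poses.

```bash
cat >> h.py <<'E'
def ray(n,uv,z):
    i=camera_info(n); K=i["K"]; V=i["view"]; uv=np.atleast_2d(uv).astype(float)
    c=np.stack([(uv[:,0]-K[0,2])/K[0,0],(uv[:,1]-K[1,2])/K[1,1],np.ones(len(uv))],-1)@V[:3,:3]
    o=-V[:3,:3].T@V[:3,3]
    return o+c*((z-o[2])/c[:,2])[:,None]
E
python3 - <<'E'
from h import *
for n in("top","side"):
    p,d,w=cloud(n)
    hsv=cv2.cvtColor(p,cv2.COLOR_RGB2HSV)
    box=(262,190,380,242) if n=="top" else (262,208,345,268)
    m=np.zeros((480,640),np.uint8); l,t,r,b=box
    m[t:b,l:r]=((hsv[t:b,l:r,2]<110)&(hsv[t:b,l:r,1]<90))
    k,lab,st,ce=cv2.connectedComponentsWithStats(m)
    for j in range(1,k):
        if st[j,4]>60: print(n,st[j],np.round(ce[j],1),np.round(ray(n,ce[j],.028)[0]*1000,1))
    # guides top-view
    if n=="top":
        m=np.zeros((480,640),np.uint8); l,t,r,b=280,178,375,242
        m[t:b,l:r]=((hsv[t:b,l:r,2]>190)&(hsv[t:b,l:r,1]<60))
        k,lab,st,ce=cv2.connectedComponentsWithStats(m)
        for j in range(1,k):
            if st[j,4]>60:
                ys,xs=np.where(lab==j); q=ray(n,np.c_[xs,ys],.042)[:,:2]*1000
                print("guide",st[j],cv2.minAreaRect(q.astype(np.float32)))
        # tray: grey area
        ys,xs=np.where((w[...,2]>.001)&(w[...,2]<.03)&(hsv[...,1]<60)&(np.arange(640)[None]>140)&(np.arange(640)[None]<215)&(np.arange(480)[:,None]>196)&(np.arange(480)[:,None]<300))
        mm=np.zeros((480,640),np.uint8); mm[ys,xs]=1; mm=cv2.morphologyEx(mm,cv2.MORPH_OPEN,np.ones((5,5)))
        ys,xs=np.where(mm); print("tray",cv2.minAreaRect((ray(n,np.c_[xs,ys],.018)[:,:2]*1000).astype(np.float32)))
        # red plate
        mr=((hsv[...,0]<12)|(hsv[...,0]>174))&(hsv[...,1]>140); mr[:, :258]=0; mr[:,382:]=0; mr[:160]=0;mr[245:]=0
        ys,xs=np.where(cv2.morphologyEx(mr.astype(np.uint8),cv2.MORPH_OPEN,np.ones((3,3)))); print("plate",cv2.minAreaRect((ray(n,np.c_[xs,ys],.016)[:,:2]*1000).astype(np.float32)))
        # toggle grip, clamp handle
        for nm,b in (("grip",(230,180,245,210)),("handle",(296,140,360,165))):
            l,t,r,bb=b; q=w[t:bb,l:r][(hsv[t:bb,l:r,2]<90)&(w[t:bb,l:r,2]>.07)]; print(nm,len(q),np.round(np.median(q,0),4),np.round(q.min(0),3),np.round(q.max(0),3))
E
```

```text
top [262 190  16  24 141] [267.6 201.1] [604.8  99.1  28. ]
top [ 271  190  109   52 1051] [338.5 228.7] [529.1 -95.4  28. ]
top [291 195  13  22 233] [297.  205.5] [592.7  18.3  28. ]
top [319 199  13  22 234] [325.  209.6] [581.4 -58.4  28. ]
top [347 203  13  22 226] [353.2 213.6] [ 570.6 -135.3   28. ]
guide [287 181  83  21 419] ((630.7427368164062, -65.49014282226562), (223.88734436035156, 28.38413429260254), 82.248046875)
guide [281 215  84  22 465] ((536.1533813476562, -51.706398010253906), (224.3292236328125, 28.3608341217041), 81.89459228515625)
tray ((475.1380615234375, 349.6053771972656), (142.05264282226562, 258.5528869628906), 86.50479888916016)
plate ((621.6227416992188, 48.31496810913086), (104.96324157714844, 151.5828857421875), 82.1300048828125)
grip 136 [0.6112 0.1611 0.1273] [0.585 0.151 0.116] [0.639 0.173 0.135]
handle 407 [ 0.6806 -0.0644  0.2727] [ 0.665 -0.134  0.178] [0.697 0.006 0.279]
side [265 208  20  26 184] [270.  218.5] [702.6 -43.3  28. ]
side [288 208   9  13  80] [292.2 213.1] [ 673.2 -102.3   28. ]
side [318 217  18  18 157] [326.2 225.3] [ 570.3 -138.1   28. ]
side [294 230  21  18 169] [303.5 238.1] [580.7 -59.7  28. ]
side [272 242  18  19 176] [280.2 250.9] [592.   16.9  28. ]
```

Emit:
drive_tool --pt "0.98 0.84 0 0 0 -0.018 -1" --pt "0.98 0.84 0 0 0 -0.018 -1" --pt "0.98 0.84 0 0 0 -0.018 -1" --pt "0.98 0.84 0 0 0 -0.018 -1" --pt "0.98 0.84 0 0 0 -0.018 -1"

```text
t: 1.12
tool_pos: [0.3006, -0.5067, 0.2394]
ee_rot: [2.418, -2.006, 0.0]
ft_force: [1.1, -0.3, -0.4]
opening: 0.0856
```

Emit:
drive_tool --pt "0.98 0.84 0 0 0 -0.018 -1" --pt "0.98 0.84 0 0 0 -0.018 -1" --pt "0.98 0.84 0 0 0 -0.018 -1" --pt "0.98 0.84 0 0 0 -0.018 -1" --pt "0.98 0.84 0 0 0 -0.018 -1"

```text
t: 1.53
tool_pos: [0.3987, -0.4226, 0.2395]
ee_rot: [-2.27, 2.171, -0.001]
ft_force: [0.8, -0.6, 0.1]
opening: 0.0856
```

Emit:
drive_tool --pt "0.98 0.84 0 0 0 -0.018 -1" --pt "0.98 0.84 0 0 0 -0.018 -1" --pt "0.98 0.84 0 0 0 -0.018 -1" --pt "0.98 0.84 0 0 0 -0.018 -1" --pt "0.98 0.84 0 0 0 -0.018 -1"

```text
t: 1.95
tool_pos: [0.4967, -0.3386, 0.2394]
ee_rot: [-2.111, 2.326, -0.0]
ft_force: [-0.5, 0.7, 0.1]
opening: 0.0854
```

Emit:
drive_tool --pt "0.98 0.84 -0.7 0 0 -0.018 -1" --pt "0.98 0.84 -0.7 0 0 -0.018 -1" --pt "0.98 0.84 -0.7 0 0 -0.018 -1" --pt "0 0 -0.7 0 0 0 -1" --pt "0 0 -0.7 0 0 0 -1"

```text
t: 2.37
tool_pos: [0.5563, -0.2865, 0.1684]
ee_rot: [-2.017, 2.407, 0.001]
ft_force: [-0.5, -0.2, -0.2]
opening: 0.0855
```

```bash
cat >> h.py <<'E'
def go(xyz=None,yaw=None):
    from scipy.spatial.transform import Rotation as R
    o=get_obs(); M=R.from_rotvec(o["ee_rot"]).as_matrix(); a=np.degrees(np.arctan2(M[1,0],M[0,0]))
    print("t",round(o["t"],2),"tcp",np.round(o["tool_pos"]*1000,1),"yaw",round(a,2),"tilt",np.round(M[:2,2],4),"F",np.round(o["ft_force"],1),"op",round(o["opening"]*1000,1),"q",np.round(o["joint_pos"],2))
    if xyz is not None: print(" d units",np.round((np.array(xyz)-o["tool_pos"]*1000)/20,2),end=" ")
    if yaw is not None: d=(yaw-a+90)%180-90; print("dyaw units",round(d/90,3))
def mods(save=None,zlo=.032,ylim=(-.48,-.18),xlim=(.35,.68)):
    p,d,w=cloud("top",save)
    hsv=cv2.cvtColor(p,cv2.COLOR_RGB2HSV)
    m=((w[...,2]>zlo)&(w[...,2]<.06)&(w[...,0]>xlim[0])&(w[...,0]<xlim[1])&(w[...,1]>ylim[0])&(w[...,1]<ylim[1])).astype(np.uint8)
    m=cv2.morphologyEx(m,cv2.MORPH_OPEN,np.ones((3,3)))
    k,lab,st,ce=cv2.connectedComponentsWithStats(m)
    for j in range(1,k):
        if st[j,4]>250:
            (c,s,a)=cv2.minAreaRect((w[lab==j][:,:2]*1000).astype(np.float32)); 
            yaw=a if s[0]>s[1] else a-90
            print("mod",np.round(c,1),np.round(s,1),"yaw",round(yaw,1),"px",np.round(ce[j]))
    return p,d,w
NO=np.array([581.5,-58.7]); NY=-.1425
def nest(x,y): c,s=np.cos(NY),np.sin(NY); return NO+[c*x-s*y,s*x+c*y]
E
python3 - <<'E'
from h import *
p,d,w=mods("t1"); go([556.4,-289.9,23],81)
# ring check: mean of colour mask at top for A
hsv=cv2.cvtColor(p,cv2.COLOR_RGB2HSV)
E
```

```text
t 2.42 tcp [ 554.1 -287.3  165.1] yaw -100.2 tilt [-0.004   0.0023] F [-0.3 -0.2 -3.2] op 85.3 q [ 0.53  0.43 -0.14  1.47  0.06  1.25 -1.37]
 d units [ 0.12 -0.13 -7.11] dyaw units 0.013
```

View pics/t1.png

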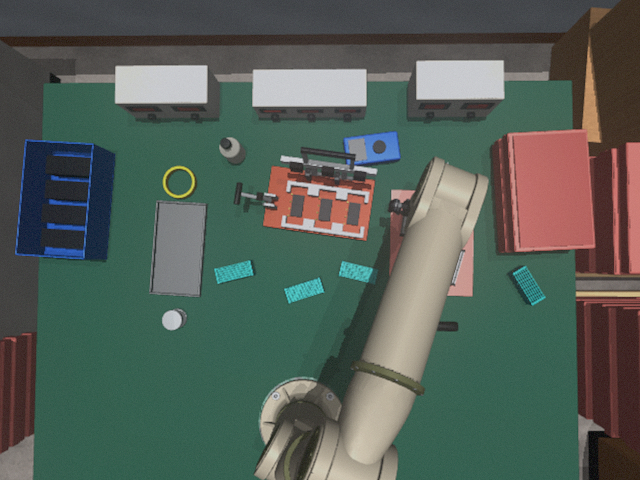

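```bash
python3 - <<'E'
from h import *
p,d,w=cloud("side","s1")
q=w[w[...,2]>.1]; 
t=get_obs()["tool_pos"]
q=w.reshape(-1,3); q=q[np.isfinite(q[:,0])]
p2,d2,w2=cloud("top"); q=np.vstack([q,w2.reshape(-1,3)])
q=q[np.isfinite(q[:,0])]
q=q[(abs(q[:,1]-t[1])<.25)&(abs(q[:,0]-t[0])<.25)&(q[:,2]>.08)]
for a in np.arange(.08,.6,.03):
    s=q[(q[:,2]>=a)&(q[:,2]<a+.03)]
    s=s[s[:,0]>t[0]-.1]
    if len(s): print(round(a-t[2],3),"dx",np.round([s[:,0].min()-t[0],s[:,0].max()-t[0]],3),"dy",np.round([s[:,1].min()-t[1],s[:,1].max()-t[1]],3),len(s))
E
```

```text
-0.086 dx [-0.089  0.212] dy [-0.25   0.249] 1076
-0.056 dx [-0.089  0.211] dy [-0.25  0.25] 1562
-0.026 dx [-0.064  0.19 ] dy [-0.25  0.25] 434
0.004 dx [-0.019  0.134] dy [-0.054  0.25 ] 1135
0.034 dx [-0.025  0.123] dy [-0.072  0.168] 311
0.064 dx [-0.028  0.125] dy [-0.069  0.167] 479
0.094 dx [-0.036  0.139] dy [-0.07   0.249] 908
0.124 dx [-0.04   0.023] dy [-0.02   0.041] 279
0.154 dx [-0.042  0.03 ] dy [-0.023  0.044] 248
0.184 dx [-0.043  0.037] dy [-0.032  0.047] 372
0.214 dx [-0.042  0.045] dy [-0.024  0.045] 337
0.244 dx [-0.043  0.048] dy [-0.024  0.043] 384
0.274 dx [-0.042  0.03 ] dy [-0.015  0.044] 275
0.304 dx [-0.054  0.062] dy [0.016 0.072] 170
0.334 dx [-0.097  0.065] dy [-0.043  0.08 ] 477
0.364 dx [-0.1    0.064] dy [-0.057  0.093] 1749
0.394 dx [-0.1    0.042] dy [-0.05   0.092] 4646
0.424 dx [-0.1   -0.058] dy [0.012 0.079] 799
```

View pics/s1.png

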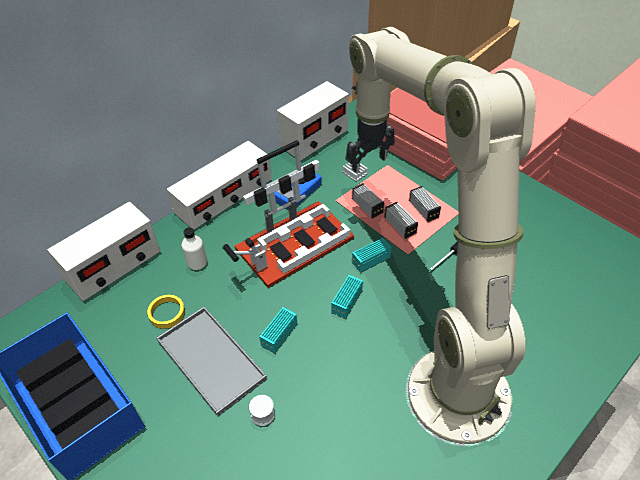

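Emit:
drive_tool --pt "0.08 -0.12 -1 0 0 0.012 -1" --pt "0 0 -1 0 0 0 -1" --pt "0 0 -1 0 0 0 -1" --pt "0 0 -1 0 0 0 -1" --pt "0 0 -1 0 0 0 -1"

```text
t: 2.93
tool_pos: [0.5567, -0.2926, 0.0702]
ee_rot: [-2.033, 2.394, -0.004]
ft_force: [0.3, -0.9, -0.7]
opening: 0.0856
```

Emit:
drive_tool --pt "0 0 -0.8 0 0 0 -1" --pt "0 0 -0.8 0 0 0 -1" --pt "0 0 -0.3 0 0 0 -1" --pt "0 0 0 0 0 0 -1"

```text
t: 3.27
tool_pos: [0.5555, -0.2917, 0.0307]
ee_rot: [2.034, -2.393, -0.002]
ft_force: [-0.2, -0.0, 0.3]
opening: 0.0852
```

```bash
python3 - <<'E'
from h import *
p,d,w=cloud("side"); crop(p,(330,120,450,250),5,"g1"); go([556.4,-289.9,23],81)
E
```

```text
t 3.32 tcp [ 556.3 -292.    31.9] yaw -99.28 tilt [ 0.0002 -0.0001] F [-0.1 -0.2  0.5] op 85.6 q [ 0.53  0.57 -0.13  1.59  0.09  0.99 -1.36]
 d units [ 0.01  0.1  -0.44] dyaw units 0.003
```

View pics/g1.png

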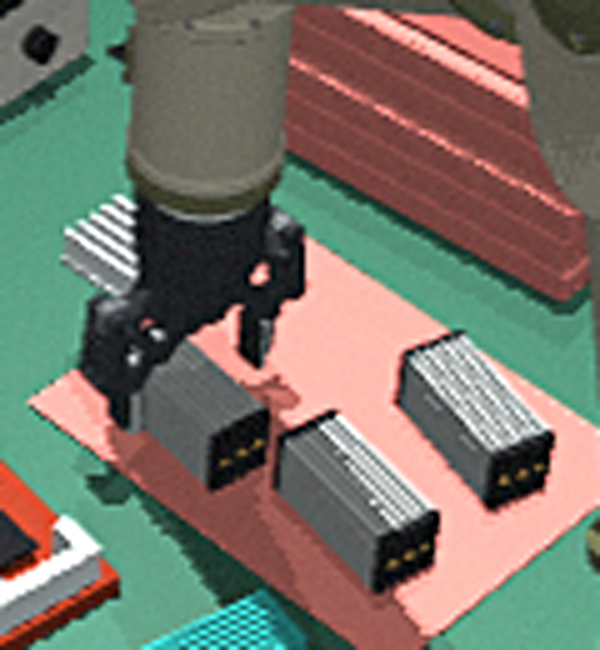

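The jaws straddle module A. I'll close them.

Emit:
drive_tool --pt "0 0.1 -0.4 0 0 0.003 -1" --pt "0 0 0 0 0 0 1" --pt "0 0 0 0 0 0 1" --pt "0 0 0 0 0 0 1" --pt "0 0 0 0 0 0 1"

```text
t: 3.73
tool_pos: [0.5568, -0.2903, 0.0244]
ee_rot: [-2.04, 2.388, -0.003]
ft_force: [-0.5, 0.1, 0.7]
opening: 0.0414
```

Emit:
drive_tool --pt "0 0 0 0 0 0 1" --pt "0 0 0 0 0 0 1" --pt "0 0 0 0 0 0 1" --pt "0 0 0 0 0 0 1" --pt "0 0 0 0 0 0 1"

```text
t: 4.15
tool_pos: [0.5568, -0.2901, 0.0243]
ee_rot: [-2.04, 2.388, -0.003]
ft_force: [-0.6, -1.4, 5.3]
opening: 0.0412
```

Emit:
drive_tool --pt "0 0 1 0 0 0 1" --pt "0 0 1 0 0 0 1" --pt "0 0 1 0 0 0 1" --pt "0 0 1 0 0 0 1" --pt "0 0 1 0 0 0 1"

```text
t: 4.57
tool_pos: [0.5557, -0.2889, 0.1234]
ee_rot: [2.041, -2.388, -0.003]
ft_force: [-0.2, 0.2, -2.2]
opening: 0.041
```

```bash
python3 - <<'E'
from h import *
p,d,w=cloud("side"); crop(p,(330,90,450,230),5,"g2"); b=nest(0,78);print(b); go([*b,150],81.84)
E
```

```text
[592.57742085  18.50939546]
t 4.62 tcp [ 557.8 -289.9  128.2] yaw -98.96 tilt [ 0.0044 -0.0018] F [ 2.  -2.   2.4] op 41.5 q [ 0.53  0.46 -0.14  1.51  0.07  1.17 -1.35]
 d units [ 1.74 15.42  1.09] dyaw units 0.009
```

View pics/g2.png

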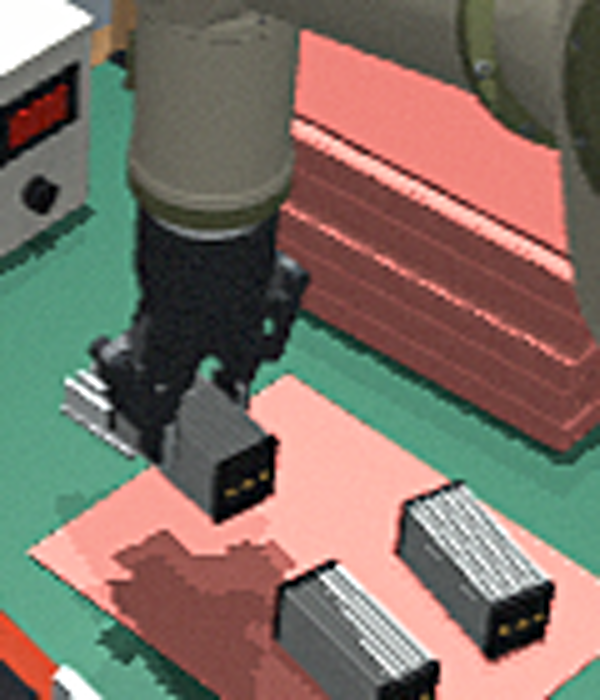

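Emit:
drive_tool --pt "0.05 0.9 0.5 0 0 0.003 1" --pt "0.1 0.97 0 0 0 0.003 1" --pt "0.1 0.97 0 0 0 0.003 1" --pt "0.1 0.97 0 0 0 0 1" --pt "0.1 0.97 0 0 0 0 1"

```text
t: 5.03
tool_pos: [0.5646, -0.1923, 0.1321]
ee_rot: [2.058, -2.373, -0.003]
ft_force: [0.9, 0.2, -3.2]
opening: 0.0412
```

Emit:
drive_tool --pt "0.1 0.97 0 0 0 0 1" --pt "0.1 0.97 0 0 0 0 1" --pt "0.1 0.97 0 0 0 0 1" --pt "0.1 0.97 0 0 0 0 1" --pt "0.1 0.97 0 0 0 0 1"

```text
t: 5.45
tool_pos: [0.5745, -0.0953, 0.132]
ee_rot: [2.058, -2.373, -0.003]
ft_force: [-0.1, 0.8, -1.2]
opening: 0.0413
```

Emit:
drive_tool --pt "0.13 0.97 0 0 0 0 1" --pt "0.13 0.97 0 0 0 0 1" --pt "0.13 0.97 0 0 0 0 1" --pt "0.13 0.97 0 0 0 0 1" --pt "0.13 0.97 0 0 0 0 1"

```text
t: 5.87
tool_pos: [0.5874, 0.0015, 0.132]
ee_rot: [2.057, -2.372, -0.002]
ft_force: [-0.0, -0.0, -2.8]
opening: 0.0413
```

Emit:
drive_tool --pt "0.1 0.7 -0.5 0 0 0 1" --pt "0 0.2 -0.5 0 0 0 1" --pt "0 0 -0.5 0 0 0 1" --pt "0 0 0 0 0 0 1" --pt "0 0 0 0 0 0 1"

```text
t: 6.28
tool_pos: [0.5892, 0.0162, 0.1018]
ee_rot: [2.054, -2.374, -0.002]
ft_force: [-0.5, -0.2, -3.4]
opening: 0.0416
```

```bash
python3 - <<'E'
from h import *
p,d,w=cloud("side"); crop(p,(210,100,360,280),4,"g3"); b=nest(0,78); go([*b,48],81.84)
E
```

```text
t 6.33 tcp [589.9  16.3 102.7] yaw -98.29 tilt [-0.0012 -0.0008] F [ 0.4 -0.1 -1.7] op 40.8 q [ 0.12  0.43 -0.27  1.64  0.12  1.1  -1.89]
 d units [ 0.14  0.11 -2.73] dyaw units 0.001
```

View pics/g3.png

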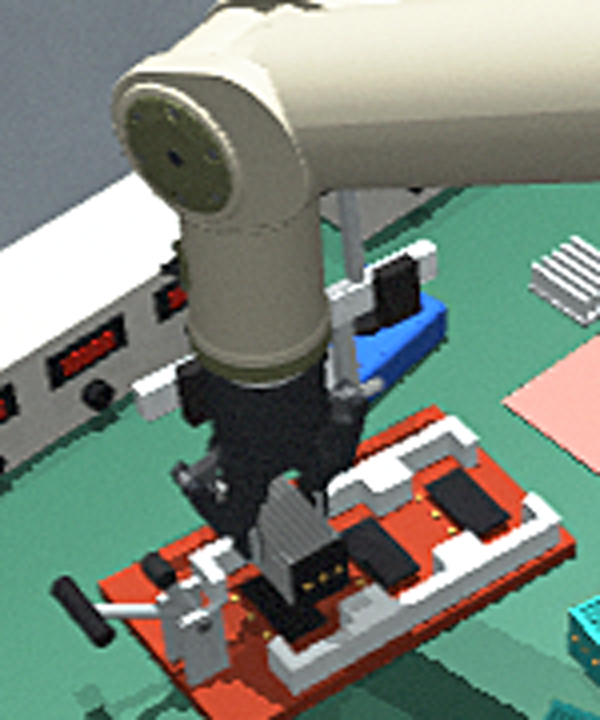

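Emit:
drive_tool --pt "0.13 0.11 0 0 0 0.001 1" --pt "0 0 -0.5 0 0 0 1" --pt "0 0 -0.5 0 0 0 1" --pt "0 0 -0.5 0 0 0 1" --pt "0 0 0 0 0 0 1"

```text
t: 6.75
tool_pos: [0.5909, 0.02, 0.0701]
ee_rot: [2.057, -2.37, -0.004]
ft_force: [-0.1, 0.2, -3.3]
opening: 0.0413
```

Emit:
drive_tool --pt "0 0 -0.3 0 0 0 1" --pt "0 0 -0.3 0 0 0 1" --pt "0 0 0 0 0 0 1"

```text
t: 7.0
tool_pos: [0.5923, 0.02, 0.06]
ee_rot: [2.059, -2.372, -0.001]
ft_force: [0.0, -0.1, -3.0]
opening: 0.041
```

```bash
python3 - <<'E'
from h import *
p,d,w=cloud("side"); crop(p,(230,170,340,280),6,"g4"); b=nest(0,78); go([*b,48],81.84)
E
```

```text
t 7.05 tcp [592.4  20.2  60.6] yaw -98.07 tilt [-0.0011 -0.0001] F [-0.1 -0.8 -3.2] op 40.9 q [ 0.11  0.48 -0.26  1.67  0.14  1.02 -1.91]
 d units [ 0.01 -0.08 -0.63] dyaw units -0.001
```

View pics/g4.png

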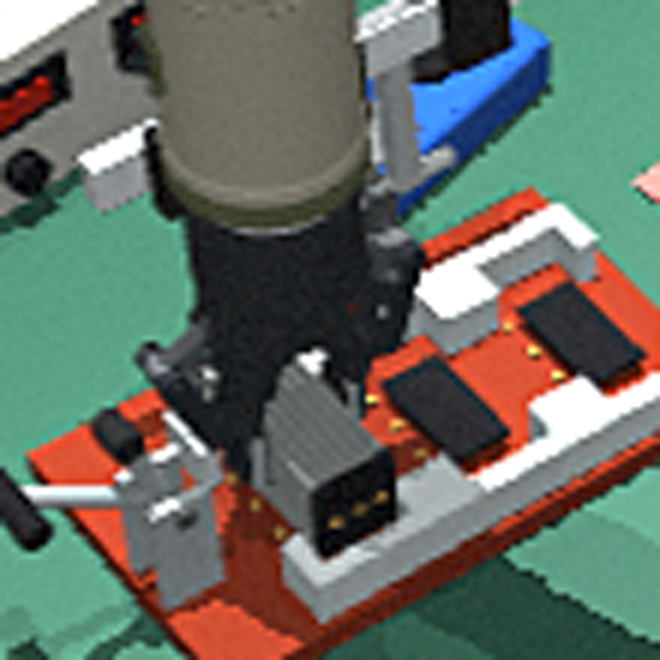

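Emit:
drive_tool --pt "0 -0.06 -0.2 0 0 0 1" --pt "0 0 -0.2 0 0 0 1" --pt "0 0 -0.2 0 0 0 1" --pt "0 0 0 0 0 0 1" --pt "0 0 0 0 0 0 1"

```text
t: 7.47
tool_pos: [0.593, 0.0191, 0.0494]
ee_rot: [-2.059, 2.372, -0.0]
ft_force: [-1.0, 0.2, -3.2]
opening: 0.041
```

Emit:
drive_tool --pt "0 0 -0.05 0 0 0 1" --pt "0 0 0 0 0 0 -0.4" --pt "0 0 0 0 0 0 -0.4" --pt "0 0 0 0 0 0 -0.4" --pt "0 0 0 0 0 0 -0.4"

```text
t: 7.88
tool_pos: [0.593, 0.0192, 0.0485]
ee_rot: [-2.059, 2.372, -0.0]
ft_force: [0.1, 0.6, 0.6]
opening: 0.06
```

Emit:
drive_tool --pt "0 0 0.5 0 0 0 -0.4" --pt "0 0 1 0 0 0 -0.4" --pt "0 0 1 0 0 0 -0.4" --pt "0 0 1 0 0 0 -0.4" --pt "0 0 1 0 0 0 -0.4"

```text
t: 8.3
tool_pos: [0.5929, 0.0192, 0.1401]
ee_rot: [-2.059, 2.372, -0.001]
ft_force: [1.1, -0.1, -0.6]
opening: 0.0601
```

```bash
python3 - <<'E'
from h import *
p,d,w=cloud("side"); crop(p,(230,150,340,280),6,"g5"); mods("t2"); go([436.4,-299.4,150],77.7)
E
```

```text
mod [ 436.3 -299.8] [40.4 99.8] yaw -12.1 px [415. 263.]
mod [ 429.2 -398. ] [42.7 99.9] yaw -17.6 px [452. 266.]
t 8.4 tcp [595.2  19.5 143.2] yaw -98.06 tilt [0.0073 0.0004] F [-0.3 -1.1  0.2] op 59.4 q [ 0.12  0.39 -0.27  1.59  0.11  1.17 -1.88]
 d units [ -7.94 -15.94   0.34] dyaw units -0.047
```

View pics/g5.png

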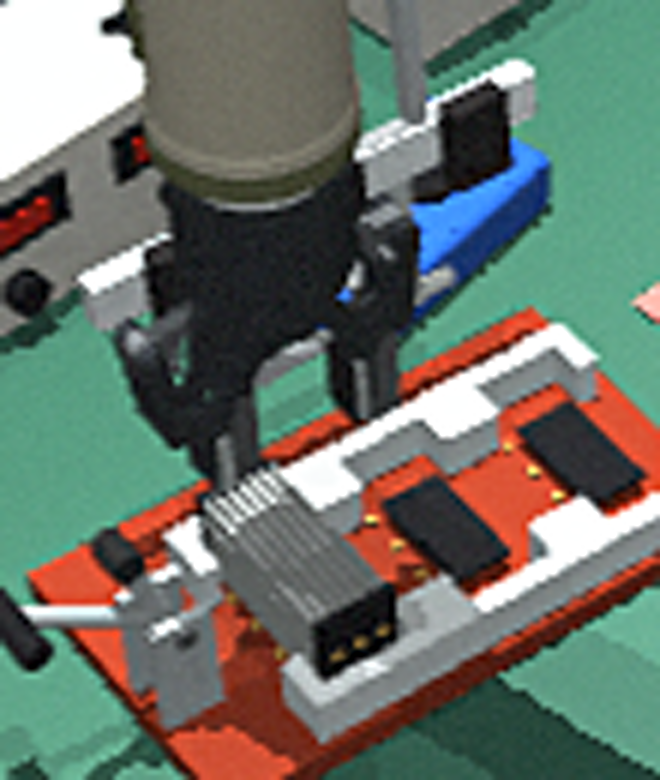

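View pics/t2.png

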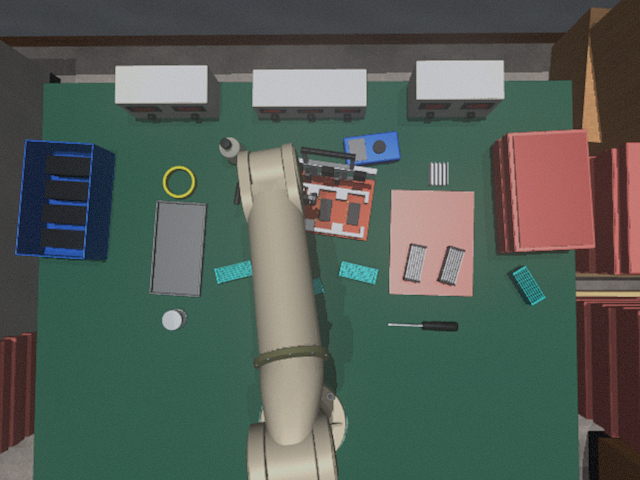

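Module A is seated in bay0. Next is B, at (415,263).

Emit:
drive_tool --pt "-0.46 -0.94 0.1 0 0 -0.003 -0.4" --pt "-0.46 -0.94 0.1 0 0 -0.003 -0.4" --pt "-0.46 -0.94 0 0 0 -0.003 -0.4" --pt "-0.46 -0.94 0 0 0 -0.003 -0.4" --pt "-0.46 -0.94 0 0 0 -0.003 -0.4"

```text
t: 8.82
tool_pos: [0.5462, -0.0757, 0.1424]
ee_rot: [2.031, -2.396, -0.0]
ft_force: [-0.5, 0.5, 0.7]
opening: 0.06
```

Emit:
drive_tool --pt "-0.46 -0.94 0 0 0 -0.003 -1" --pt "-0.46 -0.94 0 0 0 -0.003 -1" --pt "-0.46 -0.94 0 0 0 -0.003 -1" --pt "-0.46 -0.94 0 0 0 -0.003 -1" --pt "-0.46 -0.94 0 0 0 -0.003 -1"

```text
t: 9.23
tool_pos: [0.5001, -0.1697, 0.1424]
ee_rot: [-2.003, 2.42, 0.0]
ft_force: [-0.3, -0.4, -0.4]
opening: 0.0854
```

Emit:
drive_tool --pt "-0.46 -0.94 0 0 0 -0.003 -1" --pt "-0.46 -0.94 0 0 0 -0.003 -1" --pt "-0.46 -0.94 0 0 0 -0.003 -1" --pt "-0.46 -0.94 0 0 0 -0.003 -1" --pt "-0.46 -0.94 0 0 0 -0.003 -1"

```text
t: 9.65
tool_pos: [0.4542, -0.2636, 0.1424]
ee_rot: [-1.974, 2.443, 0.0]
ft_force: [0.5, 0.8, 0.1]
opening: 0.0853
```

Emit:
drive_tool --pt "-0.46 -0.94 -0.5 0 0 -0.003 -1" --pt "-0.46 -0.9 -0.5 0 0 0 -1" --pt "0 0 -0.5 0 0 0 -1" --pt "0 0 0 0 0 0 -1"

```text
t: 9.98
tool_pos: [0.4345, -0.3001, 0.1103]
ee_rot: [1.965, -2.45, -0.005]
ft_force: [0.5, 1.5, -0.8]
opening: 0.0852
```

```bash
python3 - <<'E'
from h import *
p,d,w=cloud("side","s3"); mods("t3"); go([436.3,-299.6,24],77.8)
E
```

```text
t 10.08 tcp [ 436.7 -298.6  112.1] yaw -102.33 tilt [-0.0005  0.0011] F [-0.1  0.6  0. ] op 85.5 q [ 0.61  0.28 -0.08  1.8   0.03  1.06 -1.27]
 d units [-0.02 -0.05 -4.41] dyaw units 0.001
```

View pics/s3.png

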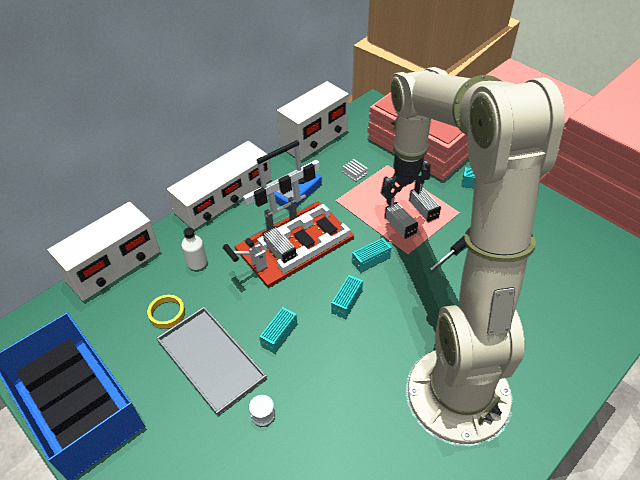

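Emit:
drive_tool --pt "0 -0.03 -0.9 0 0 0 -1" --pt "0 0 -0.9 0 0 0 -1" --pt "0 0 -0.9 0 0 0 -1" --pt "0 0 -0.9 0 0 0 -1" --pt "0 0 -0.7 0 0 0 -1"

```text
t: 10.5
tool_pos: [0.4375, -0.2988, 0.0259]
ee_rot: [-1.971, 2.445, -0.0]
ft_force: [0.3, 0.0, 0.0]
opening: 0.0852
```

Emit:
drive_tool --pt "0 0 0 0 0 0 1" --pt "0 0 0 0 0 0 1" --pt "0 0 0 0 0 0 1" --pt "0 0 0 0 0 0 1" --pt "0 0 0 0 0 0 1"

```text
t: 10.92
tool_pos: [0.4378, -0.3009, 0.0281]
ee_rot: [-1.968, 2.447, -0.005]
ft_force: [0.2, 0.5, 5.7]
opening: 0.0408
```

Emit:
drive_tool --pt "0 0 0 0 0 0 1" --pt "0 0 0 0 0 0 1" --pt "0 0 0 0 0 0 1" --pt "0 0 0 0 0 0 1" --pt "0 0 0.3 0 0 0 1"

```text
t: 11.33
tool_pos: [0.4365, -0.3001, 0.0325]
ee_rot: [-1.969, 2.448, 0.0]
ft_force: [-0.2, -0.3, -2.3]
opening: 0.0411
```

Emit:
drive_tool --pt "0 0 1 0 0 0 1" --pt "0 0 1 0 0 0 1" --pt "0 0 1 0 0 0 1" --pt "0 0 1 0 0 0 1" --pt "0 0 1 0 0 0 1"

```text
t: 11.75
tool_pos: [0.4361, -0.3, 0.1337]
ee_rot: [-1.969, 2.448, 0.0]
ft_force: [0.3, 0.5, -1.8]
opening: 0.0411
```

```bash
python3 - <<'E'
from h import *
b=nest(0,0); go([*b,130],81.84)
E
```

```text
t 11.75 tcp [ 436.1 -300.   133.7] yaw -102.39 tilt [-0.0001  0.0002] F [ 0.3  0.5 -1.8] op 41.1 q [ 0.61  0.26 -0.08  1.78  0.02  1.11 -1.26]
 d units [ 7.27 12.07 -0.19] dyaw units 0.047
```

Emit:
drive_tool --pt "0.56 0.93 0 0 0 0.004 1" --pt "0.56 0.93 0 0 0 0.004 1" --pt "0.56 0.93 0 0 0 0.004 1" --pt "0.56 0.93 0 0 0 0.004 1" --pt "0.56 0.93 0 0 0 0.004 1"

```text
t: 12.17
tool_pos: [0.4926, -0.2063, 0.1328]
ee_rot: [-2.007, 2.417, 0.0]
ft_force: [0.4, 0.3, -1.9]
opening: 0.0416
```

Emit:
drive_tool --pt "0.56 0.93 0 0 0 0.004 1" --pt "0.56 0.93 0 0 0 0.004 1" --pt "0.56 0.93 0 0 0 0.004 1" --pt "0.56 0.93 0 0 0 0.004 1" --pt "0.56 0.93 0 0 0 0.004 1"

```text
t: 12.58
tool_pos: [0.5486, -0.1133, 0.1327]
ee_rot: [2.045, -2.385, -0.0]
ft_force: [0.5, 0.8, -3.3]
opening: 0.0408
```

Emit:
drive_tool --pt "0.56 0.93 0 0 0 0.004 1" --pt "0.56 0.93 0 0 0 0.004 1" --pt "0.5 0.9 0 0 0 0 1" --pt "0 0 -0.4 0 0 0 1" --pt "0 0 -0.4 0 0 0 1"

```text
t: 13.0
tool_pos: [0.5814, -0.0574, 0.1166]
ee_rot: [-2.062, 2.368, -0.0]
ft_force: [-0.2, -0.3, -2.4]
opening: 0.0411
```

Emit:
drive_tool --pt "0 0 -0.3 0 0 0 1" --pt "0 0 0 0 0 0 1" --pt "0 0 0 0 0 0 1"

```text
t: 13.25
tool_pos: [0.58, -0.0605, 0.1097]
ee_rot: [2.056, -2.373, -0.001]
ft_force: [-0.1, -0.6, -2.3]
opening: 0.0409
```

```bash
python3 - <<'E'
from h import *
b=nest(0,0); go([*b,51.5],81.84)
E
```

```text
t 13.25 tcp [580.  -60.5 109.7] yaw -98.18 tilt [-0.0016 -0.0004] F [-0.1 -0.6 -2.3] op 40.9 q [ 0.23  0.4  -0.23  1.65  0.1   1.1  -1.74]
 d units [ 0.08  0.09 -2.91] dyaw units 0.0
```

Emit:
drive_tool --pt "0.05 0.05 -0.5 0 0 0 1" --pt "0 0 -0.5 0 0 0 1" --pt "0 0 -0.5 0 0 0 1" --pt "0 0 -0.5 0 0 0 1" --pt "0 0 0 0 0 0 1"

```text
t: 13.67
tool_pos: [0.58, -0.0581, 0.0671]
ee_rot: [2.058, -2.37, -0.005]
ft_force: [-1.0, -0.7, -2.6]
opening: 0.0408
```

Emit:
drive_tool --pt "0 0 -0.2 0 0 0 1" --pt "0 0 -0.2 0 0 0 1" --pt "0 0 -0.2 0 0 0 1" --pt "0 0 0 0 0 0 1" --pt "0 0 0 0 0 0 1"

```text
t: 14.08
tool_pos: [0.5818, -0.0581, 0.0582]
ee_rot: [2.06, -2.372, -0.0]
ft_force: [0.2, 0.3, -2.1]
opening: 0.0408
```

```bash
python3 - <<'E'
from h import *
p,d,w=cloud("side"); crop(p,(230,150,350,280),6,"g6")
b=nest(0,0); go([*b,51.5],81.84)
E
```

```text
t 14.13 tcp [582.  -58.1  58.5] yaw -98.07 tilt [0.0004 0.    ] F [-0.6  0.2 -2.1] op 41.1 q [ 0.22  0.46 -0.22  1.69  0.12  1.   -1.76]
 d units [-0.02 -0.03 -0.35] dyaw units -0.001
```

View pics/g6.png

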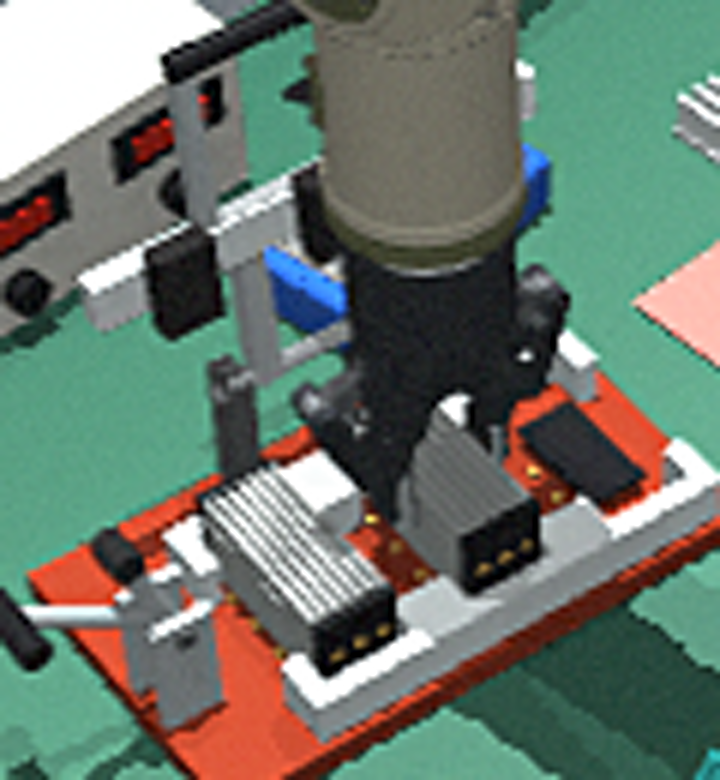

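It's entering the middle pocket without contact. I'll lower the rest and release.

Emit:
drive_tool --pt "0 0 -0.2 0 0 0 1" --pt "0 0 -0.15 0 0 0 1" --pt "0 0 0 0 0 0 1" --pt "0 0 0 0 0 0 1"

```text
t: 14.47
tool_pos: [0.5824, -0.0581, 0.0518]
ee_rot: [-2.059, 2.372, -0.001]
ft_force: [1.6, -0.1, 2.2]
opening: 0.0406
```

Emit:
drive_tool --pt "0 0 0 0 0 0 -0.4" --pt "0 0 0 0 0 0 -0.4" --pt "0 0 0 0 0 0 -0.4" --pt "0 0 0 0 0 0 -0.4"

```text
t: 14.8
tool_pos: [0.5817, -0.0581, 0.0512]
ee_rot: [2.059, -2.372, -0.0]
ft_force: [0.2, -0.0, -0.4]
opening: 0.0595
```

Emit:
drive_tool --pt "0 0 0.5 0 0 0 -0.4" --pt "0 0 1 0 0 0 -0.4" --pt "0 0 1 0 0 0 -0.4" --pt "0 0 1 0 0 0 -0.4" --pt "0 0 1 0 0 0 -0.4"

```text
t: 15.22
tool_pos: [0.5818, -0.058, 0.143]
ee_rot: [-2.06, 2.372, -0.0]
ft_force: [0.3, 0.1, -0.1]
opening: 0.0596
```

```bash
python3 - <<'E'
from h import *
p,d,w=cloud("side"); crop(p,(230,150,350,280),6,"g7")
mods("t4"); go([429.4,-398.1,130],72.5)
E
```

```text
mod [ 429.4 -398.3] [ 41.4 100.4] yaw -17.1 px [452. 266.]
t 15.32 tcp [584.1 -58.1 146. ] yaw -98.07 tilt [ 0.007  -0.0006] F [0.1 0.2 0.2] op 59.9 q [ 0.23  0.37 -0.23  1.61  0.09  1.17 -1.74]
 d units [ -7.74 -17.    -0.8 ] dyaw units -0.105
```

View pics/g7.png

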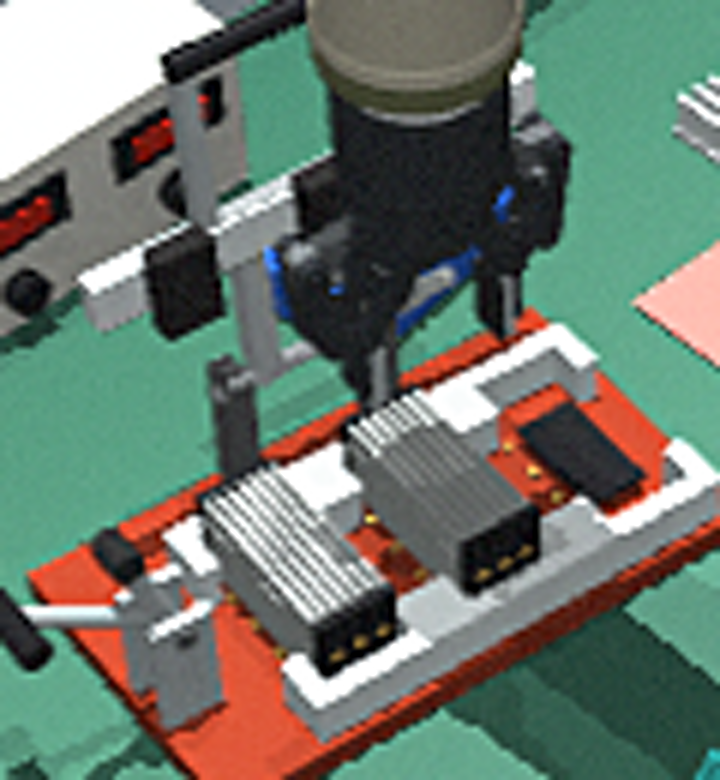

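Emit:
drive_tool --pt "-0.42 -0.94 0 0 0 -0.006 -0.4" --pt "-0.42 -0.94 0 0 0 -0.006 -0.4" --pt "-0.42 -0.94 0 0 0 -0.006 -0.4" --pt "-0.42 -0.94 0 0 0 -0.006 -0.4" --pt "-0.42 -0.94 0 0 0 -0.006 -0.4"

```text
t: 15.73
tool_pos: [0.5391, -0.1528, 0.1413]
ee_rot: [2.003, -2.42, -0.001]
ft_force: [0.1, -0.1, 0.2]
opening: 0.0595
```

Emit:
drive_tool --pt "-0.42 -0.94 0 0 0 -0.006 -1" --pt "-0.42 -0.94 0 0 0 -0.006 -1" --pt "-0.42 -0.94 0 0 0 -0.006 -1" --pt "-0.42 -0.94 0 0 0 -0.006 -1" --pt "-0.42 -0.94 0 0 0 -0.006 -1"

```text
t: 16.15
tool_pos: [0.4971, -0.2468, 0.1413]
ee_rot: [1.945, -2.467, -0.001]
ft_force: [1.1, 0.0, 0.5]
opening: 0.0856
```

Emit:
drive_tool --pt "-0.42 -0.94 0 0 0 -0.006 -1" --pt "-0.42 -0.94 0 0 0 -0.006 -1" --pt "-0.42 -0.94 0 0 0 -0.006 -1" --pt "-0.42 -0.94 0 0 0 -0.006 -1" --pt "-0.42 -0.94 0 0 0 -0.006 -1"

```text
t: 16.57
tool_pos: [0.4552, -0.3408, 0.1413]
ee_rot: [1.886, -2.512, -0.001]
ft_force: [0.8, -0.2, 0.4]
opening: 0.0853
```

Emit:
drive_tool --pt "-0.42 -0.94 -0.4 0 0 -0.006 -1" --pt "-0.42 -0.94 -0.4 0 0 -0.006 -1" --pt "-0.2 -0.94 0 0 0 0 -1" --pt "0 0 0 0 0 0 -1" --pt "0 0 0 0 0 0 -1"

```text
t: 16.98
tool_pos: [0.4341, -0.3975, 0.125]
ee_rot: [1.86, -2.531, -0.001]
ft_force: [-0.1, 1.4, 0.3]
opening: 0.0854
```

```bash
python3 - <<'E'
from h import *
p,d,w=cloud("side"); crop(p,(350,60,500,260),4,"g8")
go([429.4,-398.2,25],72.6)
E
```

```text
t 17.03 tcp [ 435.  -396.2  125.1] yaw -107.28 tilt [-0.0001  0.0007] F [-0.3  1.  -0.3] op 85.4 q [ 0.71  0.39 -0.03  1.63  0.01  1.13 -1.2 ]
 d units [-0.28 -0.1  -5.01] dyaw units -0.001
```

View pics/g8.png

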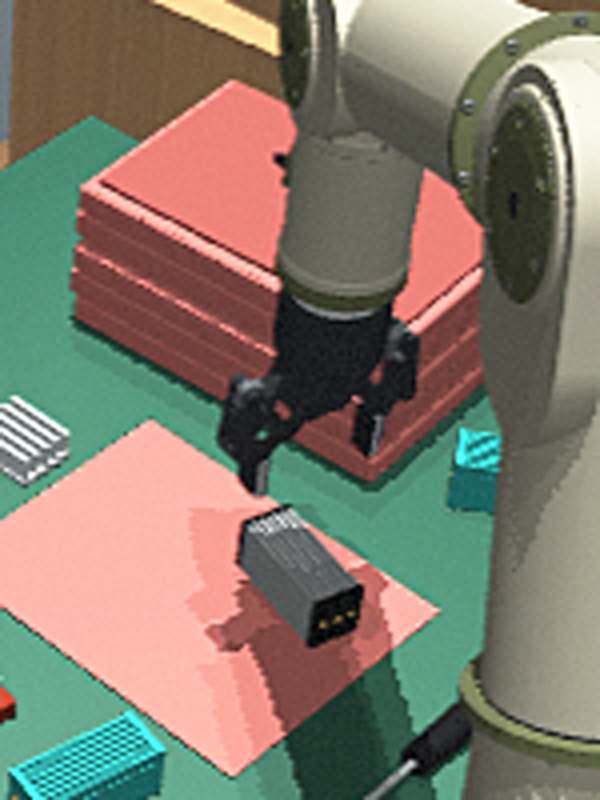

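Emit:
drive_tool --pt "-0.26 -0.07 -1 0 0 0 -1" --pt "0 0 -1 0 0 0 -1" --pt "0 0 -1 0 0 0 -1" --pt "0 0 -1 0 0 0 -1" --pt "0 0 -0.9 0 0 0 -1"

```text
t: 17.45
tool_pos: [0.4307, -0.3962, 0.0264]
ee_rot: [-1.865, 2.527, 0.001]
ft_force: [-0.3, -0.8, -0.5]
opening: 0.0855
```

Emit:
drive_tool --pt "0 0 0 0 0 0 -1" --pt "0 0 0 0 0 0 1" --pt "0 0 0 0 0 0 1" --pt "0 0 0 0 0 0 1" --pt "0 0 0 0 0 0 1"

```text
t: 17.87
tool_pos: [0.4309, -0.3989, 0.0294]
ee_rot: [-1.863, 2.529, -0.006]
ft_force: [1.9, -2.2, 0.5]
opening: 0.0412
```

Emit:
drive_tool --pt "0 0 0 0 0 0 1" --pt "0 0 0 0 0 0 1" --pt "0 0 0 0 0 0 1" --pt "0 0 0 0 0 0 1" --pt "0 0 0 0 0 0 1"

```text
t: 18.28
tool_pos: [0.4309, -0.3989, 0.0293]
ee_rot: [-1.863, 2.529, -0.006]
ft_force: [-0.2, 0.1, 7.7]
opening: 0.0412
```

Emit:
drive_tool --pt "0 0 1 0 0 0 1" --pt "0 0 1 0 0 0 1" --pt "0 0 1 0 0 0 1" --pt "0 0 1 0 0 0 1" --pt "0 0 1 0 0 0 1"

```text
t: 18.7
tool_pos: [0.4297, -0.3976, 0.1285]
ee_rot: [-1.863, 2.529, 0.0]
ft_force: [1.3, 0.4, -2.6]
opening: 0.041
```

```bash
python3 - <<'E'
from h import *
b=nest(0,-78); print(b); go([*b,110],81.84)
E
```

```text
[ 570.42257915 -135.90939546]
t 18.7 tcp [ 429.7 -397.6  128.5] yaw -107.25 tilt [0.0001 0.0001] F [ 1.3  0.4 -2.6] op 41.0 q [ 0.72  0.38 -0.03  1.63  0.01  1.13 -1.19]
 d units [ 7.04 13.09 -0.93] dyaw units 0.101
```

Emit:
drive_tool --pt "0.5 0.93 0 0 0 0.007 1" --pt "0.5 0.93 0 0 0 0.007 1" --pt "0.5 0.93 0 0 0 0.007 1" --pt "0.5 0.93 0 0 0 0.007 1" --pt "0.5 0.93 0 0 0 0.007 1"

```text
t: 19.12
tool_pos: [0.4801, -0.3039, 0.1277]
ee_rot: [-1.932, 2.477, -0.0]
ft_force: [0.7, 0.6, -2.3]
opening: 0.0412
```

Emit:
drive_tool --pt "0.5 0.93 0 0 0 0.007 1" --pt "0.5 0.93 0 0 0 0.007 1" --pt "0.5 0.93 0 0 0 0.007 1" --pt "0.5 0.93 0 0 0 0.007 1" --pt "0.5 0.93 0 0 0 0.007 1"

```text
t: 19.53
tool_pos: [0.5301, -0.2109, 0.1276]
ee_rot: [-2.0, 2.423, -0.0]
ft_force: [0.6, -0.3, -2.2]
opening: 0.0409
```

Emit:
drive_tool --pt "0.5 0.93 0 0 0 0.007 1" --pt "0.5 0.93 0 0 0 0.007 1" --pt "0.5 0.93 0 0 0 0.007 1" --pt "0.5 0.93 -0.4 0 0 0.007 1" --pt "0 0 -0.4 0 0 0 1"

```text
t: 19.95
tool_pos: [0.5723, -0.1315, 0.112]
ee_rot: [-2.058, 2.368, 0.0]
ft_force: [-0.2, 0.8, -2.2]
opening: 0.0409
```

Emit:
drive_tool --pt "0 0 -0.2 0 0 0 1" --pt "0 0 0 0 0 0 1" --pt "0 0 0 0 0 0 1"

```text
t: 20.2
tool_pos: [0.5692, -0.1388, 0.1072]
ee_rot: [2.049, -2.38, -0.0]
ft_force: [0.2, -0.2, -2.7]
opening: 0.0407
```

```bash
python3 - <<'E'
from h import *
b=nest(0,-78); go([*b,54],81.84)
E
```

```text
t 20.2 tcp [ 569.2 -138.8  107.2] yaw -98.53 tilt [-0.0009 -0.0005] F [ 0.2 -0.2 -2.7] op 40.7 q [ 0.33  0.41 -0.18  1.65  0.08  1.1  -1.6 ]
 d units [ 0.06  0.14 -2.66] dyaw units 0.004
```

Emit:
drive_tool --pt "0.04 0.08 -0.5 0 0 0.003 1" --pt "0 0 -0.5 0 0 0 1" --pt "0 0 -0.5 0 0 0 1" --pt "0 0 -0.2 0 0 0 1" --pt "0 0 0 0 0 0 1"

```text
t: 20.62
tool_pos: [0.5693, -0.1359, 0.0712]
ee_rot: [2.056, -2.373, -0.004]
ft_force: [0.9, 0.4, -1.8]
opening: 0.0413
```

Emit:
drive_tool --pt "0 0 0 0 0 0 1" --pt "0 0 -0.2 0 0 0 1" --pt "0 0 -0.2 0 0 0 1" --pt "0 0 0 0 0 0 1" --pt "0 0 0 0 0 0 1"

```text
t: 21.03
tool_pos: [0.5705, -0.1359, 0.0651]
ee_rot: [2.058, -2.374, -0.0]
ft_force: [0.2, 0.5, -2.0]
opening: 0.0408
```

```bash
python3 - <<'E'
from h import *
p,d,w=cloud("side"); crop(p,(240,140,360,270),6,"g9")
b=nest(0,-78); go([*b,54],81.84)
E
```

```text
t 21.08 tcp [ 570.6 -135.9   65.3] yaw -98.15 tilt [0. 0.] F [ 0.5  0.3 -2.5] op 40.9 q [ 0.32  0.45 -0.18  1.68  0.09  1.01 -1.61]
 d units [-0.01 -0.   -0.57] dyaw units -0.0
```

View pics/g9.png

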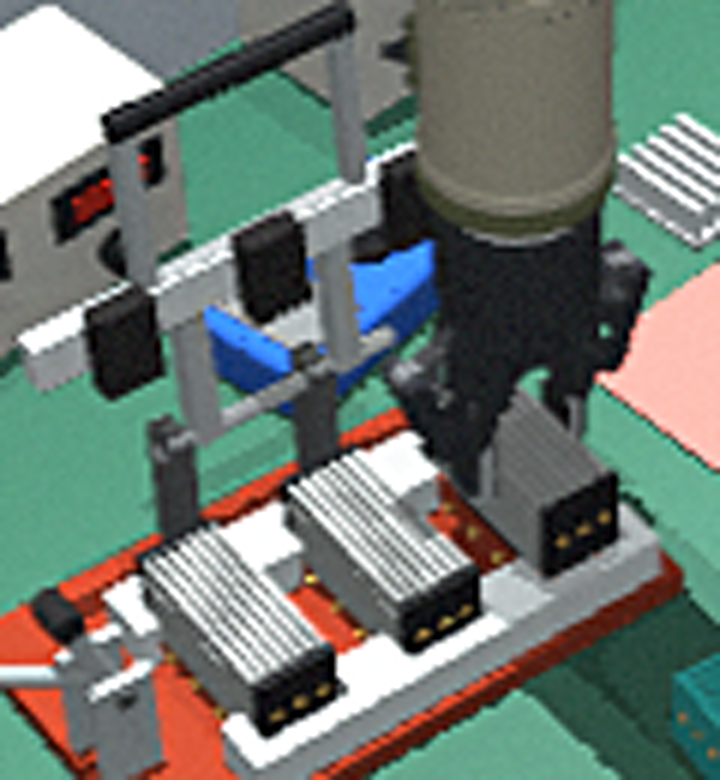

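Emit:
drive_tool --pt "0 0 -0.2 0 0 0 1" --pt "0 0 -0.2 0 0 0 1" --pt "0 0 -0.15 0 0 0 1" --pt "0 0 0 0 0 0 1" --pt "0 0 0 0 0 0 1"

```text
t: 21.5
tool_pos: [0.5706, -0.1359, 0.0543]
ee_rot: [2.058, -2.374, -0.0]
ft_force: [-2.1, 0.5, 1.1]
opening: 0.041
```

Emit:
drive_tool --pt "0 0 0 0 0 0 -0.4" --pt "0 0 0 0 0 0 -0.4" --pt "0 0 0 0 0 0 -0.4" --pt "0 0 0 0 0 0 -0.4"

```text
t: 21.83
tool_pos: [0.5708, -0.1359, 0.0544]
ee_rot: [-2.058, 2.374, -0.0]
ft_force: [0.2, 0.3, -0.3]
opening: 0.0603
```

Emit:
drive_tool --pt "0 0 0.5 0 0 0 -0.4" --pt "0 0 1 0 0 0 -0.4" --pt "0 0 1 0 0 0 -0.4" --pt "0 0 1 0 0 0 -0.4" --pt "0 0 1 0 0 0 -0.4"

```text
t: 22.25
tool_pos: [0.5707, -0.1358, 0.1461]
ee_rot: [-2.058, 2.373, -0.001]
ft_force: [0.4, -0.6, -0.6]
opening: 0.0599
```

```bash
python3 - <<'E'
from h import *
p,d,w=cloud("side"); crop(p,(240,140,360,270),6,"g10"); go()
E
```

```text
t 22.3 tcp [ 572.9 -136.2  150.8] yaw -98.16 tilt [ 0.007  -0.0014] F [ 2.8 -0.4  2.7] op 60.0 q [ 0.33  0.37 -0.19  1.6   0.07  1.18 -1.59]
```

View pics/g10.png

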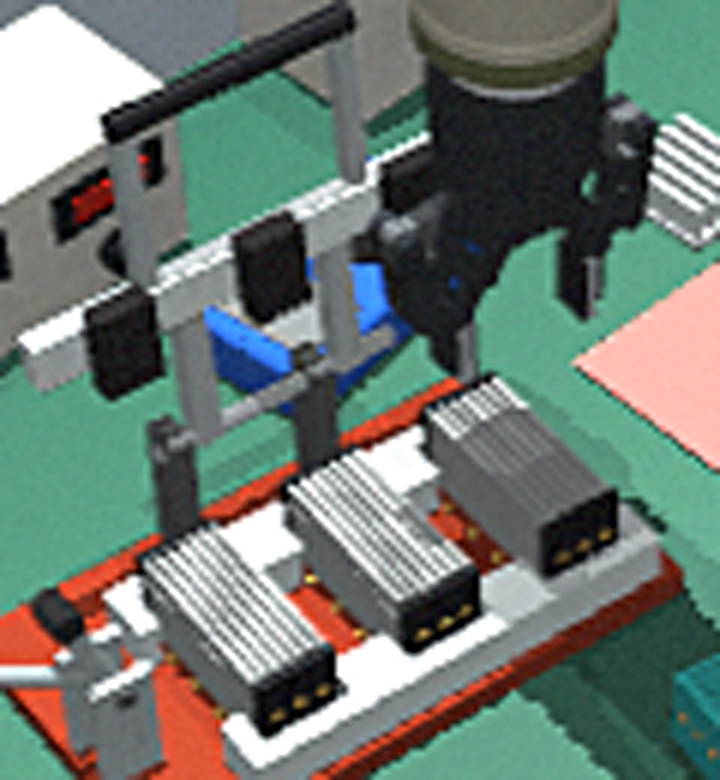

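All three modules are seated upright. Next I'll rotate the tool 90° and move above the clamp handle.

Emit:
drive_tool --pt "0 0 0.9 0 0 0.077 -0.6" --pt "0 0 0.9 0 0 0.077 -0.6" --pt "0 0 0.9 0 0 0.077 -0.6" --pt "0 0.2 0.9 0 0 0.077 -0.6" --pt "0.2 0.3 0.9 0 0 0.077 -0.6"

```text
t: 22.72
tool_pos: [0.5741, -0.1267, 0.236]
ee_rot: [2.675, -1.647, 0.001]
ft_force: [1.0, 0.3, -0.2]
opening: 0.0683
```

Emit:
drive_tool --pt "0.3 0.35 0.9 0 0 0.077 -0.6" --pt "0.4 0.35 0.9 0 0 0.077 -0.6" --pt "0.5 0.35 0.9 0 0 0.077 -0.6" --pt "0.5 0.35 0.8 0 0 0.077 -0.6" --pt "0.5 0.35 0.5 0 0 0.077 -0.6"

```text
t: 23.13
tool_pos: [0.6193, -0.0906, 0.3173]
ee_rot: [-3.044, 0.774, -0.005]
ft_force: [0.2, 0.2, -0.4]
opening: 0.0683
```

Emit:
drive_tool --pt "0.5 0.35 0 0 0 0.077 -0.6" --pt "0.5 0.35 0 0 0 0.077 -0.6" --pt "0.5 0.2 0 0 0 0.074 -0.6" --pt "0.5 0 0 0 0 0 -0.6" --pt "0 0 0 0 0 0 -0.6"

```text
t: 23.55
tool_pos: [0.6595, -0.0724, 0.314]
ee_rot: [-3.133, 0.227, 0.001]
ft_force: [-0.7, 0.1, -1.0]
opening: 0.0685
```

```bash
python3 - <<'E'
from h import *
p,d,w=cloud("side"); crop(p,(200,30,380,260),3,"g11")
b=nest(99,0);print(b); go([*b,258],-8.16)
E
```

```text
[679.49654039 -72.75980338]
t 23.6 tcp [658.9 -72.7 314.1] yaw -8.35 tilt [-0.0004  0.0005] F [-0.6 -0.4 -0.6] op 68.2 q [ 0.33  0.49 -0.44  1.09  0.2   1.6  -0.21]
 d units [ 1.03 -0.   -2.81] dyaw units 0.002
```

View pics/g11.png

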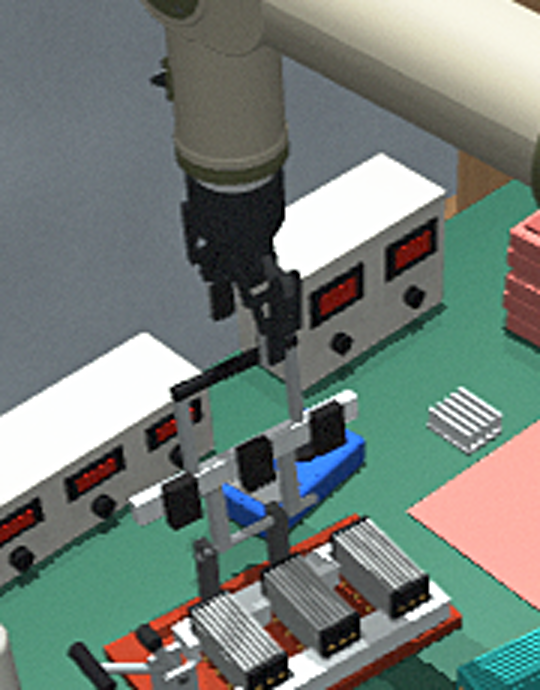

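Emit:
drive_tool --pt "0.6 0 0 0 0 0.002 -0.6" --pt "0.43 0 0 0 0 0 -0.6" --pt "0 0 -0.9 0 0 0 -0.6" --pt "0 0 -0.9 0 0 0 -0.6" --pt "0 0 -0.9 0 0 0 -0.6"

```text
t: 24.02
tool_pos: [0.6789, -0.0732, 0.2604]
ee_rot: [3.133, -0.226, 0.001]
ft_force: [-1.0, -0.1, -0.4]
opening: 0.0684
```

```bash
python3 - <<'E'
from h import *
p,d,w=cloud("side"); crop(p,(220,70,350,200),5,"g12")
b=nest(99,0); go([*b,258],-8.16)
E
```

```text
t 24.07 tcp [677.5 -73.3 255.8] yaw -8.23 tilt [-0.0051 -0.0001] F [-0.3 -0.6 -3.3] op 68.3 q [ 0.32  0.55 -0.44  1.13  0.22  1.51 -0.21]
 d units [0.1  0.03 0.11] dyaw units 0.001
```

View pics/g12.png

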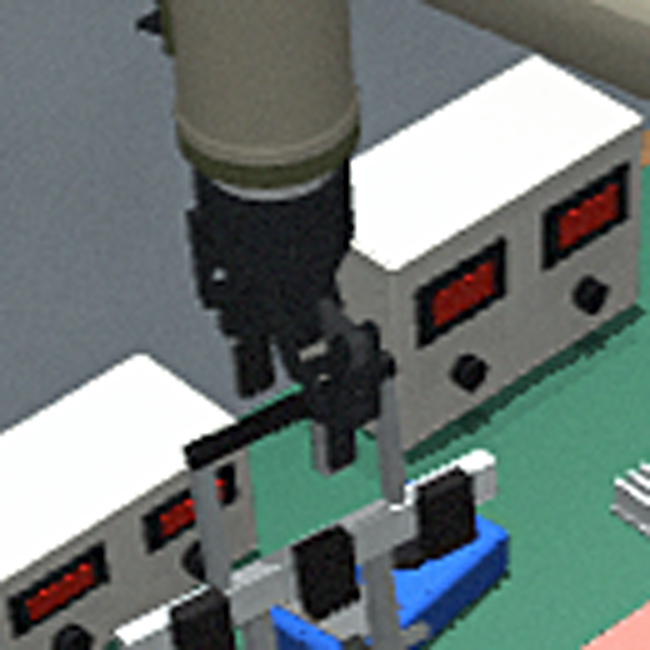

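Emit:
drive_tool --pt "0.05 0 0.1 0 0 0 1" --pt "0 0 0 0 0 0 1" --pt "0 0 0 0 0 0 1" --pt "0 0 0 0 0 0 1" --pt "0 0 0 0 0 0 1"

```text
t: 24.48
tool_pos: [0.6811, -0.0729, 0.2644]
ee_rot: [-3.133, 0.224, -0.006]
ft_force: [1.7, -0.5, 4.9]
opening: 0.0117
```

Emit:
drive_tool --pt "0 0 0 0 0 0 1" --pt "0 0 0 0 0 0 1" --pt "0 0 0 0 0 0 1"

```text
t: 24.73
tool_pos: [0.6811, -0.0729, 0.2643]
ee_rot: [-3.134, 0.224, -0.006]
ft_force: [0.9, -0.3, 6.8]
opening: 0.0116
```

```bash
python3 - <<'E'
from h import *
p,d,w=cloud("side"); crop(p,(220,70,350,200),5,"g13")
go()
q0=None
o=get_obs(); t=o["tool_pos"]*1000; c,s=np.cos(NY),np.sin(NY); v=t[:2]-NO; nx=c*v[0]+s*v[1]; print("nest x,y of tcp",nx,-s*v[0]+c*v[1])
q=np.arctan2(t[2]+11-85,85-nx); print("q",q,"r",np.hypot(t[2]+11-85,85-nx))
E
```

```text
t 24.78 tcp [681.1 -72.9 264.3] yaw -8.17 tilt [ 0.0036 -0.0002] F [ 0.8 -0.3  6. ] op 11.5 q [ 0.32  0.55 -0.44  1.12  0.22  1.52 -0.21]
nest x,y of tcp 100.60456750621117 0.06056500702327128
q 1.6526061170328907 r 190.9549889500045
```

View pics/g13.png

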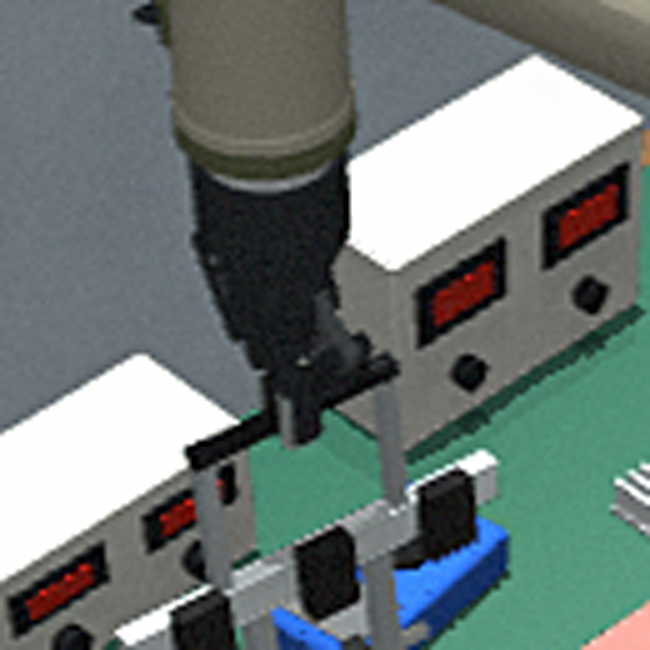

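```bash
python3 - <<'E'
from h import *
c,s=np.cos(NY),np.sin(NY)
def rows(qs):
    for a,b in zip(qs[:-1],qs[1:]):
        dx=-185*(np.cos(b)-np.cos(a)); dz=185*(np.sin(b)-np.sin(a))
        print(round(b,2),np.round([c*dx/20,s*dx/20,dz/20],2))
rows(np.r_[np.arange(1.65,.1,-.1),0.1,.05,0,-.02])
E
```

```text
1.55 [-0.91  0.13  0.03]
1.45 [-0.91  0.13 -0.07]
1.35 [-0.9   0.13 -0.16]
1.25 [-0.88  0.13 -0.25]
1.15 [-0.85  0.12 -0.34]
1.05 [-0.82  0.12 -0.42]
0.95 [-0.77  0.11 -0.5 ]
0.85 [-0.72  0.1  -0.57]
0.75 [-0.66  0.09 -0.64]
0.65 [-0.59  0.08 -0.71]
0.55 [-0.52  0.07 -0.76]
0.45 [-0.44  0.06 -0.81]
0.35 [-0.36  0.05 -0.85]
0.25 [-0.27  0.04 -0.88]
0.15 [-0.18  0.03 -0.91]
0.1 [-0.06  0.01 -0.46]
0.05 [-0.03  0.   -0.46]
0.0 [-0.01  0.   -0.46]
-0.02 [ 0.   -0.   -0.18]
```

Emit:
drive_tool --pt "-0.91 0.13 0.03 0 0 0 1" --pt "-0.91 0.13 -0.07 0 0 0 1" --pt "-0.9 0.13 -0.16 0 0 0 1" --pt "-0.88 0.13 -0.25 0 0 0 1"

```text
t: 25.12
tool_pos: [0.6103, -0.0628, 0.257]
ee_rot: [3.133, -0.225, 0.015]
ft_force: [4.7, -2.5, 9.2]
opening: 0.0119
```

Emit:
drive_tool --pt "-0.85 0.12 -0.34 0 0 0 1" --pt "-0.82 0.12 -0.42 0 0 0 1" --pt "-0.77 0.11 -0.5 0 0 0 1" --pt "-0.72 0.1 -0.57 0 0 0 1"

```text
t: 25.45
tool_pos: [0.5467, -0.0538, 0.2189]
ee_rot: [3.133, -0.224, 0.012]
ft_force: [9.1, -0.4, -0.3]
opening: 0.0119
```

```bash
cat >> h.py <<'E'
def qc(off=5):
    o=get_obs(); t=o["tool_pos"]*1000; c,s=np.cos(NY),np.sin(NY); v=t[:2]-NO; nx=c*v[0]+s*v[1]
    print("nest x,y,z of tcp",np.round([nx,-s*v[0]+c*v[1],t[2]],1),"q",round(np.arctan2(t[2]+off-85,85-nx),3),"r",round(np.hypot(t[2]+off-85,85-nx),1))
E
python3 - <<'E'
from h import *
p,d,w=cloud("side"); crop(p,(200,70,360,280),4,"g14")
go();qc()
E
```

```text
t 25.5 tcp [543.  -53.3 216.1] yaw -8.15 tilt [ 0.0008 -0.001 ] F [1.1 1.  0.7] op 11.7 q [ 0.44  0.26 -0.48  1.61  0.12  1.3  -0.2 ]
nest x,y,z of tcp [-3.890e+01 -1.000e-01  2.161e+02] q 0.832 r 184.0
```

View pics/g14.png

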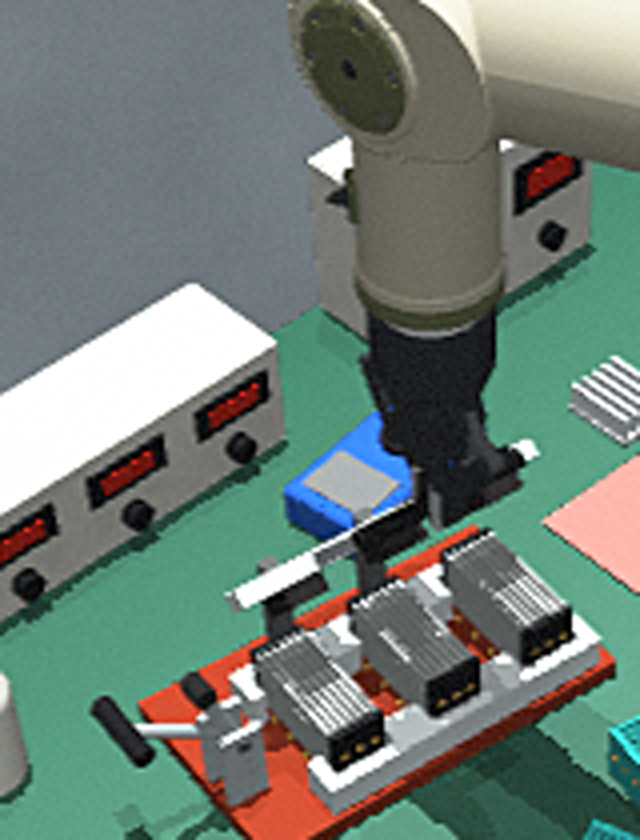

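Emit:
drive_tool --pt "-0.66 0.09 -0.64 0 0 0 1" --pt "-0.59 0.08 -0.71 0 0 0 1" --pt "-0.52 0.07 -0.76 0 0 0 1" --pt "-0.44 0.06 -0.81 0 0 0 1" --pt "-0.36 0.05 -0.85 0 0 0 1"

```text
t: 25.92
tool_pos: [0.4953, -0.0465, 0.1428]
ee_rot: [3.133, -0.223, 0.008]
ft_force: [7.3, -0.8, 3.0]
opening: 0.0119
```

Emit:
drive_tool --pt "-0.27 0.04 -0.88 0 0 0 1" --pt "-0.18 0.03 -0.91 0 0 0 1" --pt "0 0 0 0 0 0 1"

```text
t: 26.17
tool_pos: [0.4857, -0.0451, 0.1043]
ee_rot: [-3.133, 0.223, -0.004]
ft_force: [6.8, -0.9, -6.5]
opening: 0.0114
```

```bash
python3 - <<'E'
from h import *
p,d,w=cloud("side"); crop(p,(200,100,360,280),4,"g15")
go();qc()
E
```

```text
t 26.22 tcp [485.8 -45.1 105. ] yaw -8.15 tilt [0.002  0.0003] F [ 5.8  0.2 -6.5] op 11.7 q [ 0.46  0.24 -0.48  1.9   0.13  1.03 -0.22]
nest x,y,z of tcp [-9.66e+01 -1.00e-01  1.05e+02] q 0.137 r 183.3
```

View pics/g15.png

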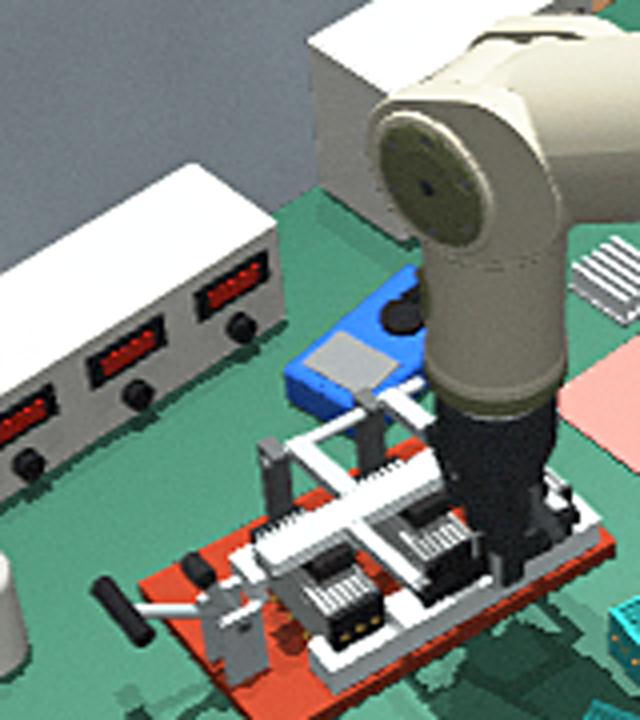

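Emit:
drive_tool --pt "-0.08 0.01 -0.46 0 0 0 1" --pt "-0.05 0 -0.46 0 0 0 1" --pt "-0.02 0 -0.3 0 0 0 1" --pt "0 0 0 0 0 0 1" --pt "0 0 0 0 0 0 1"

```text
t: 26.63
tool_pos: [0.4838, -0.0448, 0.0819]
ee_rot: [-3.133, 0.223, -0.006]
ft_force: [5.8, 0.5, -2.5]
opening: 0.0116
```

```bash
python3 - <<'E'
from h import *
go();qc()
E
```

```text
t 26.63 tcp [483.8 -44.8  81.9] yaw -8.14 tilt [0.0039 0.0001] F [ 5.8  0.5 -2.5] op 11.6 q [ 0.45  0.27 -0.48  1.93  0.15  0.98 -0.24]
nest x,y,z of tcp [-98.7  -0.1  81.9] q 0.01 r 183.7
```

Emit:
drive_tool --pt "0 0 -0.15 0 0 0 1" --pt "0 0 -0.15 0 0 0 1" --pt "0 0 0 0 0 0 1"

```text
t: 26.88
tool_pos: [0.4838, -0.0448, 0.0763]
ee_rot: [3.134, -0.223, 0.006]
ft_force: [2.8, 0.4, 2.9]
opening: 0.0114
```

```bash
python3 - <<'E'
from h import *
go();qc()
E
```

```text
t 26.88 tcp [483.8 -44.8  76.3] yaw -8.15 tilt [ 0.004  -0.0003] F [2.8 0.4 2.9] op 11.4 q [ 0.45  0.27 -0.48  1.93  0.15  0.97 -0.24]
nest x,y,z of tcp [-98.7  -0.1  76.3] q -0.02 r 183.8
```

Emit:
drive_tool --pt "0 0 -0.15 0 0 0 1" --pt "0 0 -0.15 0 0 0 1" --pt "0 0 0 0 0 0 1"

```text
t: 27.13
tool_pos: [0.4837, -0.0448, 0.0746]
ee_rot: [3.131, -0.223, 0.006]
ft_force: [-20.7, 1.2, 58.4]
opening: 0.0116
```

```bash
python3 - <<'E'
from h import *
p,d,w=cloud("side"); crop(p,(200,120,360,280),5,"g16")
go();qc()
E
```

```text
t 27.18 tcp [483.8 -44.8  74.6] yaw -8.14 tilt [ 0.004  -0.0026] F [-21.1   0.8  58.1] op 11.8 q [ 0.44  0.28 -0.48  1.93  0.16  0.96 -0.25]
nest x,y,z of tcp [-98.7  -0.1  74.6] q -0.029 r 183.8
```

View pics/g16.png

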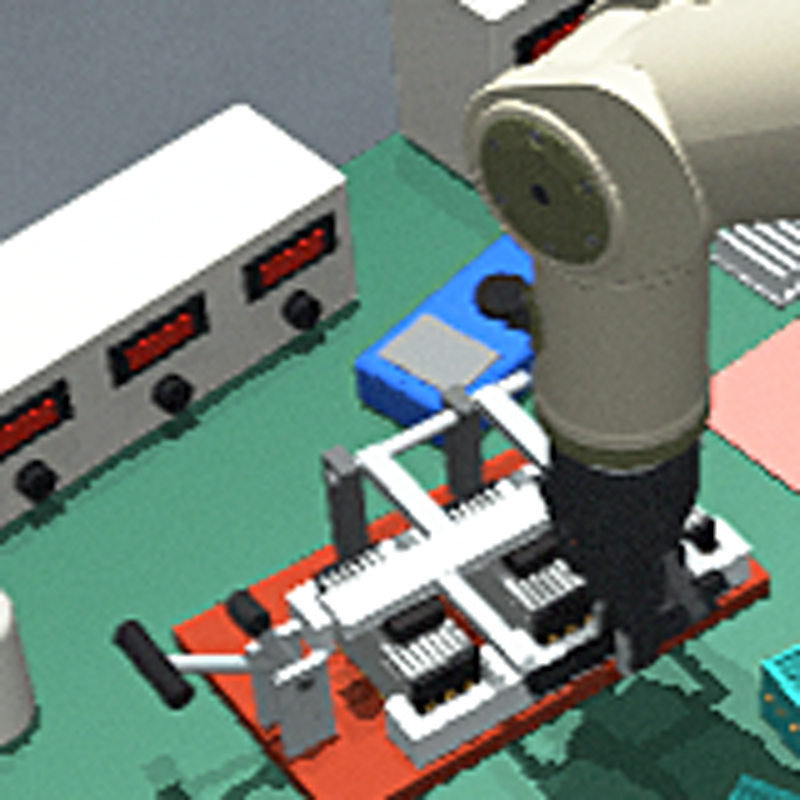

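The clamp is at its hard stop. I'll relax the force, release the handle and go to the toggle.

Emit:
drive_tool --pt "0 0 0.15 0 0 0 1" --pt "0 0 0.08 0 0 0 1" --pt "0 0 0 0 0 0 0" --pt "0 0 0 0 0 0 0" --pt "0 0 0 0 0 0 0"

```text
t: 27.6
tool_pos: [0.4809, -0.0449, 0.073]
ee_rot: [-3.134, 0.224, 0.003]
ft_force: [0.3, 0.5, -1.2]
opening: 0.0428
```

Emit:
drive_tool --pt "0 0 0 0 0 0 0" --pt "0 0 0.3 0 0 0 0" --pt "0 0 0.6 0 0 0 0" --pt "0 0 1 0 0 0 0" --pt "0 0 1 0 0 0 0"

```text
t: 28.02
tool_pos: [0.4809, -0.0447, 0.132]
ee_rot: [-3.133, 0.223, 0.003]
ft_force: [0.9, 1.0, 0.3]
opening: 0.0425
```

Emit:
drive_tool --pt "0 0 1 0 0 0 1" --pt "0 0.5 1 0 0 0 1" --pt "0 1 1 0 0 0 1" --pt "0 1 1 0 0 0 1" --pt "0 1 0 0 0 0 1"

```text
t: 28.43
tool_pos: [0.4833, 0.0261, 0.216]
ee_rot: [-3.133, 0.224, -0.009]
ft_force: [1.3, -0.1, 0.5]
opening: 0.0003
```

```bash
python3 - <<'E'
from h import *
p,d,w=cloud("side"); crop(p,(200,120,360,280),5,"g17")
go(); p,d,w=cloud("top","t5")
# fit beam heights
c,s=np.cos(NY),np.sin(NY)
v=w[...,:2]*1000-NO; nx=c*v[...,0]+s*v[...,1]; ny=-s*v[...,0]+c*v[...,1]; z=w[...,2]*1000
for lo,hi in((-100,-30),(-20,20),(30,100)):
    m=(abs(nx)<9)&(ny>lo)&(ny<hi)&(z>40)&(z<150); print("beam z",lo,hi,m.sum(),np.median(z[m]) if m.any() else None)
E
```

```text
t 28.48 tcp [482.4  31.  214.5] yaw -7.88 tilt [0.0045 0.0018] F [-1.1  4.5 -0.2] op 0.0 q [ 0.39  0.13 -0.56  1.77  0.07  1.26 -0.32]
beam z -100 -30 185 90.30062394097075
beam z -20 20 105 90.1912855700375
beam z 30 100 184 90.70493315531317
```

View pics/g17.png

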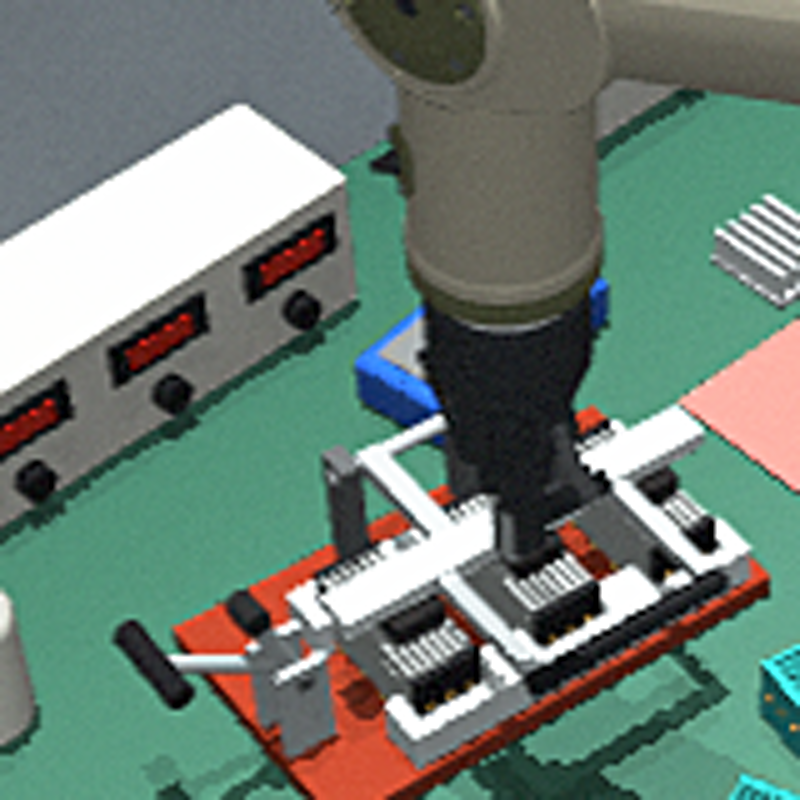

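The beam is level at z ≈ 90.5 mm, so the clamp is shut. I'll go round to the outside of the toggle.

Emit:
drive_tool --pt "0.68 0.86 0 0 0 0 1" --pt "0.68 0.86 0 0 0 0 1" --pt "0.68 0.86 0 0 0 0 1" --pt "0.68 0.86 0 0 0 0 1" --pt "0.68 0.86 0 0 0 0 1"

```text
t: 28.95
tool_pos: [0.55, 0.1109, 0.2112]
ee_rot: [3.133, -0.225, -0.002]
ft_force: [0.8, 0.0, -0.1]
opening: 0.0001
```

Emit:
drive_tool --pt "0.68 0.86 0 0 0 0 1" --pt "0.68 0.86 0 0 0 0 1" --pt "0.68 0.86 0 0 0 0 1" --pt "0.68 0.86 0 0 0 0 1" --pt "0.68 0.86 0 0 0 0 1"

```text
t: 29.37
tool_pos: [0.6182, 0.1968, 0.2109]
ee_rot: [3.132, -0.225, -0.002]
ft_force: [0.8, -0.4, 0.4]
opening: 0.0001
```

```bash
python3 - <<'E'
from h import *
p,d,w=cloud("side"); crop(p,(170,60,330,280),4,"g18")
b=nest(0,265); go([*b,115],-8.16)
for n in ("cleaner",): print(find_in("side",n)[:2])
m=(w[...,2]>.03)&(w[...,2]<.14)&(w[...,1]>.1)&(w[...,1]<.3)&(w[...,0]>.65)&(w[...,0]<.85); print(w[m].min(0),w[m].max(0))
E
```

```text
t 29.42 tcp [618.8 200.7 210.3] yaw -8.02 tilt [-0.0017  0.0016] F [-3.2 -0.1 -0.6] op 0.2 q [ 0.03  0.52 -0.58  1.31  0.28  1.39 -0.69]
 d units [ 0.02  0.15 -4.76] dyaw units -0.002
[{'bbox': [180.3, 224.9, 204.0, 271.8], 'p': 0.85}]
[0.70959279 0.10603614 0.03008231] [0.84995083 0.29998181 0.13845153]
```

View pics/g18.png

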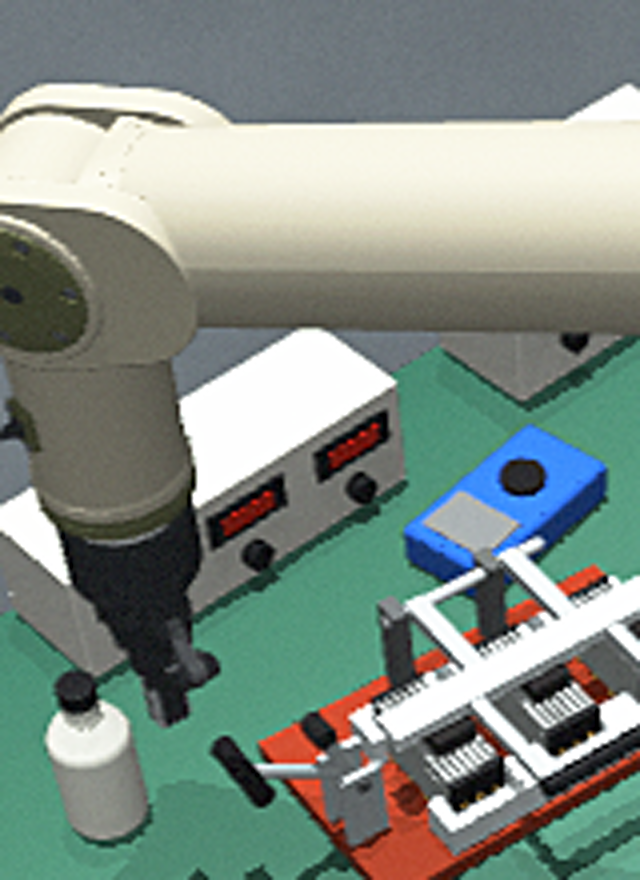

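Emit:
drive_tool --pt "0 0.15 -0.95 0 0 0 1" --pt "0 0 -0.95 0 0 0 1" --pt "0 0 -0.95 0 0 0 1" --pt "0 0 -0.95 0 0 0 1" --pt "0 0 -0.95 0 0 0 1"

```text
t: 29.88
tool_pos: [0.6173, 0.1985, 0.1154]
ee_rot: [3.132, -0.225, -0.002]
ft_force: [0.3, -0.5, 0.0]
opening: -0.0
```

```bash
python3 - <<'E'
from h import *
b=nest(0,241); go([*b,115],-8.16)
e=np.array([.1420,.9899])
def grip(q): return 148-90.5*np.sin(q-.95),70+90.5*np.cos(q-.95)
qs=np.arange(0,1.25,.15); 
for a,b in zip(qs[:-1],qs[1:]):
    (y0,z0),(y1,z1)=grip(a),grip(b); print(round(b,2),np.round([(y1-y0)*e[0]/20,(y1-y0)*e[1]/20,(z1-z0)/20],2))
E
```

```text
t 29.88 tcp [617.3 198.5 115.4] yaw -8.21 tilt [-0.001  -0.0011] F [ 0.3 -0.5  0. ] op -0.0 q [ 0.02  0.58 -0.56  1.44  0.32  1.21 -0.72]
 d units [-0.08 -0.93 -0.02] dyaw units 0.001
0.15 [-0.06 -0.43  0.52]
0.3 [-0.07 -0.5   0.45]
0.45 [-0.08 -0.56  0.37]
0.6 [-0.09 -0.61  0.28]
0.75 [-0.09 -0.65  0.18]
0.9 [-0.1  -0.67  0.08]
1.05 [-0.1  -0.67 -0.02]
1.2 [-0.09 -0.66 -0.12]
```

Emit:
drive_tool --pt "-0.05 -0.4 0 0 0 0 1" --pt "-0.05 -0.4 0 0 0 0 1" --pt "-0.06 -0.43 0.45 0 0 0 1" --pt "-0.07 -0.5 0.42 0 0 0 1" --pt "-0.08 -0.56 0.37 0 0 0 1"

```text
t: 30.3
tool_pos: [0.6121, 0.1543, 0.1447]
ee_rot: [-3.132, 0.223, -0.005]
ft_force: [-0.2, 2.9, 2.7]
opening: 0.0001
```

Emit:
drive_tool --pt "-0.09 -0.61 0.28 0 0 0 1" --pt "-0.09 -0.65 0.18 0 0 0 1" --pt "-0.1 -0.67 0.08 0 0 0 1" --pt "-0.1 -0.67 0 0 0 0 1" --pt "0 0 0 0 0 0 1"

```text
t: 30.72
tool_pos: [0.6039, 0.0967, 0.1518]
ee_rot: [3.13, -0.232, -0.001]
ft_force: [0.4, -1.0, 0.3]
opening: -0.0003
```

```bash
python3 - <<'E'
from h import *
p,d,w=cloud("side"); crop(p,(190,120,350,280),5,"g19"); go(); qc()
E
```

```text
t 30.77 tcp [603.7  98.8 151.6] yaw -8.4 tilt [-0.0011 -0.0019] F [-0.1  0.4  0.3] op -0.0 q [ 0.2   0.47 -0.57  1.51  0.26  1.24 -0.55]
nest x,y,z of tcp [ -0.4 159.1 151.6] q 0.698 r 111.5
```

View pics/g19.png

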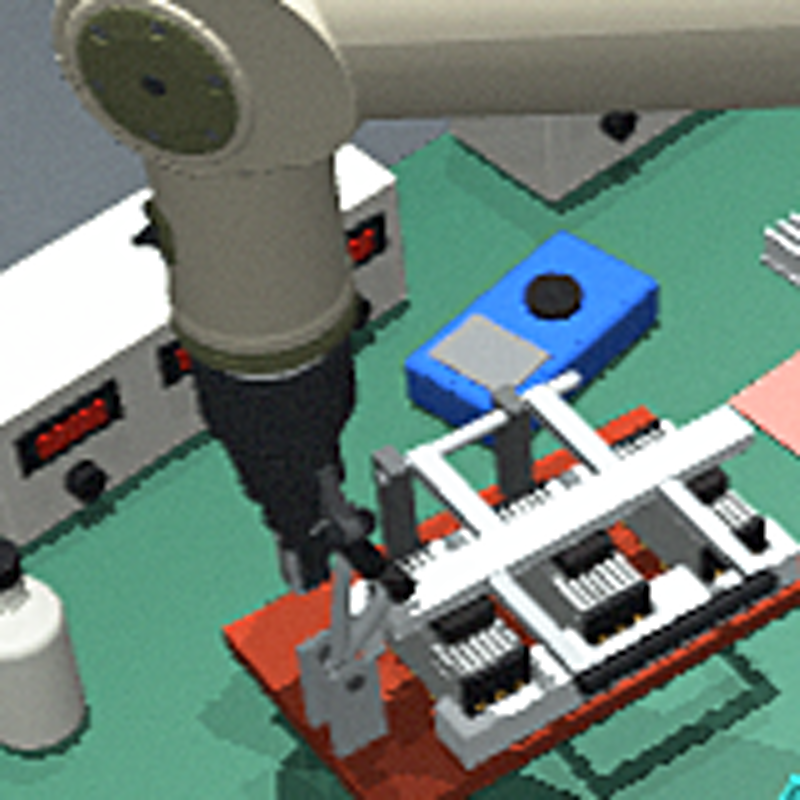

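Emit:
drive_tool --pt "-0.06 -0.4 0 0 0 0 1" --pt "-0.06 -0.4 0 0 0 0 1" --pt "-0.03 -0.2 0 0 0 0 1" --pt "0 0 0 0 0 0 1" --pt "0 0 0 0 0 0 1"

```text
t: 31.18
tool_pos: [0.6008, 0.0822, 0.1521]
ee_rot: [-3.134, 0.224, 0.0]
ft_force: [0.4, 0.5, -0.4]
opening: 0.0002
```

```bash
python3 - <<'E'
from h import *
p,d,w=cloud("side"); crop(p,(190,120,350,280),5,"g20"); go(); qc()
E
```

```text
t 31.23 tcp [600.8  82.7 152.2] yaw -8.14 tilt [-0.0002  0.0004] F [0.6 0.3 0.2] op 0.2 q [ 0.23  0.46 -0.57  1.53  0.25  1.23 -0.52]
nest x,y,z of tcp [ -1.  142.7 152.2] q 0.699 r 112.3
```

View pics/g20.png

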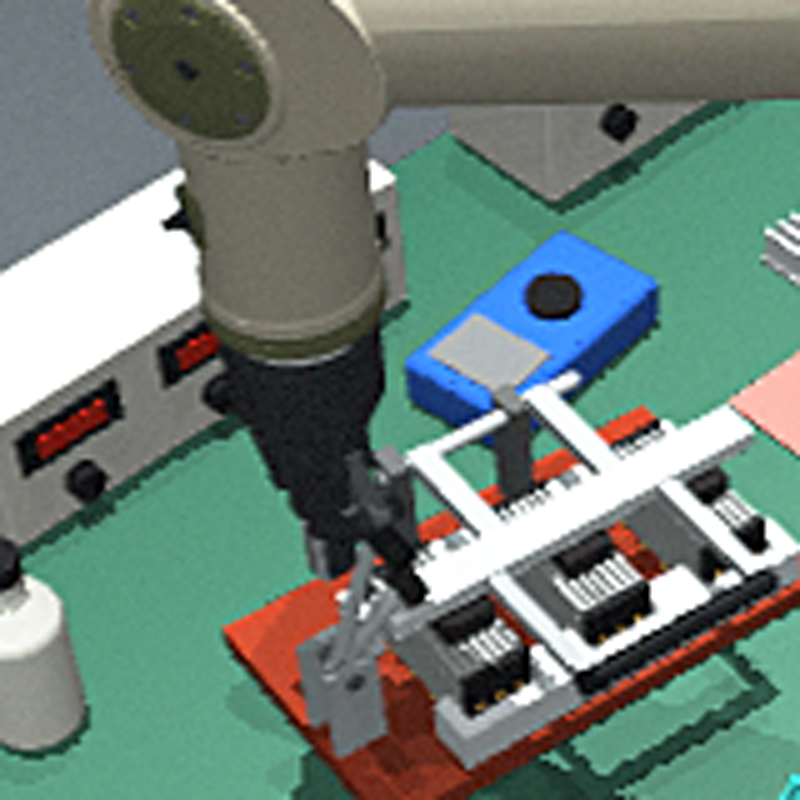

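Emit:
drive_tool --pt "-0.03 -0.2 0 0 0 0 1" --pt "-0.03 -0.2 0 0 0 0 1" --pt "-0.02 -0.1 0 0 0 0 1" --pt "0 0 0 0 0 0 1" --pt "0 0 0 0 0 0 1"

```text
t: 31.65
tool_pos: [0.5994, 0.0745, 0.1524]
ee_rot: [-3.131, 0.22, -0.001]
ft_force: [2.6, 6.6, -2.1]
opening: -0.0
```

```bash
python3 - <<'E'
from h import *
p,d,w=cloud("side"); crop(p,(190,120,350,280),5,"g21"); go(); qc()
E
```

```text
t 31.7 tcp [599.4  74.5 152.3] yaw -8.04 tilt [0.0008 0.0028] F [ 2.7  6.3 -1.7] op 0.1 q [ 0.25  0.45 -0.57  1.53  0.25  1.23 -0.5 ]
nest x,y,z of tcp [ -1.2 134.4 152.3] q 0.698 r 112.5
```

View pics/g21.png

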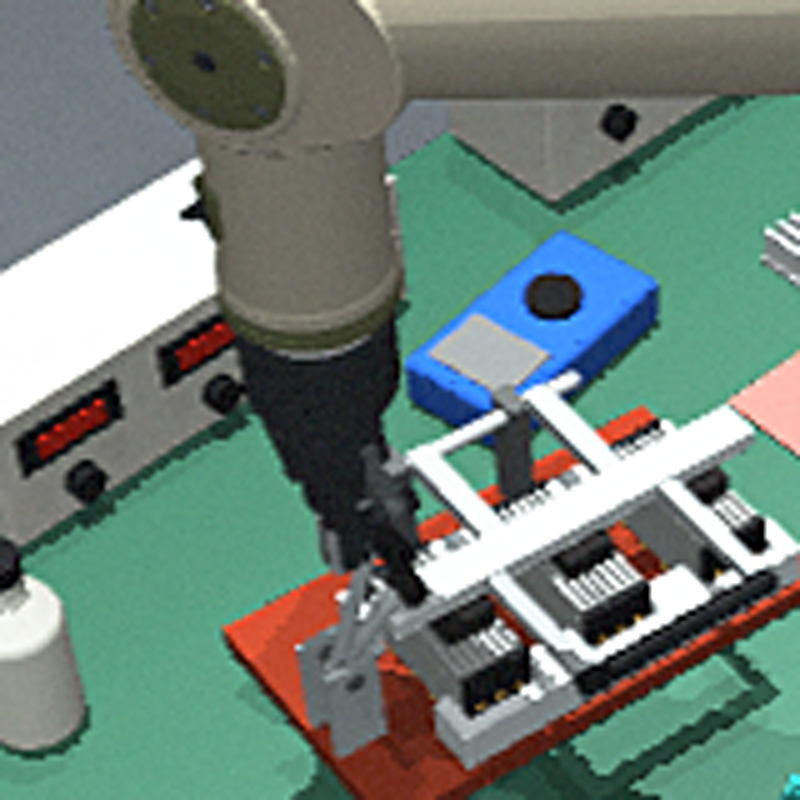

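The toggle is at its stop, with 6.5 N reaction at the expected position. I'll back off, rise and let the test time run.

Emit:
drive_tool --pt "0.06 0.5 0 0 0 0 1" --pt "0.06 0.5 0.3 0 0 0 1" --pt "0 0 0.9 0 0 0 1" --pt "0 0 0.9 0 0 0 1" --pt "0 0 0.9 0 0 0 1"

```text
t: 32.12
tool_pos: [0.6014, 0.0935, 0.2133]
ee_rot: [-3.134, 0.221, 0.001]
ft_force: [0.7, -1.5, 0.8]
opening: 0.0
```

Emit:
drive_tool --pt "0 0 0.9 0 0 0 1" --pt "0 0.9 0 0 0 0 1" --pt "0 0.9 0 0 0 0 1" --pt "0 0.9 0 0 0 0 1" --pt "0 0 0 0 0 0 1"

```text
t: 32.53
tool_pos: [0.6005, 0.1521, 0.2311]
ee_rot: [-3.132, 0.214, 0.0]
ft_force: [-0.5, 1.1, 0.5]
opening: 0.0
```

```bash
python3 - <<'E'
from h import *
p,d,w=cloud("side"); crop(p,(190,120,350,280),5,"g22"); go(); p,d,w=cloud("top","t6"); crop(p,(220,120,390,250),4,"t6c")
c,s=np.cos(NY),np.sin(NY)
v=w[...,:2]*1000-NO; nx=c*v[...,0]+s*v[...,1]; ny=-s*v[...,0]+c*v[...,1]; z=w[...,2]*1000
for lo,hi in((-100,-30),(-20,20),(30,100)):
    m=(abs(nx)<9)&(ny>lo)&(ny<hi)&(z>40)&(z<120); print("beam z",m.sum(),np.median(z[m]) if m.any() else None)
m=(abs(nx)<20)&(ny>90)&(ny<170)&(z>135)&(z<175); print("grip",m.sum(),np.median(ny[m]),z[m].max(),ny[m].min(),ny[m].max())
E
```

```text
t 32.58 tcp [600.9 149.9 230.9] yaw -7.89 tilt [0.0001 0.0014] F [0.4 0.4 0.4] op -0.1 q [ 0.13  0.44 -0.6   1.38  0.24  1.4  -0.6 ]
beam z 189 90.78205113295004
beam z 105 90.76905922875753
beam z 191 90.913337225279
grip 104 117.17971552255311 166.17421153662033 109.92067928440031 126.13671432212688
```

View pics/g22.png

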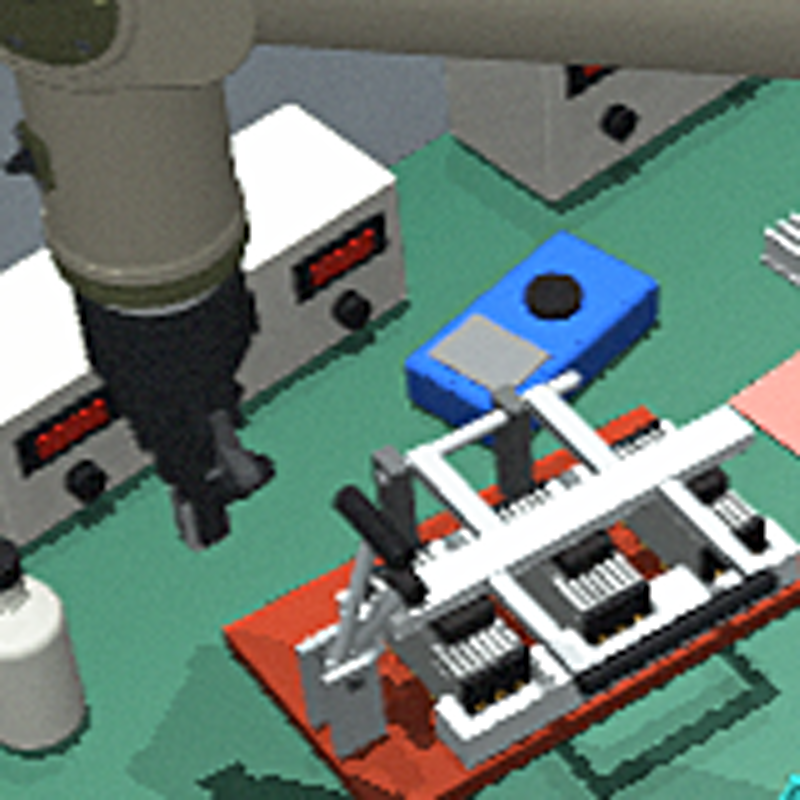

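Emit:
drive_tool --pt "0 0 0 0 0 0 1" --pt "0 0 0 0 0 0 1" --pt "0 0 0 0 0 0 1" --pt "0 0 0 0 0 0 1" --pt "0 0 0 0 0 0 1"

```text
t: 33.05
tool_pos: [0.6018, 0.1457, 0.2303]
ee_rot: [3.133, -0.225, -0.0]
ft_force: [-0.1, 0.2, 0.4]
opening: -0.0001
```

Emit:
drive_tool --pt "0 0 0 0 0 0 1" --pt "0 0 0 0 0 0 1" --pt "0 0 0 0 0 0 1" --pt "0 0 0 0 0 0 1" --pt "0 0 0 0 0 0 1"

```text
t: 33.47
tool_pos: [0.6016, 0.1463, 0.2303]
ee_rot: [-3.134, 0.223, 0.0]
ft_force: [-0.2, -0.5, -0.2]
opening: 0.0001
```

Emit:
drive_tool --pt "0 0 0 0 0 0 1" --pt "0 0 0 0 0 0 1" --pt "0 0 0 0 0 0 1" --pt "0 0 0 0 0 0 1" --pt "0 0 0 0 0 0 1"

```text
t: 33.88
tool_pos: [0.6017, 0.1463, 0.2303]
ee_rot: [-3.134, 0.223, 0.0]
ft_force: [0.1, -0.7, 0.6]
opening: -0.0001
```

Emit:
drive_tool --pt "0 0 0 0 0 0 1" --pt "0 0 0 0 0 0 1" --pt "0 0 0 0 0 0 1" --pt "0 0 0 0 0 0 1" --pt "0 0 0 0 0 0 1"

```text
t: 34.3
tool_pos: [0.6016, 0.1463, 0.2303]
ee_rot: [-3.134, 0.223, 0.0]
ft_force: [0.7, -0.2, 0.9]
opening: 0.0004
```

```bash
python3 - <<'E'
from h import *
p,d,w=cloud("top")
c,s=np.cos(NY),np.sin(NY)
v=w[...,:2]*1000-NO; nx=c*v[...,0]+s*v[...,1]; ny=-s*v[...,0]+c*v[...,1]; z=w[...,2]*1000
for y in (78,0,-78):
    m=(nx>-45)&(nx<-20)&(abs(ny-y)<15)&(z<75); print("module top",y,m.sum(),np.round(np.percentile(z[m],[20,50,80]),1))
    m=(nx>25)&(nx<45)&(abs(ny-y)<15)&(z<75); print("  back",y,m.sum(),np.round(np.percentile(z[m],[20,50,80]),1))
b=nest(0,88); go([*b,230],-8.16)
E
```

```text
module top 78 96 [53.1 60.6 64.3]
  back 78 82 [52.  59.1 62.6]
module top 0 104 [53.5 60.4 63.8]
  back 0 85 [51.6 59.7 63.6]
module top -78 106 [53.2 58.8 63.9]
  back -78 87 [53.6 60.  63.2]
t 34.35 tcp [601.7 146.3 230.3] yaw -8.16 tilt [-0.      0.0001] F [-0.2 -0.3  0. ] op 0.0 q [ 0.13  0.44 -0.59  1.38  0.24  1.4  -0.6 ]
 d units [-0.38 -5.9  -0.01] dyaw units -0.0
```

The tested state checked out: module tops at about 64 mm (home), and locked for over 2.6 s. I'll go over to the inner side of the toggle and push it back.

Emit:
drive_tool --pt "-0.07 -0.98 0 0 0 0 1" --pt "-0.07 -0.98 0 0 0 0 1" --pt "-0.07 -0.98 0 0 0 0 1" --pt "-0.07 -0.98 0 0 0 0 1" --pt "-0.07 -0.98 0 0 0 0 1"

```text
t: 34.77
tool_pos: [0.5945, 0.0474, 0.2303]
ee_rot: [-3.134, 0.223, -0.0]
ft_force: [0.3, -0.6, -0.3]
opening: 0.0001
```

Emit:
drive_tool --pt "-0.07 -1 0 0 0 0 1" --pt "-0.03 -0.3 -0.6 0 0 0 1" --pt "0 0 -1 0 0 0 1" --pt "0 0 -1 0 0 0 1" --pt "0 0 -1 0 0 0 1"

```text
t: 35.18
tool_pos: [0.5924, 0.023, 0.1567]
ee_rot: [-3.133, 0.223, 0.0]
ft_force: [0.1, -0.2, 0.1]
opening: 0.0002
```

```bash
python3 - <<'E'
from h import *
p,d,w=cloud("side"); crop(p,(190,120,350,280),5,"g23"); go(); qc()
E
```

```text
t 35.23 tcp [590.1  22.7 152.1] yaw -8.12 tilt [-0.0065  0.0004] F [-2.1 -0.5 -3.6] op 0.2 q [ 0.33  0.43 -0.55  1.57  0.23  1.22 -0.41]
nest x,y,z of tcp [ -3.   81.8 152.1] q 0.686 r 113.8
```

View pics/g23.png

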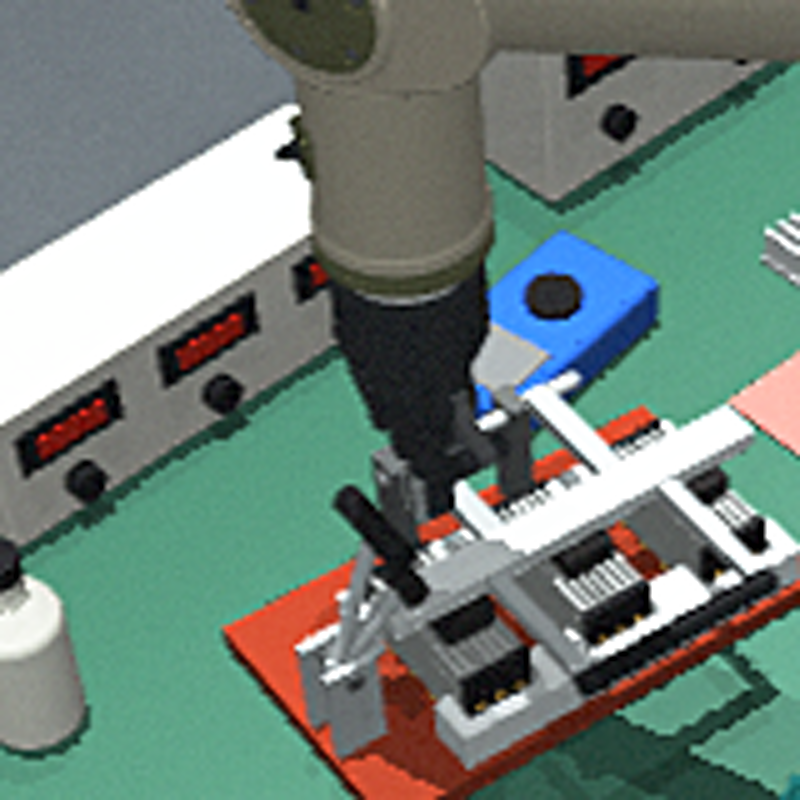

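Emit:
drive_tool --pt "0.07 0.5 -0.1 0 0 0 1" --pt "0.07 0.5 0 0 0 0 1" --pt "0.07 0.5 0 0 0 0 1" --pt "0.07 0.5 0 0 0 0 1" --pt "0.07 0.5 0 0 0 0 1"

```text
t: 35.65
tool_pos: [0.6004, 0.0745, 0.1576]
ee_rot: [-3.133, 0.222, -0.003]
ft_force: [1.2, -0.5, 1.0]
opening: 0.0004
```

Emit:
drive_tool --pt "0.07 0.5 0 0 0 0 1" --pt "0.07 0.5 0 0 0 0 1" --pt "0.07 0.5 -0.1 0 0 0 1" --pt "0.07 0.5 -0.1 0 0 0 1" --pt "0.07 0.5 -0.1 0 0 0 1"

```text
t: 36.07
tool_pos: [0.6067, 0.1235, 0.1499]
ee_rot: [-3.133, 0.223, 0.0]
ft_force: [0.4, -0.5, -0.5]
opening: -0.0003
```

```bash
python3 - <<'E'
from h import *
p,d,w=cloud("side"); crop(p,(190,120,350,280),5,"g24"); go(); qc()
E
```

```text
t 36.12 tcp [606.2 126.2 149.5] yaw -8.0 tilt [-0.0009  0.0018] F [-0.1  2.1 -1.1] op -0.3 q [ 0.16  0.49 -0.57  1.49  0.27  1.24 -0.59]
nest x,y,z of tcp [ -1.8 186.5 149.5] q 0.675 r 111.2
```

View pics/g24.png

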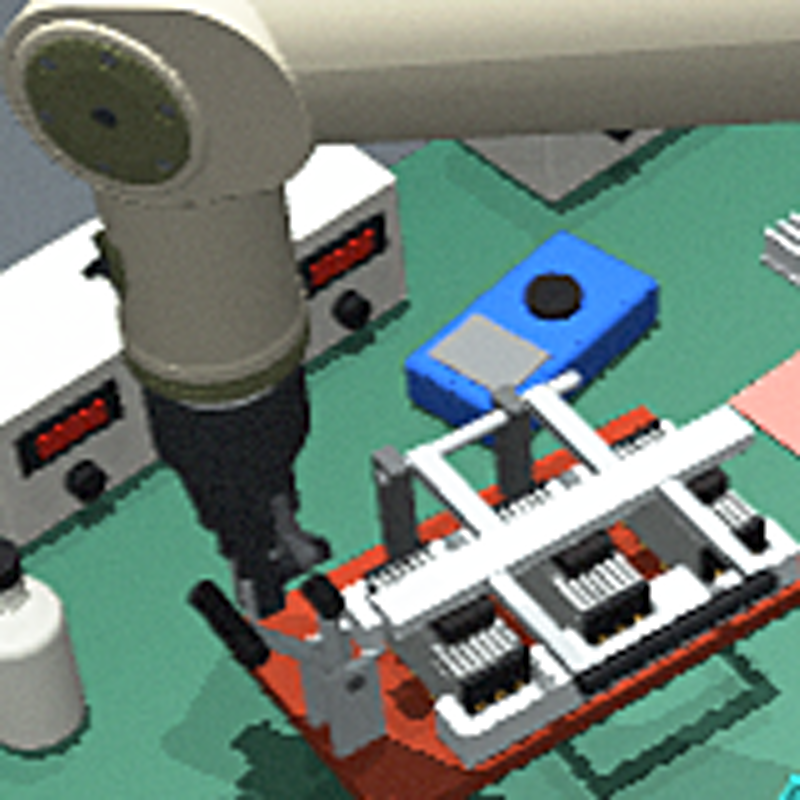

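Emit:
drive_tool --pt "0.07 0.5 -0.2 0 0 0 1" --pt "0 0.3 -0.2 0 0 0 1" --pt "0 0 0 0 0 0 1" --pt "0 0 0.8 0 0 0 1" --pt "0 0 0.9 0 0 0 1"

```text
t: 36.53
tool_pos: [0.6071, 0.1376, 0.1748]
ee_rot: [3.132, -0.224, -0.006]
ft_force: [0.7, -0.6, 0.2]
opening: -0.0001
```

Emit:
drive_tool --pt "0 0 0.9 0 0 0 1" --pt "0 0 0.9 0 0 0 0" --pt "-0.3 -0.9 0.9 0 0 0 0" --pt "-0.5 -0.9 0 0 0 0 0" --pt "-0.6 -0.9 0 0 0 0 0"

```text
t: 36.95
tool_pos: [0.5806, 0.0837, 0.2315]
ee_rot: [-3.133, 0.224, -0.004]
ft_force: [0.4, 0.1, -0.1]
opening: 0.0426
```

```bash
python3 - <<'E'
from h import *
p,d,w=cloud("side"); crop(p,(190,120,350,280),5,"g25"); 
p,d,w=cloud("top")
c,s=np.cos(NY),np.sin(NY)
v=w[...,:2]*1000-NO; nx=c*v[...,0]+s*v[...,1]; ny=-s*v[...,0]+c*v[...,1]; z=w[...,2]*1000
m=(abs(nx)<28)&(ny>185)&(ny<240)&(z>80)&(z<170); print("grip",m.sum(),np.median(ny[m]),np.median(z[m]))
b=nest(-100,0); go([*b,200],-8.16); qc()
E
```

```text
grip 0 nan nan
t 37.05 tcp [579.6  79.9 230.6] yaw -8.46 tilt [ 0.0002 -0.0027] F [ 0.2 -0.6 -0.8] op 42.7 q [ 0.25  0.36 -0.58  1.48  0.2   1.37 -0.49]
 d units [-4.85 -6.22 -1.53] dyaw units 0.003
nest x,y,z of tcp [-21.6 137.  230.6] q 0.955 r 184.5
  return _methods._mean(a, axis=axis, dtype=dtype,
  ret = ret.dtype.type(ret / rcount)
```

View pics/g25.png

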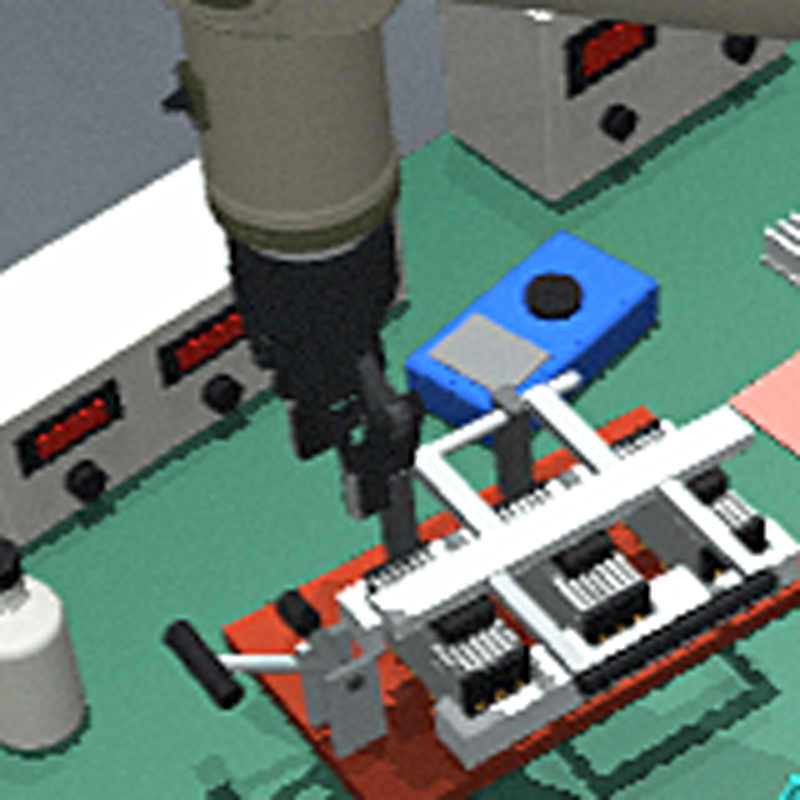

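Emit:
drive_tool --pt "-0.7 -0.89 0 0 0 0 0" --pt "-0.7 -0.89 0 0 0 0 0" --pt "-0.7 -0.89 0 0 0 0 0" --pt "-0.7 -0.89 -0.2 0 0 0.003 0" --pt "-0.7 -0.89 -0.6 0 0 0 0"

```text
t: 37.47
tool_pos: [0.5104, -0.0051, 0.2156]
ee_rot: [-3.134, 0.216, -0.005]
ft_force: [0.2, -0.0, 0.2]
opening: 0.0431
```

Emit:
drive_tool --pt "-0.7 -0.89 -1 0 0 0 0" --pt "-0.7 -0.89 -1 0 0 0 0" --pt "0 0 -1 0 0 0 0" --pt "0 0 -1 0 0 0 0" --pt "0 0 0 0 0 0 0"

```text
t: 37.88
tool_pos: [0.4796, -0.0406, 0.1309]
ee_rot: [-3.134, 0.218, 0.009]
ft_force: [-1.3, 0.5, -0.2]
opening: 0.0427
```

```bash
python3 - <<'E'
from h import *
p,d,w=cloud("side"); crop(p,(220,120,380,280),5,"g26"); 
go([481.5,-44.6,76],-8.16); qc()
E
```

```text
t 37.93 tcp [480.7 -40.2 132.8] yaw -7.89 tilt [-0.0039  0.0008] F [ 1.4  0.6 -0.2] op 42.7 q [ 0.49  0.21 -0.53  1.87  0.12  1.1  -0.22]
 d units [ 0.04 -0.22 -2.84] dyaw units -0.003
nest x,y,z of tcp [-102.4    4.   132.8] q 0.275 r 194.7
```

View pics/g26.png

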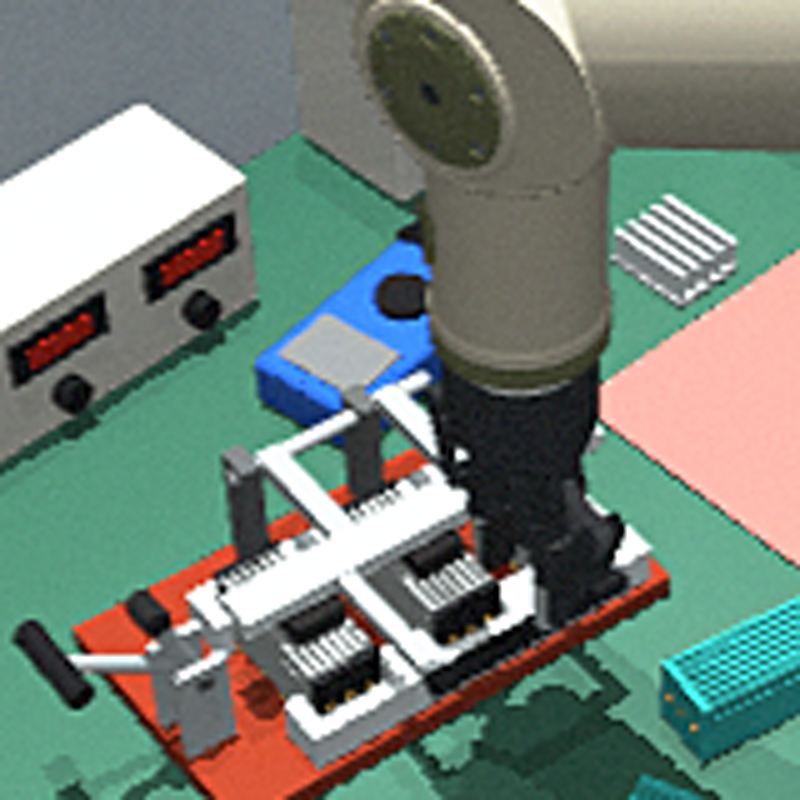

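Emit:
drive_tool --pt "0.05 -0.2 -0.6 0 0 -0.003 0" --pt "0 0 -0.7 0 0 0 0" --pt "0 0 -0.7 0 0 0 0" --pt "0 0 -0.7 0 0 0 0" --pt "0 0 0 0 0 0 1"

```text
t: 38.35
tool_pos: [0.4825, -0.0438, 0.0793]
ee_rot: [-3.133, 0.223, 0.004]
ft_force: [-0.6, -0.1, -0.2]
opening: 0.0325
```

Emit:
drive_tool --pt "0 0 0 0 0 0 1" --pt "0 0 0 0 0 0 1" --pt "0 0 0 0 0 0 1" --pt "0 0 0 0 0 0 1" --pt "0 0 0 0 0 0 1"

```text
t: 38.77
tool_pos: [0.4838, -0.0439, 0.0815]
ee_rot: [-3.134, 0.223, -0.003]
ft_force: [-2.6, 1.1, 6.7]
opening: 0.0118
```

```bash
python3 - <<'E'
from h import *
go(); qc()
c,s=np.cos(NY),np.sin(NY)
qs=np.r_[0,.05,.12,np.arange(.2,1.71,.1)]
for a,b in zip(qs[:-1],qs[1:]):
    dx=-185*(np.cos(b)-np.cos(a)); dz=185*(np.sin(b)-np.sin(a))
    print(round(b,2),np.round([c*dx/20,s*dx/20,dz/20],2))
E
```

```text
t 38.77 tcp [483.8 -43.9  81.5] yaw -8.14 tilt [ 0.0017 -0.0001] F [-2.6  1.1  6.7] op 11.8 q [ 0.48  0.27 -0.52  1.92  0.16  0.98 -0.25]
nest x,y,z of tcp [-98.8   0.8  81.5] q 0.008 r 183.8
0.05 [ 0.01 -0.    0.46]
0.12 [ 0.05 -0.01  0.65]
0.2 [ 0.12 -0.02  0.73]
0.3 [ 0.23 -0.03  0.9 ]
0.4 [ 0.31 -0.05  0.87]
0.5 [ 0.4  -0.06  0.83]
0.6 [ 0.48 -0.07  0.79]
0.7 [ 0.55 -0.08  0.74]
0.8 [ 0.62 -0.09  0.68]
0.9 [ 0.69 -0.1   0.61]
1.0 [ 0.74 -0.11  0.54]
1.1 [ 0.79 -0.11  0.46]
1.2 [ 0.84 -0.12  0.38]
1.3 [ 0.87 -0.12  0.29]
1.4 [ 0.89 -0.13  0.2 ]
1.5 [ 0.91 -0.13  0.11]
1.6 [ 0.92 -0.13  0.02]
1.7 [ 0.91 -0.13 -0.07]
```

Emit:
drive_tool --pt "0.01 0 0.46 0 0 0 1" --pt "0.05 -0.01 0.65 0 0 0 1" --pt "0.12 -0.02 0.73 0 0 0 1" --pt "0.23 -0.03 0.9 0 0 0 1" --pt "0.31 -0.05 0.87 0 0 0 1"

```text
t: 39.18
tool_pos: [0.4968, -0.0458, 0.1526]
ee_rot: [-3.133, 0.222, 0.003]
ft_force: [6.2, 2.3, -13.0]
opening: 0.0115
```

Emit:
drive_tool --pt "0.4 -0.06 0.83 0 0 0 1" --pt "0.48 -0.07 0.79 0 0 0 1" --pt "0.55 -0.08 0.74 0 0 0 1" --pt "0.62 -0.09 0.68 0 0 0 1" --pt "0.69 -0.1 0.61 0 0 0 1"

```text
t: 39.6
tool_pos: [0.5469, -0.0529, 0.226]
ee_rot: [-3.134, 0.221, 0.021]
ft_force: [-30.5, 6.2, 19.3]
opening: 0.0116
```

```bash
python3 - <<'E'
from h import *
p,d,w=cloud("side"); crop(p,(220,70,380,280),4,"g27"); go(); qc()
E
```

```text
t 39.65 tcp [550.  -53.3 228.9] yaw -8.1 tilt [-0.0078  0.0006] F [-32.5   2.7  29.7] op 11.6 q [ 0.46  0.28 -0.52  1.56  0.14  1.34 -0.21]
nest x,y,z of tcp [-31.9   0.9 228.9] q 0.905 r 189.3
```

View pics/g27.png

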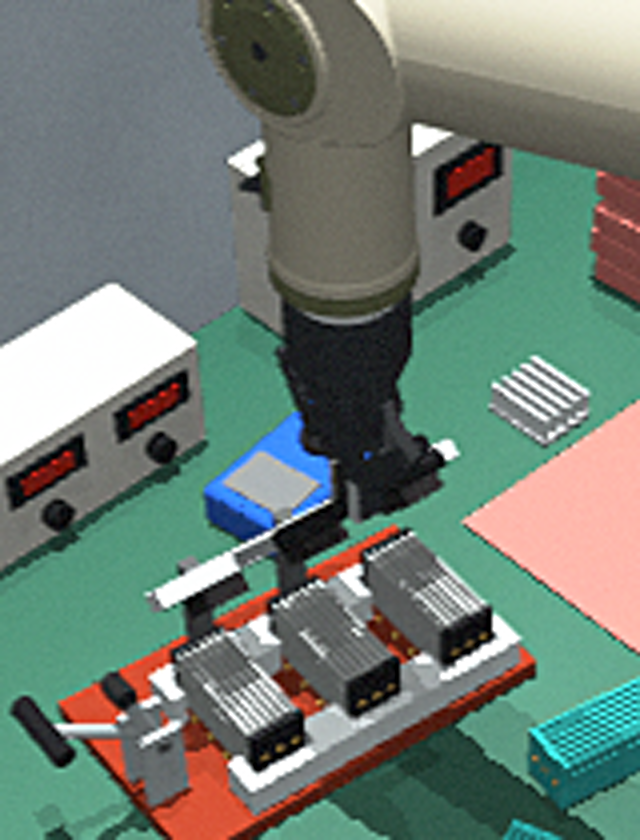

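Emit:
drive_tool --pt "-0.12 0.02 0.2 0 0 0 1" --pt "0.4 -0.06 0.3 0 0 0 1" --pt "0.36 -0.05 0.26 0 0 0 1"

```text
t: 39.9
tool_pos: [0.5627, -0.0552, 0.2397]
ee_rot: [-3.133, 0.221, 0.01]
ft_force: [-5.1, 3.0, -5.0]
opening: 0.011
```

```bash
python3 - <<'E'
from h import *
go(); qc()
E
```

```text
t 39.9 tcp [562.7 -55.2 239.7] yaw -8.08 tilt [-0.0064  0.0014] F [-5.1  3.  -5. ] op 11.0 q [ 0.45  0.3  -0.52  1.51  0.15  1.37 -0.22]
nest x,y,z of tcp [-19.1   0.8 239.7] q 0.993 r 190.7
```

Emit:
drive_tool --pt "0.8 -0.11 0.48 0 0 0 1" --pt "0.85 -0.12 0.4 0 0 0 1" --pt "0.88 -0.12 0.31 0 0 0 1"

```text
t: 40.15
tool_pos: [0.614, -0.0624, 0.2666]
ee_rot: [-3.134, 0.222, 0.006]
ft_force: [-13.3, 2.9, 13.5]
opening: 0.0113
```

Emit:
drive_tool --pt "0.9 -0.13 0.21 0 0 0 1" --pt "0.92 -0.13 0.12 0 0 0 1" --pt "0.93 -0.13 0.02 0 0 0 1" --pt "0.92 -0.13 -0.07 0 0 0 1"

```text
t: 40.48
tool_pos: [0.6898, -0.073, 0.2746]
ee_rot: [-3.133, 0.223, -0.006]
ft_force: [-6.1, 1.9, 14.7]
opening: 0.0111
```

```bash
python3 - <<'E'
from h import *
p,d,w=cloud("side"); crop(p,(220,50,380,260),4,"g28"); go(); qc()
E
```

```text
t 40.53 tcp [692.6 -73.6 273.6] yaw -8.17 tilt [0.0062 0.0008] F [ 2.3  0.3 18.7] op 10.8 q [ 0.33  0.58 -0.48  1.06  0.25  1.55 -0.22]
nest x,y,z of tcp [112.1   1.  273.6] q 1.71 r 195.5
```

View pics/g28.png

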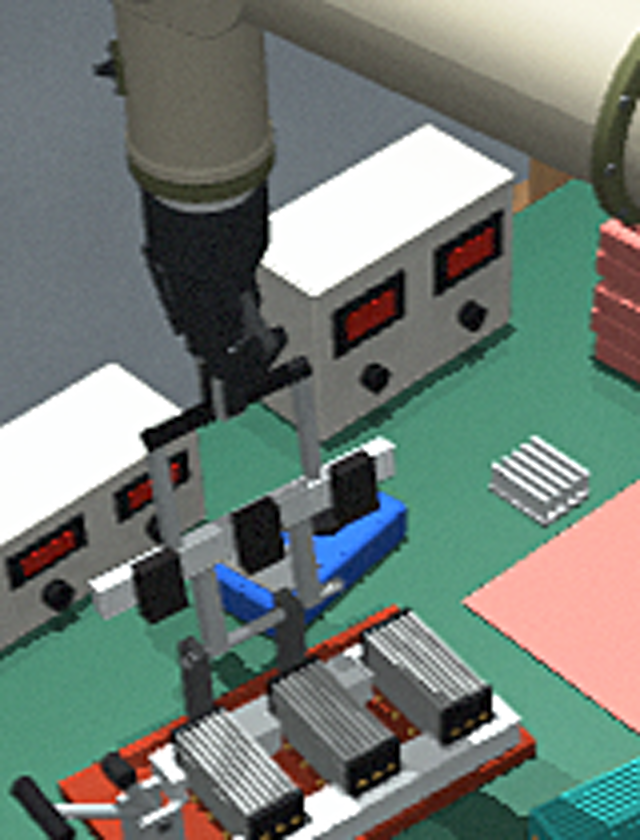

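The clamp is open again at about 1.7 rad, toggle open. I'll release the handle, rise and rotate towards bay0.

Emit:
drive_tool --pt "0 0 0 0 0 0 -0.4" --pt "0 0 0 0 0 0 -0.4" --pt "0 0 0 0 0 0 -0.4" --pt "0 0 0.8 0 0 0 -0.4" --pt "0 0 1 0 0 0 -0.4"

```text
t: 40.95
tool_pos: [0.6877, -0.0742, 0.3043]
ee_rot: [3.133, -0.224, -0.008]
ft_force: [0.6, -0.8, -0.0]
opening: 0.0598
```

Emit:
drive_tool --pt "0 0 1 0 0 0 -0.4" --pt "-0.2 0.2 0.3 0 0 -0.077 -0.4" --pt "-0.43 0.4 0 0 0 -0.077 -0.4" --pt "-0.43 0.4 0 0 0 -0.077 -0.4" --pt "-0.43 0.4 0 0 0 -0.077 -0.4"

```text
t: 41.37
tool_pos: [0.6584, -0.0457, 0.3321]
ee_rot: [2.986, -0.977, -0.001]
ft_force: [-0.2, -0.5, -0.8]
opening: 0.0599
```

Emit:
drive_tool --pt "-0.43 0.4 0 0 0 -0.077 -0.4" --pt "-0.43 0.4 0 0 0 -0.077 -0.4" --pt "-0.43 0.4 0 0 0 -0.077 -0.4" --pt "-0.43 0.4 0 0 0 -0.077 -0.4" --pt "-0.43 0.4 0 0 0 -0.077 -0.4"

```text
t: 41.78
tool_pos: [0.6152, -0.0057, 0.332]
ee_rot: [2.559, -1.822, -0.001]
ft_force: [0.1, 0.0, 1.2]
opening: 0.0596
```

Emit:
drive_tool --pt "-0.43 0.4 0 0 0 -0.077 -0.4" --pt "-0.43 0.4 0 0 0 -0.077 -0.4" --pt "-0.3 0.4 0 0 0 -0.077 -0.4" --pt "-0.2 0.2 0 0 0 -0.077 -0.4" --pt "0 0 0 0 0 0 -0.4"

```text
t: 42.2
tool_pos: [0.5879, 0.0235, 0.3326]
ee_rot: [-2.051, 2.38, 0.0]
ft_force: [0.2, 0.2, 0.6]
opening: 0.0601
```

```bash
python3 - <<'E'
from h import *
p,d,w=cloud("side","s9"); b=nest(0,78); go([*b,50],81.84); qc()
E
```

```text
t 42.25 tcp [588.4  22.6 332.4] yaw -98.09 tilt [ 0.0002 -0.0003] F [-0.1  0.4 -0.4] op 59.3 q [ 0.13  0.3  -0.29  1.29  0.08  1.57 -1.87]
 d units [  0.21  -0.21 -14.12] dyaw units -0.001
nest x,y,z of tcp [ -4.7  81.5 332.4] q 1.229 r 267.9
```

View pics/s9.png

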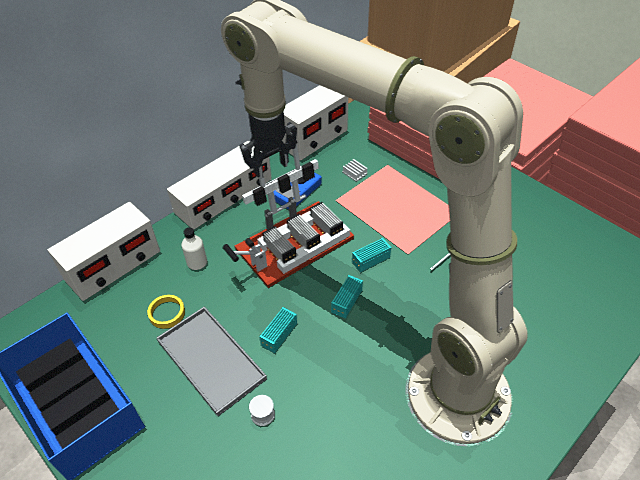

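Emit:
drive_tool --pt "0.2 -0.2 -0.8 0 0 0 -0.4" --pt "0 0 -1 0 0 0 -0.4" --pt "0 0 -1 0 0 0 -0.4" --pt "0 0 -1 0 0 0 -0.4" --pt "0 0 -1 0 0 0 -0.4"

```text
t: 42.67
tool_pos: [0.593, 0.0173, 0.2349]
ee_rot: [2.061, -2.371, 0.0]
ft_force: [0.1, 0.1, 0.4]
opening: 0.0596
```

Emit:
drive_tool --pt "0 0 -1 0 0 0 -0.4" --pt "0 0 -1 0 0 0 -0.4" --pt "0 0 -1 0 0 0 -0.4" --pt "0 0 -1 0 0 0 -0.4" --pt "0 0 0 0 0 0 -0.4"

```text
t: 43.08
tool_pos: [0.5906, 0.0171, 0.1515]
ee_rot: [2.056, -2.367, -0.007]
ft_force: [-1.5, -0.2, 0.2]
opening: 0.0598
```

```bash
python3 - <<'E'
from h import *
p,d,w=cloud("side"); crop(p,(200,100,360,280),5,"g29"); b=nest(0,78); go([*b,50],81.84); qc()
E
```

```text
t 43.13 tcp [591.6  17.3 153.9] yaw -98.09 tilt [-0.0048 -0.0004] F [0.2 0.6 0.8] op 59.9 q [ 0.14  0.39 -0.29  1.57  0.11  1.2  -1.88]
 d units [ 0.05  0.06 -5.19] dyaw units -0.001
nest x,y,z of tcp [ -0.8  76.7 153.9] q 0.711 r 113.2
```

View pics/g29.png

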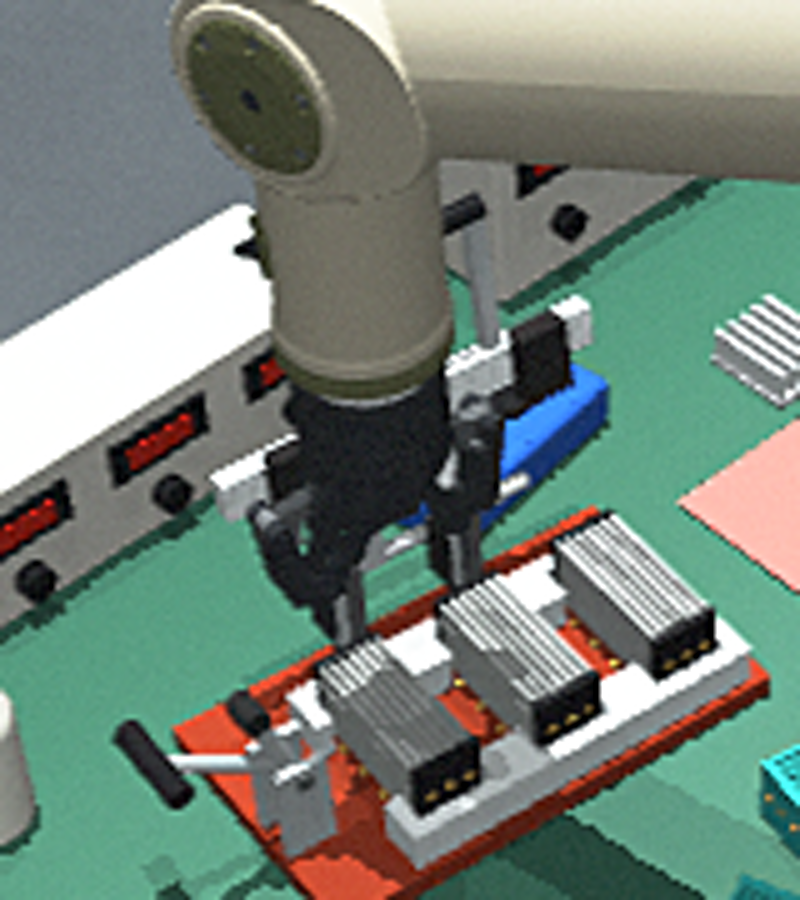

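Emit:
drive_tool --pt "0.03 0.06 -1 0 0 0 -0.4" --pt "0 0 -1 0 0 0 -0.4" --pt "0 0 -1 0 0 0 -0.4" --pt "0 0 -1 0 0 0 -0.4" --pt "0 0 -0.6 0 0 0 -0.4"

```text
t: 43.55
tool_pos: [0.5938, 0.019, 0.0636]
ee_rot: [2.058, -2.373, 0.0]
ft_force: [-0.3, -0.2, 0.3]
opening: 0.0599
```

Emit:
drive_tool --pt "0 0 -0.4 0 0 0 -0.4" --pt "0 0 0 0 0 0 1" --pt "0 0 0 0 0 0 1" --pt "0 0 0 0 0 0 1" --pt "0 0 0 0 0 0 1"

```text
t: 43.97
tool_pos: [0.5942, 0.0195, 0.0571]
ee_rot: [-2.055, 2.374, -0.001]
ft_force: [-0.2, 0.3, -3.4]
opening: 0.041
```

Emit:
drive_tool --pt "0 0 0 0 0 0 1" --pt "0 0 0 0 0 0 1" --pt "0 0 0 0 0 0 1" --pt "0 0 0.2 0 0 0 1" --pt "0 0 0.4 0 0 0 1"

```text
t: 44.38
tool_pos: [0.5927, 0.0194, 0.0674]
ee_rot: [2.055, -2.374, -0.002]
ft_force: [-0.6, 0.3, -2.6]
opening: 0.0408
```

Emit:
drive_tool --pt "0 0 0.8 0 0 0 1" --pt "0 0 1 0 0 0 1" --pt "0 0 1 0 0 0 1" --pt "0 0 1 0 0 0 1" --pt "0 0 1 0 0 0 1"

```text
t: 44.8
tool_pos: [0.5935, 0.0196, 0.1656]
ee_rot: [-2.056, 2.375, -0.0]
ft_force: [0.4, 0.4, -2.9]
opening: 0.0409
```

```bash
cat >> h.py <<'E'
TC=np.array([477,350.3]); TY=np.radians(-3.5)
def tray(x,y): c,s=np.cos(TY),np.sin(TY); return TC+[c*x-s*y,s*x+c*y]
E
python3 - <<'E'
from h import *
p,d,w=cloud("side"); crop(p,(200,80,360,280),4,"g30"); b=tray(74,0); print(b); go([*b,130],-3.5)
for n in("tray",): print(find_in("side",n)[:2])
# tray inner floor estimate: depth based, x-profile and y-profile of walls (top view not occluded?)
p,d,w=cloud("top","t9")
z=w[...,2]*1000; v=w[...,:2]*1000-TC; c,s=np.cos(TY),np.sin(TY); tx=c*v[...,0]+s*v[...,1]; ty=-s*v[...,0]+c*v[...,1]
m=(abs(tx)<160)&(abs(ty)<100)&(z>12)&(z<24)
print(np.round(np.percentile(tx[m],[1,99]),1),np.round(np.percentile(ty[m],[1,99]),1),m.sum())
E
```

```text
[550.86197508 345.78240807]
t 44.85 tcp [595.6  19.8 170.3] yaw -98.24 tilt [0.0066 0.0003] F [2.1 0.3 1.5] op 40.6 q [ 0.14  0.37 -0.29  1.55  0.11  1.23 -1.88]
 d units [-2.24 16.3  -2.02] dyaw units -0.947
[]
[-131.5  157.2] [-69.5  71.6] 652
```

View pics/g30.png

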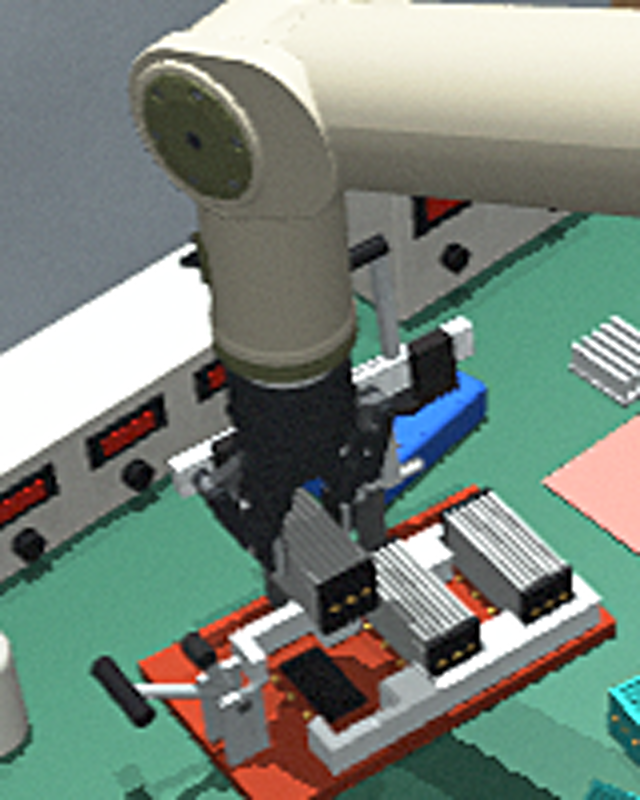

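Emit:
drive_tool --pt "0 0 1 0 0 0.03 1" --pt "0 0.4 0.9 0 0 0.074 1" --pt "-0.12 0.95 0 0 0 0.074 1" --pt "-0.12 0.95 0 0 0 0.074 1" --pt "-0.12 0.95 0 0 0 0.074 1"

```text
t: 45.37
tool_pos: [0.5858, 0.0849, 0.2008]
ee_rot: [2.594, -1.77, -0.002]
ft_force: [-0.6, -0.2, -2.8]
opening: 0.0413
```

Emit:
drive_tool --pt "-0.12 0.95 0 0 0 0.074 1" --pt "-0.12 0.95 0 0 0 0.074 1" --pt "-0.12 0.95 0 0 0 0.074 1" --pt "-0.12 0.95 0 0 0 0.074 1" --pt "-0.12 0.95 0 0 0 0.074 1"

```text
t: 45.78
tool_pos: [0.5735, 0.1801, 0.2004]
ee_rot: [2.993, -0.952, -0.003]
ft_force: [0.1, -0.3, -2.9]
opening: 0.0408
```

Emit:
drive_tool --pt "-0.12 0.95 0 0 0 0.074 1" --pt "-0.12 0.95 0 0 0 0.074 1" --pt "-0.12 0.95 0 0 0 0.074 1" --pt "-0.12 0.95 0 0 0 0.074 1" --pt "-0.12 0.95 0 0 0 0.061 1"

```text
t: 46.2
tool_pos: [0.5616, 0.2749, 0.2003]
ee_rot: [3.139, -0.086, -0.004]
ft_force: [0.7, -0.6, -3.1]
opening: 0.0408
```

Emit:
drive_tool --pt "-0.2 0.95 -0.5 0 0 0 1" --pt "-0.2 0.95 -1 0 0 0 1" --pt "0 0.6 -1 0 0 0 1" --pt "0 0 -0.5 0 0 0 1" --pt "0 0 0 0 0 0 1"

```text
t: 46.62
tool_pos: [0.5522, 0.3237, 0.1375]
ee_rot: [3.137, -0.092, -0.01]
ft_force: [-1.0, -1.3, -3.0]
opening: 0.041
```

```bash
python3 - <<'E'
from h import *
p,d,w=cloud("side"); crop(p,(130,140,300,420),3,"g31"); b=tray(74,0); go([*b,36],-3.5)
E
```

```text
t 46.67 tcp [553.6 323.1 139.6] yaw -3.47 tilt [-0.0039 -0.0027] F [ 1.2 -0.7 -2. ] op 41.2 q [-0.14  0.56 -0.63  1.43  0.34  1.26 -0.87]
 d units [-0.13  1.13 -5.18] dyaw units -0.0
```

View pics/g31.png

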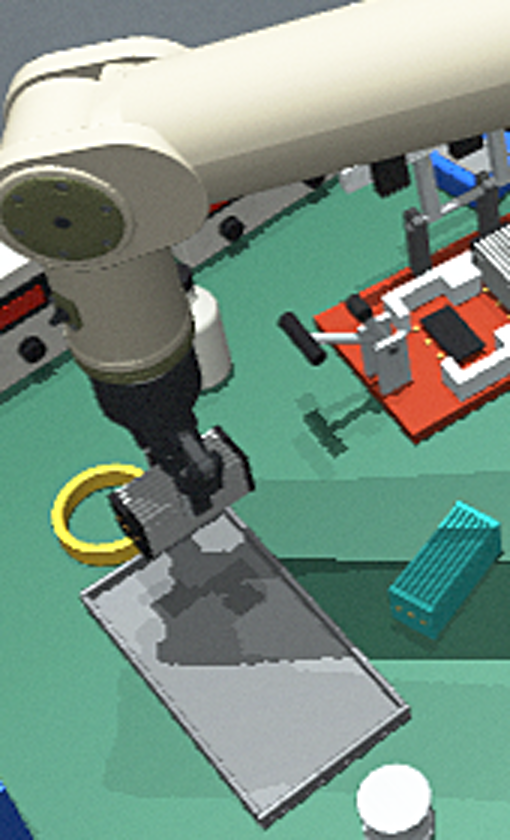

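Emit:
drive_tool --pt "-0.08 0.6 -0.5 0 0 0 1" --pt "0 0.53 -1 0 0 0 1" --pt "0 0 -1 0 0 0 1" --pt "0 0 -1 0 0 0 1" --pt "0 0 -0.7 0 0 0 1"

```text
t: 47.08
tool_pos: [0.5531, 0.3465, 0.0568]
ee_rot: [3.14, -0.097, -0.0]
ft_force: [-0.6, -0.1, -2.5]
opening: 0.041
```

Emit:
drive_tool --pt "0 0 -0.3 0 0 0 1" --pt "0 0 -0.3 0 0 0 1" --pt "0 0 -0.2 0 0 0 1" --pt "0 0 0 0 0 0 1" --pt "0 0 0 0 0 0 1"

```text
t: 47.5
tool_pos: [0.5533, 0.3473, 0.0429]
ee_rot: [-3.139, 0.096, -0.002]
ft_force: [-0.2, 0.2, -1.9]
opening: 0.0407
```

```bash
python3 - <<'E'
from h import *
p,d,w=cloud("side"); crop(p,(130,200,300,420),4,"g32"); b=tray(74,0); go([*b,34],-3.5)
E
```

```text
t 47.55 tcp [553.4 347.5  43.1] yaw -3.49 tilt [0.0012 0.0009] F [ 0.2  0.7 -2.6] op 40.7 q [-0.2   0.68 -0.6   1.49  0.41  1.1  -0.94]
 d units [-0.13 -0.09 -0.46] dyaw units -0.0
```

View pics/g32.png

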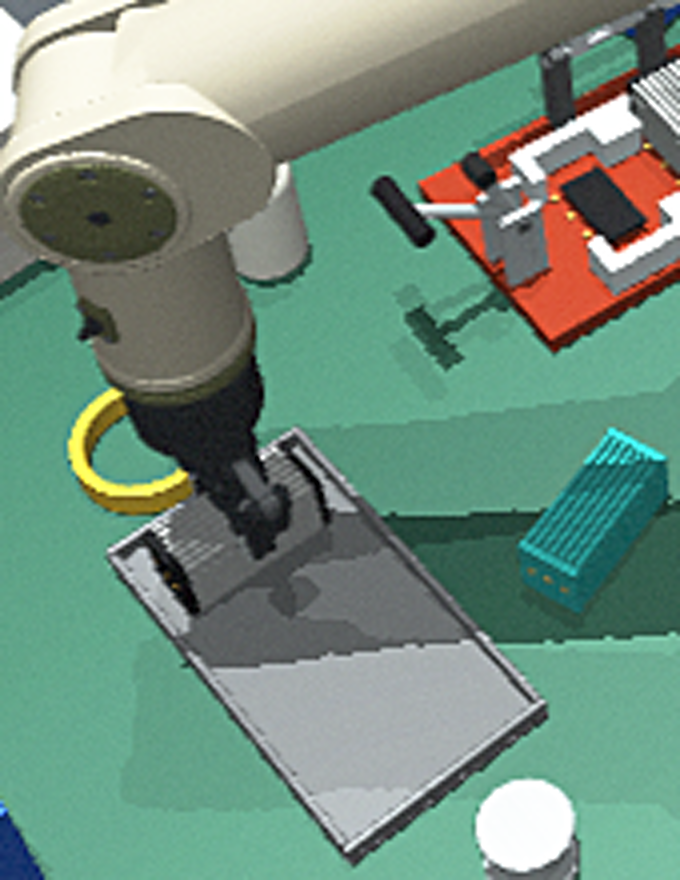

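Emit:
drive_tool --pt "-0.1 0 -0.2 0 0 0 1" --pt "0 0 -0.15 0 0 0 1" --pt "0 0 0 0 0 0 1"

```text
t: 47.8
tool_pos: [0.5504, 0.3469, 0.0345]
ee_rot: [3.14, -0.095, -0.001]
ft_force: [0.7, -0.0, -3.5]
opening: 0.041
```

Emit:
drive_tool --pt "0 0 -0.1 0 0 0 1" --pt "0 0 0 0 0 0 1"

```text
t: 47.97
tool_pos: [0.5509, 0.3472, 0.0339]
ee_rot: [3.14, -0.095, 0.0]
ft_force: [-2.2, -2.2, 3.9]
opening: 0.0412
```

Emit:
drive_tool --pt "0 0 0 0 0 0 -0.24" --pt "0 0 0 0 0 0 -0.24" --pt "0 0 0 0 0 0 -0.24" --pt "0 0 0.4 0 0 0 -0.24" --pt "0 0 0.9 0 0 0 -0.24"

```text
t: 48.38
tool_pos: [0.5496, 0.3461, 0.0573]
ee_rot: [3.138, -0.095, -0.006]
ft_force: [-0.2, -0.1, -0.5]
opening: 0.0532
```

Emit:
drive_tool --pt "0 0 1 0 0 0 -0.24" --pt "0 0 1 0 0 0 -0.24" --pt "0 0 1 0 0 -0.03 -0.4" --pt "0 -0.4 1 0 0 -0.074 -0.4" --pt "0 -0.9 1 0 0 -0.074 -0.4"

```text
t: 48.8
tool_pos: [0.5496, 0.3238, 0.1608]
ee_rot: [-3.093, 0.533, 0.001]
ft_force: [-0.3, 0.3, 0.1]
opening: 0.0599
```

```bash
python3 - <<'E'
from h import *
p,d,w=cloud("side"); crop(p,(130,200,300,420),4,"g33"); b=nest(0,0); go([*b,180],81.84)
E
```

```text
t 48.85 tcp [553.1 319.4 165.5] yaw -20.4 tilt [0.0059 0.0022] F [ 3.  -1.   3.1] op 59.7 q [-0.17  0.52 -0.58  1.42  0.29  1.28 -1.13]
 d units [  1.42 -18.9    0.73] dyaw units -0.864
```

View pics/g33.png

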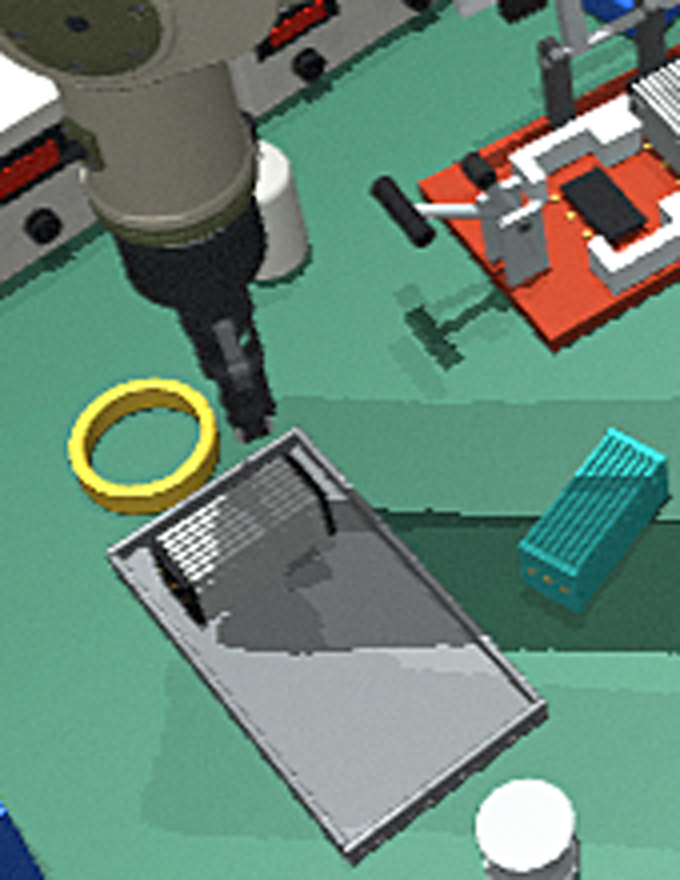

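Emit:
drive_tool --pt "0.07 -0.95 0.6 0 0 -0.074 -0.4" --pt "0.07 -0.95 0.3 0 0 -0.074 -0.4" --pt "0.07 -0.95 0 0 0 -0.074 -0.4" --pt "0.07 -0.95 0 0 0 -0.074 -0.4" --pt "0.07 -0.95 0 0 0 -0.074 -0.4"

```text
t: 49.27
tool_pos: [0.558, 0.2253, 0.178]
ee_rot: [-2.809, 1.404, -0.001]
ft_force: [0.2, -0.1, 0.1]
opening: 0.0598
```

Emit:
drive_tool --pt "0.07 -0.95 0 0 0 -0.074 -0.4" --pt "0.07 -0.95 0 0 0 -0.074 -0.4" --pt "0.07 -0.95 0 0 0 -0.074 -0.4" --pt "0.07 -0.95 0 0 0 -0.074 -0.4" --pt "0.07 -0.95 0 0 0 -0.074 -0.4"

```text
t: 49.68
tool_pos: [0.565, 0.1303, 0.1778]
ee_rot: [-2.29, 2.15, -0.001]
ft_force: [-0.3, -0.0, -0.5]
opening: 0.0599
```

Emit:
drive_tool --pt "0.07 -0.95 0 0 0 -0.074 -0.4" --pt "0.07 -0.95 0 0 0 -0.05 -0.4" --pt "0.07 -0.95 0 0 0 0 -0.4" --pt "0.07 -0.95 0 0 0 0 -0.4" --pt "0.07 -0.95 0 0 0 0 -0.4"

```text
t: 50.1
tool_pos: [0.572, 0.0354, 0.1777]
ee_rot: [-2.077, 2.356, -0.001]
ft_force: [0.0, -0.6, 0.7]
opening: 0.0599
```

Emit:
drive_tool --pt "0.07 -0.95 0 0 0 0 -0.4" --pt "0.07 -0.95 0 0 0 0 -0.4" --pt "0.07 -0.95 0 0 0 0 -0.4" --pt "0.07 -0.95 -0.5 0 0 0 -0.4" --pt "0 -0.6 -0.5 0 0 0 -0.4"

```text
t: 50.52
tool_pos: [0.5782, -0.0543, 0.1579]
ee_rot: [-2.074, 2.358, -0.004]
ft_force: [-0.1, -0.1, -0.5]
opening: 0.0596
```

```bash
python3 - <<'E'
from h import *
p,d,w=cloud("side"); crop(p,(200,100,360,280),4,"g34"); b=nest(0,0); go([*b,54],81.84)
E
```

```text
t 50.57 tcp [576.5 -56.7 154.8] yaw -97.5 tilt [-0.0021 -0.0018] F [-0.6 -2.3 -1.7] op 59.9 q [ 0.22  0.35 -0.22  1.61  0.08  1.19 -1.72]
 d units [ 0.25 -0.1  -5.04] dyaw units -0.007
```

View pics/g34.png

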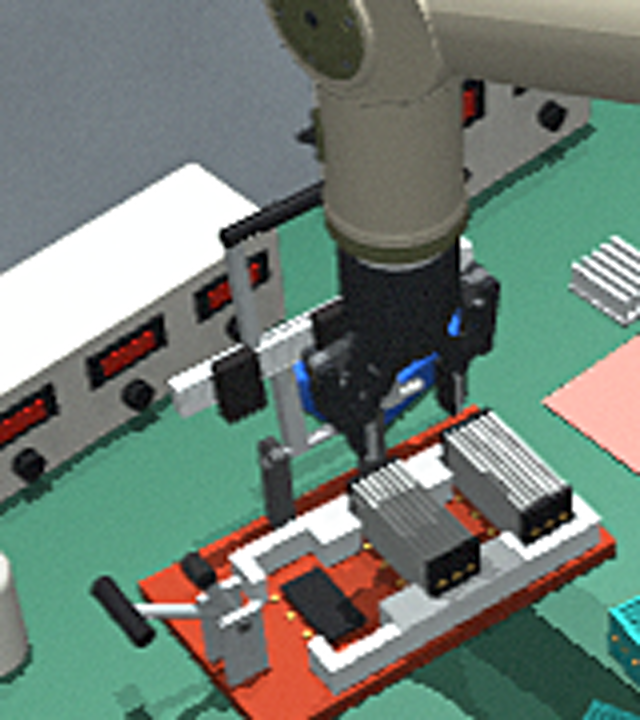

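Emit:
drive_tool --pt "0.22 0 -0.6 0 0 -0.006 -0.4" --pt "0 0 -1 0 0 0 -0.4" --pt "0 0 -0.9 0 0 0 -0.4" --pt "0 0 0 0 0 0 -0.4" --pt "0 0 0 0 0 0 -0.4"

```text
t: 50.98
tool_pos: [0.5812, -0.05, 0.106]
ee_rot: [2.067, -2.364, -0.004]
ft_force: [0.7, 0.3, 0.8]
opening: 0.0601
```

```bash
python3 - <<'E'
from h import *
b=nest(0,0); go([*b,54],81.84)
E
```

```text
t 50.98 tcp [581.2 -50.  106. ] yaw -97.69 tilt [-0.0025  0.0011] F [0.7 0.3 0.8] op 60.1 q [ 0.21  0.41 -0.22  1.65  0.1   1.1  -1.75]
 d units [ 0.01 -0.43 -2.6 ] dyaw units -0.005
```

Emit:
drive_tool --pt "0 -0.4 0 0 0 -0.005 -0.4" --pt "0 0 0 0 0 0 -0.4" --pt "0 0 0 0 0 0 -0.4"

```text
t: 51.23
tool_pos: [0.5826, -0.0607, 0.1084]
ee_rot: [-2.054, 2.376, -0.003]
ft_force: [0.5, 0.4, 0.1]
opening: 0.06
```

```bash
python3 - <<'E'
from h import *
b=nest(0,0); go([*b,54],81.84)
E
```

```text
t 51.23 tcp [582.6 -60.7 108.4] yaw -98.32 tilt [ 0.0022 -0.0005] F [0.5 0.4 0.1] op 60.0 q [ 0.22  0.41 -0.22  1.65  0.1   1.1  -1.74]
 d units [-0.06  0.1  -2.72] dyaw units 0.002
```

Emit:
drive_tool --pt "0 0.05 -0.7 0 0 0 -0.4" --pt "0 0 -0.7 0 0 0 -0.4" --pt "0 0 -0.7 0 0 0 -0.4" --pt "0 0 -0.6 0 0 0 -0.4" --pt "0 0 0 0 0 0 -0.4"

```text
t: 51.65
tool_pos: [0.5805, -0.0588, 0.051]
ee_rot: [2.054, -2.374, -0.004]
ft_force: [-0.1, -0.7, -0.4]
opening: 0.0598
```

Emit:
drive_tool --pt "0 0 0 0 0 0 1" --pt "0 0 0 0 0 0 1" --pt "0 0 0 0 0 0 1" --pt "0 0 0 0 0 0 1" --pt "0 0 0 0 0 0 1"

```text
t: 52.07
tool_pos: [0.5824, -0.0589, 0.054]
ee_rot: [-2.055, 2.375, -0.002]
ft_force: [-0.6, 0.9, 2.1]
opening: 0.0413
```

Emit:
drive_tool --pt "0 0 0 0 0 0 1" --pt "0 0 0 0 0 0 1" --pt "0 0 0.2 0 0 0 1" --pt "0 0 0.5 0 0 0 1" --pt "0 0 0.8 0 0 0 1"

```text
t: 52.48
tool_pos: [0.5802, -0.0589, 0.082]
ee_rot: [2.054, -2.373, -0.005]
ft_force: [0.3, -0.4, -2.5]
opening: 0.0407
```

Emit:
drive_tool --pt "0 0 1 0 0 0 1" --pt "0 0 1 0 0 0 1" --pt "0 0 1 0 0 0 1" --pt "0 0 1 0 0 0 1" --pt "0 0 1 0 0 0 1"

```text
t: 52.9
tool_pos: [0.5814, -0.0589, 0.1845]
ee_rot: [2.056, -2.375, -0.0]
ft_force: [-0.0, -0.0, -2.8]
opening: 0.0409
```

```bash
python3 - <<'E'
from h import *
p,d,w=cloud("side"); crop(p,(200,80,360,280),4,"g35"); b=tray(0,0);print(b); go([*b,200],-3.5)
E
```

```text
[477.  350.3]
t 52.95 tcp [583.4 -59.  189.2] yaw -98.25 tilt [ 0.006  -0.0006] F [ 2.2 -0.9  2.1] op 41.0 q [ 0.22  0.33 -0.22  1.55  0.08  1.26 -1.73]
 d units [-5.32 20.46  0.54] dyaw units -0.947
```

View pics/g35.png

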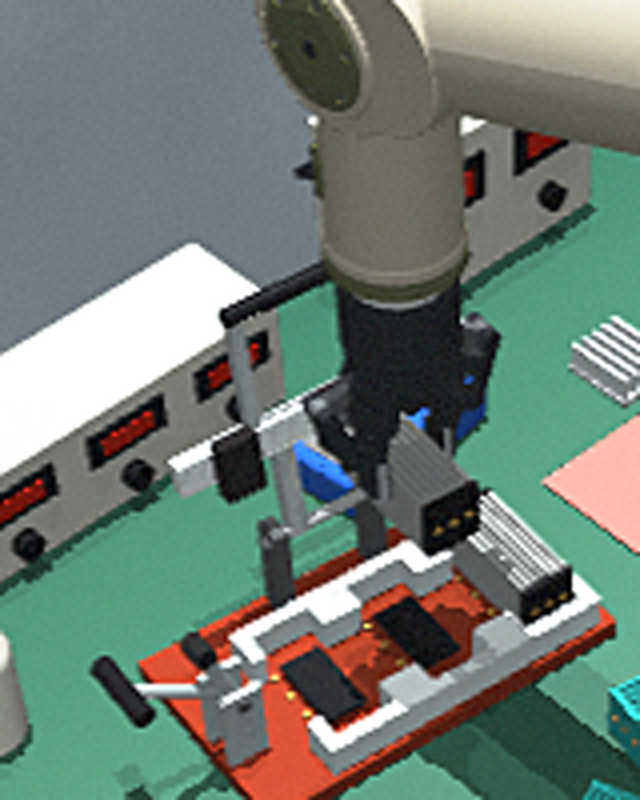

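Emit:
drive_tool --pt "-0.3 0.2 0.8 0 0 0 1" --pt "-0.3 0.9 0.2 0 0 0.06 1" --pt "-0.3 0.93 0 0 0 0.074 1" --pt "-0.3 0.93 0 0 0 0.074 1" --pt "-0.24 0.93 0 0 0 0.074 1"

```text
t: 53.37
tool_pos: [0.5523, 0.0195, 0.2034]
ee_rot: [2.532, -1.859, 0.0]
ft_force: [0.2, 0.3, -2.0]
opening: 0.0408
```

Emit:
drive_tool --pt "-0.24 0.93 0 0 0 0.074 1" --pt "-0.24 0.93 0 0 0 0.074 1" --pt "-0.24 0.93 0 0 0 0.074 1" --pt "-0.24 0.93 0 0 0 0.074 1" --pt "-0.24 0.93 0 0 0 0.074 1"

```text
t: 53.78
tool_pos: [0.5284, 0.1126, 0.2032]
ee_rot: [2.959, -1.055, -0.0]
ft_force: [1.0, -0.6, -1.6]
opening: 0.0411
```

Emit:
drive_tool --pt "-0.24 0.93 0 0 0 0.074 1" --pt "-0.24 0.93 0 0 0 0.074 1" --pt "-0.24 0.93 0 0 0 0.074 1" --pt "-0.24 0.93 0 0 0 0.074 1" --pt "-0.24 0.93 0 0 0 0.074 1"

```text
t: 54.2
tool_pos: [0.5045, 0.2055, 0.2033]
ee_rot: [3.137, -0.163, -0.0]
ft_force: [1.1, 0.6, -0.7]
opening: 0.0408
```

Emit:
drive_tool --pt "-0.24 0.93 0 0 0 0.03 1" --pt "-0.24 0.93 0 0 0 0 1" --pt "-0.24 0.93 0 0 0 0 1" --pt "-0.24 0.93 -0.5 0 0 0 1" --pt "-0.2 0.93 -0.5 0 0 0 1"

```text
t: 54.62
tool_pos: [0.4817, 0.2992, 0.1836]
ee_rot: [-3.139, 0.101, -0.002]
ft_force: [-0.1, -0.7, -1.5]
opening: 0.0409
```

Emit:
drive_tool --pt "0 0.93 -1 0 0 0 1" --pt "0 0.6 -1 0 0 0 1" --pt "0 0.2 -1 0 0 0 1" --pt "0 0 -0.5 0 0 0 1" --pt "0 0 0 0 0 0 1"

```text
t: 55.03
tool_pos: [0.4804, 0.3314, 0.1104]
ee_rot: [3.137, -0.099, -0.007]
ft_force: [0.4, -0.7, -3.0]
opening: 0.0408
```

```bash
python3 - <<'E'
from h import *
p,d,w=cloud("side"); crop(p,(130,180,300,420),3,"g36"); b=tray(0,0); go([*b,31],-3.5)
E
```

```text
t 55.08 tcp [481.4 331.6 112.2] yaw -3.64 tilt [-0.0021 -0.0017] F [-0.2  0.1 -0.2] op 40.7 q [-0.19  0.46 -0.61  1.63  0.29  1.14 -0.94]
 d units [-0.22  0.94 -4.06] dyaw units 0.002
```

View pics/g36.png

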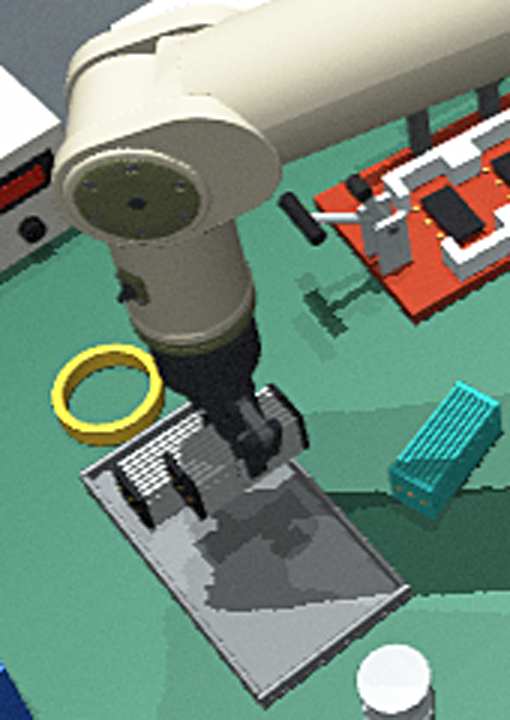

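Emit:
drive_tool --pt "-0.2 0.5 0 0 0 0 1" --pt "0 0.4 -0.5 0 0 0 1" --pt "0 0 -1 0 0 0 1" --pt "0 0 -1 0 0 0 1" --pt "0 0 -0.9 0 0 0 1"

```text
t: 55.5
tool_pos: [0.478, 0.3518, 0.0449]
ee_rot: [-3.139, 0.097, -0.002]
ft_force: [0.2, -0.4, -3.0]
opening: 0.0409
```

Emit:
drive_tool --pt "0 0 -0.3 0 0 0 1" --pt "0 0 0 0 0 0 1" --pt "0 0 0 0 0 0 1"

```text
t: 55.75
tool_pos: [0.478, 0.3513, 0.0399]
ee_rot: [-3.139, 0.098, -0.001]
ft_force: [0.1, 0.7, -2.0]
opening: 0.0407
```

```bash
python3 - <<'E'
from h import *
p,d,w=cloud("side"); crop(p,(130,220,300,420),4,"g37"); b=tray(0,0); go([*b,31],-3.5)
E
```

```text
t 55.8 tcp [478.5 351.5  40.5] yaw -3.56 tilt [0.0016 0.0015] F [ 0.9 -0.2 -1. ] op 41.2 q [-0.25  0.56 -0.59  1.67  0.35  1.02 -1.01]
 d units [-0.07 -0.06 -0.47] dyaw units 0.001
```

View pics/g37.png

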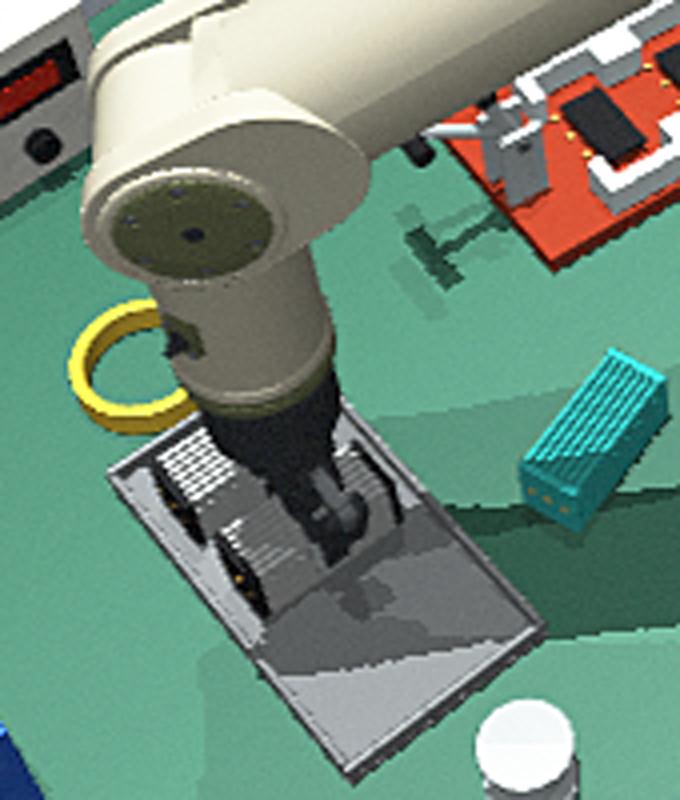

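Emit:
drive_tool --pt "-0.05 0 -0.2 0 0 0 1" --pt "0 0 -0.2 0 0 0 1" --pt "0 0 0 0 0 0 1"

```text
t: 56.05
tool_pos: [0.477, 0.3507, 0.0312]
ee_rot: [-3.14, 0.098, -0.001]
ft_force: [-0.4, 0.2, -1.9]
opening: 0.0407
```

Emit:
drive_tool --pt "0 0 -0.1 0 0 0 1" --pt "0 0 0 0 0 0 1"

```text
t: 56.22
tool_pos: [0.4771, 0.3507, 0.031]
ee_rot: [3.14, -0.098, 0.002]
ft_force: [-4.4, -5.1, 14.5]
opening: 0.0412
```

Contact with the floor. I'll release and go to the last module.

Emit:
drive_tool --pt "0 0 0 0 0 0 -0.24" --pt "0 0 0 0 0 0 -0.24" --pt "0 0 0 0 0 0 -0.24" --pt "0 0 0.4 0 0 0 -0.24" --pt "0 0 0.9 0 0 0 -0.24"

```text
t: 56.63
tool_pos: [0.4756, 0.3493, 0.0534]
ee_rot: [3.138, -0.098, -0.006]
ft_force: [-0.4, -0.4, 0.4]
opening: 0.053
```

Emit:
drive_tool --pt "0 0 1 0 0 0 -0.24" --pt "0 0 1 0 0 0 -0.24" --pt "0 0 1 0 0 -0.03 -0.4" --pt "0.2 -0.4 1 0 0 -0.074 -0.4" --pt "0.2 -0.9 1 0 0 -0.074 -0.4"

```text
t: 57.05
tool_pos: [0.4836, 0.327, 0.1568]
ee_rot: [-3.093, 0.536, 0.001]
ft_force: [0.1, 0.3, -0.2]
opening: 0.0598
```

```bash
python3 - <<'E'
from h import *
p,d,w=cloud("side"); crop(p,(130,200,300,420),4,"g38"); b=nest(0,-78); go([*b,180],81.84)
E
```

```text
t 57.1 tcp [487.7 322.6 160.9] yaw -20.51 tilt [0.0055 0.002 ] F [ 3.8 -1.2  3. ] op 59.5 q [-0.2   0.4  -0.57  1.58  0.23  1.22 -1.17]
 d units [  4.13 -22.93   0.95] dyaw units -0.863
```

View pics/g38.png

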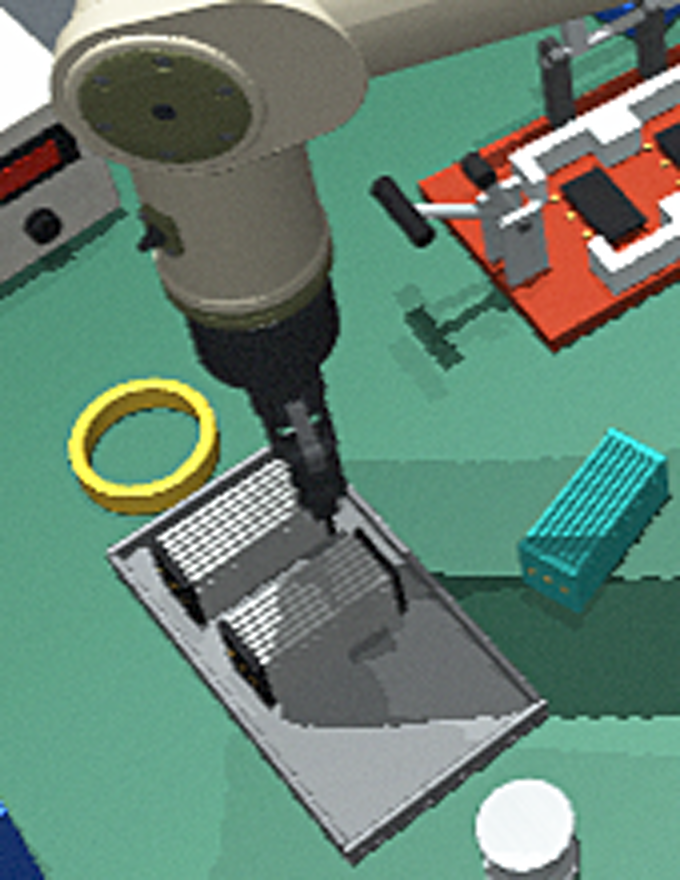

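Emit:
drive_tool --pt "0.17 -0.95 0.7 0 0 -0.074 -0.4" --pt "0.17 -0.95 0.3 0 0 -0.074 -0.4" --pt "0.17 -0.95 0 0 0 -0.074 -0.4" --pt "0.17 -0.95 0 0 0 -0.074 -0.4" --pt "0.17 -0.95 0 0 0 -0.074 -0.4"

```text
t: 57.52
tool_pos: [0.502, 0.2287, 0.1757]
ee_rot: [-2.809, 1.406, -0.001]
ft_force: [0.3, 0.2, 0.4]
opening: 0.06
```

Emit:
drive_tool --pt "0.17 -0.95 0 0 0 -0.074 -0.4" --pt "0.17 -0.95 0 0 0 -0.074 -0.4" --pt "0.17 -0.95 0 0 0 -0.074 -0.4" --pt "0.17 -0.95 0 0 0 -0.074 -0.4" --pt "0.17 -0.95 0 0 0 -0.074 -0.4"

```text
t: 57.93
tool_pos: [0.519, 0.1337, 0.1756]
ee_rot: [-2.288, 2.152, -0.0]
ft_force: [0.1, 0.2, -0.5]
opening: 0.0605
```

Emit:
drive_tool --pt "0.17 -0.95 0 0 0 -0.074 -0.4" --pt "0.17 -0.95 0 0 0 -0.05 -0.4" --pt "0.17 -0.95 0 0 0 0 -0.4" --pt "0.17 -0.95 0 0 0 0 -0.4" --pt "0.17 -0.95 0 0 0 0 -0.4"

```text
t: 58.35
tool_pos: [0.5359, 0.0387, 0.1755]
ee_rot: [-2.075, 2.358, -0.0]
ft_force: [-0.7, 0.6, 0.5]
opening: 0.0599
```

Emit:
drive_tool --pt "0.17 -0.95 0 0 0 0 -0.4" --pt "0.17 -0.95 0 0 0 0 -0.4" --pt "0.17 -0.95 0 0 0 0 -0.4" --pt "0.17 -0.95 0 0 0 0 -0.4" --pt "0.17 -0.95 0 0 0 0 -0.4"

```text
t: 58.77
tool_pos: [0.5529, -0.0563, 0.1755]
ee_rot: [-2.075, 2.358, -0.0]
ft_force: [0.0, -0.3, -1.1]
opening: 0.06
```

Emit:
drive_tool --pt "0.17 -0.95 0 0 0 0 -0.4" --pt "0.17 -0.95 -0.5 0 0 0 -0.4" --pt "0.17 -0.9 -0.5 0 0 0 -0.4" --pt "0 0 0 0 0 0 -0.4" --pt "0 0 0 0 0 0 -0.4"

```text
t: 59.18
tool_pos: [0.5625, -0.1125, 0.1546]
ee_rot: [2.072, -2.36, -0.002]
ft_force: [0.0, 1.0, 0.4]
opening: 0.0598
```

```bash
python3 - <<'E'
from h import *
p,d,w=cloud("side"); crop(p,(200,100,360,280),4,"g39"); b=nest(0,-78); go([*b,54],81.84)
E
```

```text
t 59.23 tcp [ 563.  -111.1  155.2] yaw -97.35 tilt [-0.0002  0.0007] F [-0.1  0.7  0.4] op 59.7 q [ 0.26  0.33 -0.15  1.63  0.05  1.18 -1.6 ]
 d units [ 0.37 -1.24 -5.06] dyaw units -0.009
```

View pics/g39.png

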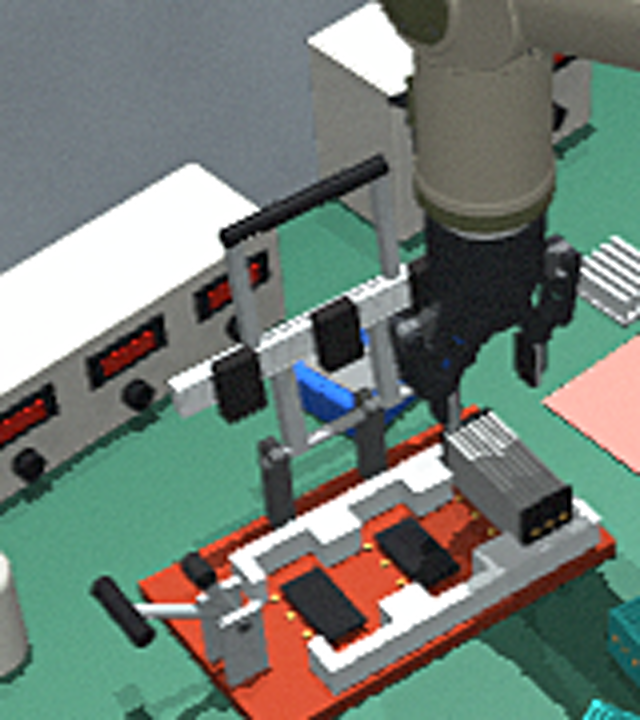

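Emit:
drive_tool --pt "0.2 -0.62 -0.5 0 0 -0.009 -0.4" --pt "0.17 -0.62 -1 0 0 0 -0.4" --pt "0 0 -0.9 0 0 0 -0.4" --pt "0 0 0 0 0 0 -0.4" --pt "0 0 0 0 0 0 -0.4"

```text
t: 59.65
tool_pos: [0.5699, -0.1355, 0.1063]
ee_rot: [2.058, -2.372, -0.003]
ft_force: [-0.4, 0.5, 0.5]
opening: 0.0596
```

```bash
python3 - <<'E'
from h import *
b=nest(0,-78); go([*b,54],81.84)
E
```

```text
t 59.65 tcp [ 569.9 -135.5  106.3] yaw -98.11 tilt [-0.002   0.0009] F [-0.4  0.5  0.5] op 59.6 q [ 0.28  0.4  -0.13  1.65  0.06  1.09 -1.58]
 d units [ 0.02 -0.02 -2.62] dyaw units -0.001
```

Emit:
drive_tool --pt "0 0 -0.7 0 0 0 -0.4" --pt "0 0 -0.7 0 0 0 -0.4" --pt "0 0 -0.7 0 0 0 -0.4" --pt "0 0 -0.6 0 0 0 -0.4" --pt "0 0 0 0 0 0 -0.4"

```text
t: 60.07
tool_pos: [0.5697, -0.1354, 0.0517]
ee_rot: [2.058, -2.372, -0.003]
ft_force: [-0.8, 0.4, -0.2]
opening: 0.0597
```

Emit:
drive_tool --pt "0 0 0 0 0 0 1" --pt "0 0 0 0 0 0 1" --pt "0 0 0 0 0 0 1" --pt "0 0 0 0 0 0 1" --pt "0 0 0 0 0 0 1"

```text
t: 60.48
tool_pos: [0.5711, -0.136, 0.054]
ee_rot: [-2.057, 2.373, -0.002]
ft_force: [-0.3, 1.4, 2.3]
opening: 0.0409
```

Emit:
drive_tool --pt "0 0 0 0 0 0 1" --pt "0 0 0 0 0 0 1" --pt "0 0 0.2 0 0 0 1" --pt "0 0 0.5 0 0 0 1" --pt "0 0 0.8 0 0 0 1"

```text
t: 60.9
tool_pos: [0.5689, -0.1365, 0.082]
ee_rot: [2.056, -2.372, -0.005]
ft_force: [0.4, -0.3, -1.3]
opening: 0.0409
```

Emit:
drive_tool --pt "0 0 1 0 0 0 1" --pt "0 0 1 0 0 0 1" --pt "0 0 1 0 0 0 1" --pt "0 0 1 0 0 0 1" --pt "0 0 1 0 0 0 1"

```text
t: 61.32
tool_pos: [0.5698, -0.1367, 0.1844]
ee_rot: [2.057, -2.374, -0.001]
ft_force: [0.3, -0.8, -2.8]
opening: 0.0408
```

```bash
python3 - <<'E'
from h import *
p,d,w=cloud("side"); crop(p,(200,80,360,280),4,"g40"); b=tray(-74,0);print(b); go([*b,205],-3.5)
E
```

```text
[403.13802492 354.81759193]
t 61.37 tcp [ 571.8 -137.   189.1] yaw -98.19 tilt [ 0.0055 -0.0015] F [ 2.1 -0.3  1.4] op 41.0 q [ 0.29  0.33 -0.13  1.55  0.05  1.25 -1.57]
 d units [-8.44 24.59  0.8 ] dyaw units -0.948
```

View pics/g40.png

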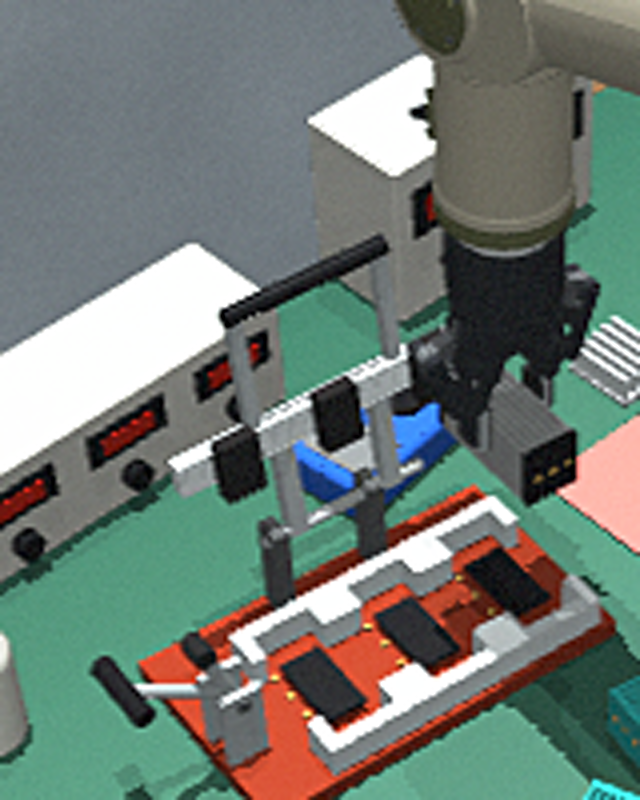

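Emit:
drive_tool --pt "-0.32 0.3 0.9 0 0 0 1" --pt "-0.32 0.95 0 0 0 0.06 1" --pt "-0.32 0.95 0 0 0 0.074 1" --pt "-0.32 0.95 0 0 0 0.074 1" --pt "-0.32 0.95 0 0 0 0.074 1"

```text
t: 61.78
tool_pos: [0.5376, -0.0539, 0.201]
ee_rot: [2.533, -1.857, -0.001]
ft_force: [0.1, 0.2, -2.0]
opening: 0.041
```

Emit:
drive_tool --pt "-0.32 0.95 0 0 0 0.074 1" --pt "-0.32 0.95 0 0 0 0.074 1" --pt "-0.32 0.95 0 0 0 0.074 1" --pt "-0.32 0.95 0 0 0 0.074 1" --pt "-0.32 0.95 0 0 0 0.074 1"

```text
t: 62.2
tool_pos: [0.5056, 0.0411, 0.201]
ee_rot: [2.959, -1.053, -0.001]
ft_force: [-0.1, -0.8, -1.9]
opening: 0.0409
```

Emit:
drive_tool --pt "-0.32 0.95 0 0 0 0.074 1" --pt "-0.32 0.95 0 0 0 0.074 1" --pt "-0.32 0.95 0 0 0 0.074 1" --pt "-0.32 0.95 0 0 0 0.074 1" --pt "-0.32 0.95 0 0 0 0.074 1"

```text
t: 62.62
tool_pos: [0.4738, 0.136, 0.201]
ee_rot: [3.137, -0.161, -0.001]
ft_force: [-0.0, -0.3, -2.0]
opening: 0.041
```

Emit:
drive_tool --pt "-0.32 0.95 0 0 0 0.03 1" --pt "-0.32 0.95 0 0 0 0 1" --pt "-0.32 0.95 0 0 0 0 1" --pt "-0.32 0.95 0 0 0 0 1" --pt "-0.32 0.95 0 0 0 0 1"

```text
t: 63.03
tool_pos: [0.4418, 0.2315, 0.2011]
ee_rot: [3.14, -0.099, -0.0]
ft_force: [0.1, 0.5, -2.0]
opening: 0.0406
```

Emit:
drive_tool --pt "-0.32 0.95 0 0 0 0 1" --pt "-0.32 0.95 -0.3 0 0 0 1" --pt "-0.32 0.95 -0.5 0 0 0 1" --pt "-0.32 0.95 -0.5 0 0 0 1" --pt "0 0 0 0 0 0 1"

```text
t: 63.45
tool_pos: [0.4134, 0.3103, 0.1734]
ee_rot: [-3.14, 0.09, 0.005]
ft_force: [-0.8, -1.3, -2.1]
opening: 0.0409
```

```bash
python3 - <<'E'
from h import *
p,d,w=cloud("side"); crop(p,(130,180,300,420),3,"g41"); b=tray(-74,0); go([*b,31],-3.5)
E
```

```text
t 63.5 tcp [414.7 308.4 174. ] yaw -3.33 tilt [-0.0025 -0.0004] F [ 0.   0.4 -2.2] op 41.3 q [-0.16  0.25 -0.63  1.74  0.16  1.21 -0.89]
 d units [-0.58  2.32 -7.15] dyaw units -0.002
```

View pics/g41.png

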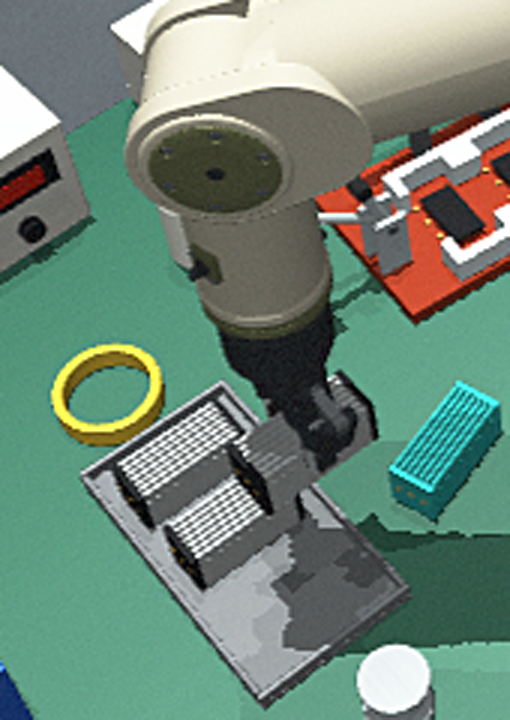

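Emit:
drive_tool --pt "-0.25 0.8 0 0 0 0 1" --pt "-0.25 0.8 0 0 0 0 1" --pt "-0.07 0.65 -0.5 0 0 0 1" --pt "0 0 -1 0 0 0 1" --pt "0 0 -1 0 0 0 1"

```text
t: 63.92
tool_pos: [0.4062, 0.3523, 0.1255]
ee_rot: [-3.139, 0.097, -0.003]
ft_force: [0.6, -0.6, -2.8]
opening: 0.0406
```

Emit:
drive_tool --pt "0 0 -1 0 0 0 1" --pt "0 0 -1 0 0 0 1" --pt "0 0 -0.6 0 0 0 1" --pt "0 0 0 0 0 0 1" --pt "0 0 0 0 0 0 1"

```text
t: 64.33
tool_pos: [0.4057, 0.3512, 0.0732]
ee_rot: [3.139, -0.097, -0.001]
ft_force: [0.2, -0.1, -1.2]
opening: 0.041
```

```bash
python3 - <<'E'
from h import *
p,d,w=cloud("side"); crop(p,(130,220,300,440),4,"g42"); b=tray(-74,0); go([*b,31],-3.5)
E
```

```text
t 64.38 tcp [406.1 351.8  74.1] yaw -3.53 tilt [0.0008 0.0005] F [ 0.1  0.  -2.9] op 40.7 q [-0.27  0.41 -0.61  1.8   0.27  1.02 -1.05]
 d units [-0.15  0.15 -2.15] dyaw units 0.0
```

View pics/g42.png

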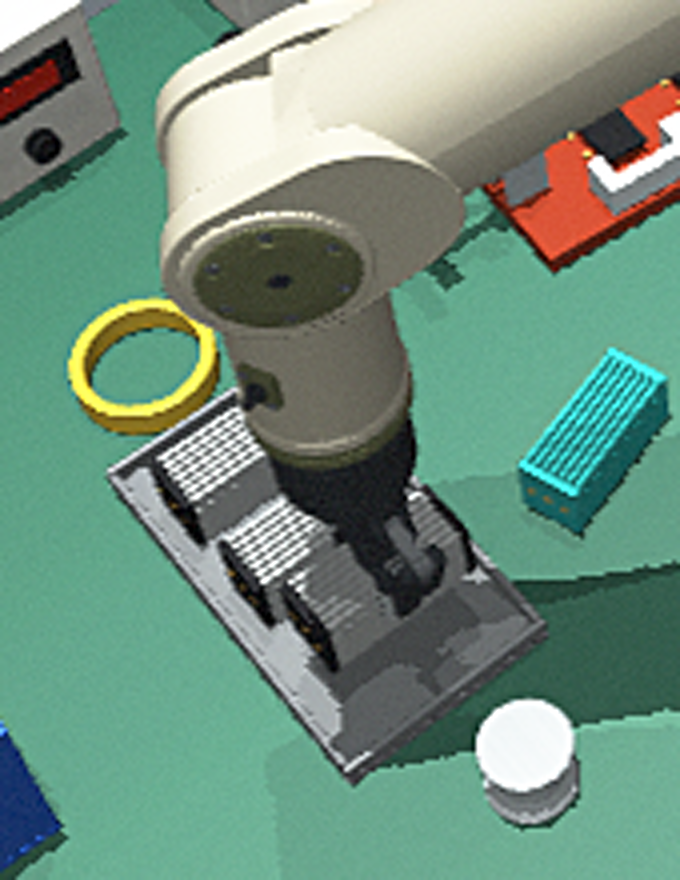

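Emit:
drive_tool --pt "-0.15 0.08 -0.3 0 0 0 1" --pt "0 0 -0.6 0 0 0 1" --pt "0 0 -0.6 0 0 0 1" --pt "0 0 -0.3 0 0 0 1" --pt "0 0 0 0 0 0 1"

```text
t: 64.8
tool_pos: [0.4014, 0.3521, 0.0349]
ee_rot: [3.138, -0.095, -0.004]
ft_force: [-1.2, 0.1, -3.0]
opening: 0.0412
```

Emit:
drive_tool --pt "0 0 -0.2 0 0 0 1" --pt "0 0 -0.1 0 0 0 1" --pt "0 0 0 0 0 0 1"

```text
t: 65.05
tool_pos: [0.4026, 0.3536, 0.0314]
ee_rot: [-3.14, 0.095, -0.001]
ft_force: [0.4, 0.5, -1.9]
opening: 0.0413
```

Emit:
drive_tool --pt "0 0 -0.1 0 0 0 1" --pt "0 0 0 0 0 0 1"

```text
t: 65.22
tool_pos: [0.4027, 0.3536, 0.0313]
ee_rot: [3.14, -0.095, 0.002]
ft_force: [-7.4, -7.7, 22.0]
opening: 0.0407
```

Emit:
drive_tool --pt "0 0 0 0 0 0 -0.24" --pt "0 0 0 0 0 0 -0.24" --pt "0 0 0 0 0 0 -0.24" --pt "0 0 0.4 0 0 0 -0.24" --pt "0 0 0.9 0 0 0 -0.24"

```text
t: 65.63
tool_pos: [0.4013, 0.3522, 0.0537]
ee_rot: [3.138, -0.095, -0.005]
ft_force: [0.7, 0.2, 1.0]
opening: 0.0527
```

Emit:
drive_tool --pt "0 0 1 0 0 0 -0.24" --pt "0 0 1 0 0 0 -0.24" --pt "0 0 1 0 0 0 -0.24" --pt "0 0 1 0 0 0 -0.24" --pt "0 0 1 0 0 0 -0.24"

```text
t: 66.05
tool_pos: [0.4023, 0.3534, 0.1566]
ee_rot: [-3.14, 0.095, -0.0]
ft_force: [0.3, -0.2, 0.2]
opening: 0.0528
```

Emit:
drive_tool --pt "0 -0.9 1 0 0 0 -0.24" --pt "0.3 -0.9 0.8 0 0 0 -0.24" --pt "0.3 -0.9 0 0 0 0 -0.24" --pt "0.3 -0.9 0 0 0 0 -0.24" --pt "0.3 -0.9 0 0 0 0 -0.24"

```text
t: 66.47
tool_pos: [0.4268, 0.2627, 0.1921]
ee_rot: [-3.14, 0.095, -0.002]
ft_force: [0.9, -1.0, 0.7]
opening: 0.0532
```

Emit:
drive_tool --pt "0 -0.9 0 0 0 0 -0.24" --pt "0 -0.9 0 0 0 0 -0.24" --pt "0 -0.9 0 0 0 0 -0.24" --pt "0 -0.9 0 0 0 0 -0.24" --pt "0 0 0 0 0 0 -0.24"

```text
t: 66.88
tool_pos: [0.427, 0.1877, 0.1914]
ee_rot: [3.138, -0.102, 0.0]
ft_force: [-0.1, -0.5, -0.3]
opening: 0.0529
```

```bash
python3 - <<'E'
from h import *
cloud("side","s_end"); p,d,w=mods("t_end",zlo=.035,ylim=(.26,.44),xlim=(.33,.62)); go()
c,s=np.cos(NY),np.sin(NY)
v=w[...,:2]*1000-NO; nx=c*v[...,0]+s*v[...,1]; ny=-s*v[...,0]+c*v[...,1]; z=w[...,2]*1000
m=(abs(ny)<70)&(nx>60)&(z>240)&(z<300); print("handle",m.sum(),np.median(nx[m]),np.median(z[m]))
m=(abs(nx)<40)&(ny>200)&(ny<245)&(z>80)&(z<150); print("grip",m.sum(),np.median(ny[m]),np.median(z[m]))
E
```

```text
mod [550. 350.] [102.1  41.9] yaw 86.5 px [174. 221.]
t 66.98 tcp [426.6 191.  191.6] yaw -3.56 tilt [0.0007 0.0002] F [-0.1 -0.3  0.2] op 52.9 q [ 0.04  0.11 -0.57  1.83  0.06  1.21 -0.6 ]
handle 379 108.82624617781889 271.8590224062809
grip 163 219.7260570258575 126.83297266805141
```

View pics/s_end.png

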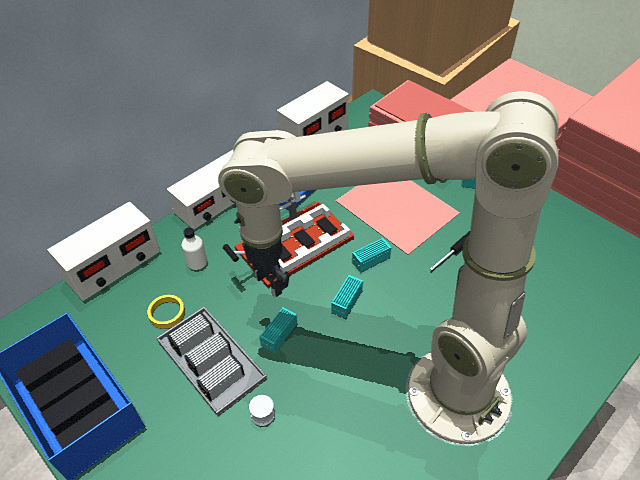

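View pics/t_end.png

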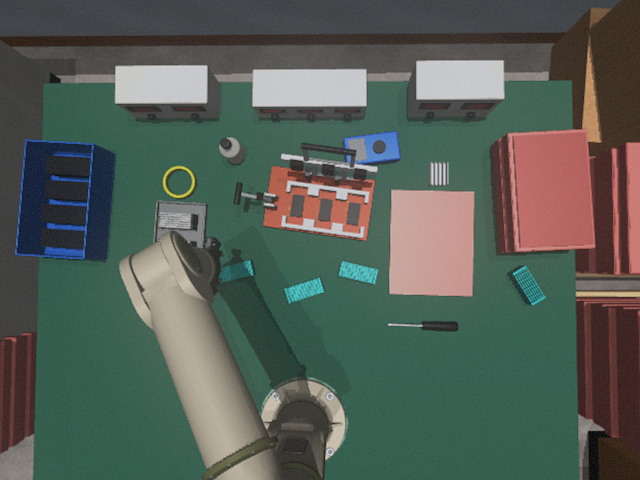

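The side view shows three modules upright in the tray at about (190,330), (208,350) and (220,377). The top view shows the toggle at (250,195) and clamp at (328,160), both open. I'll move aside for an unobstructed last check.

Emit:
drive_tool --pt "0.1 -1 0.3 0 0 0 -0.24" --pt "0.1 -1 0.3 0 0 0 -0.24" --pt "0.1 -1 0 0 0 0 -0.24" --pt "0.1 -1 0 0 0 0 -0.24" --pt "0.1 -1 0 0 0 0 -0.24"

```text
t: 67.4
tool_pos: [0.4366, 0.0919, 0.2035]
ee_rot: [-3.14, 0.092, -0.001]
ft_force: [0.3, 0.3, 0.1]
opening: 0.0532
```

Emit:
drive_tool --pt "0.1 -1 0 0 0 0 -0.24" --pt "0.1 -1 0 0 0 0 -0.24" --pt "0.1 -1 0 0 0 0 -0.24" --pt "0.1 -1 0 0 0 0 -0.24" --pt "0 0 0 0 0 0 -0.24"

```text
t: 67.82
tool_pos: [0.445, 0.0083, 0.2032]
ee_rot: [3.139, -0.101, 0.0]
ft_force: [0.5, -0.2, 0.7]
opening: 0.0529
```

Emit:
drive_tool --pt "0 0 0 0 0 0 -0.24" --pt "0 0 0 0 0 0 -0.24" --pt "0 0 0 0 0 0 -0.24"

```text
t: 68.07
tool_pos: [0.4445, 0.0129, 0.2032]
ee_rot: [-3.14, 0.091, -0.0]
ft_force: [0.2, 0.5, -0.3]
opening: 0.0529
```

```bash
python3 - <<'E'
from h import *
p,d,w=mods(None,zlo=.035,ylim=(.26,.44),xlim=(.33,.62)); go(); crop(p,(130,160,290,310),5,"t_end2")
print("desired slots",tray(74,0),tray(0,0),tray(-74,0))
E
```

```text
mod [549.4 350.1] [101.9  41.2] yaw 87.4 px [175. 220.]
mod [476.6 353.1] [101.7  40.9] yaw 86.8 px [172. 248.]
mod [407.7 369.3] [101.9  40.7] yaw 88.4 px [166. 273.]
t 68.12 tcp [444.5  12.8 203.2] yaw -3.34 tilt [0.0001 0.0003] F [-0.1  0.2  0.3] op 52.9 q [ 0.28  0.03 -0.38  1.88  0.01  1.23 -0.17]
desired slots [550.86197508 345.78240807] [477.  350.3] [403.13802492 354.81759193]
```

View pics/t_end2.png

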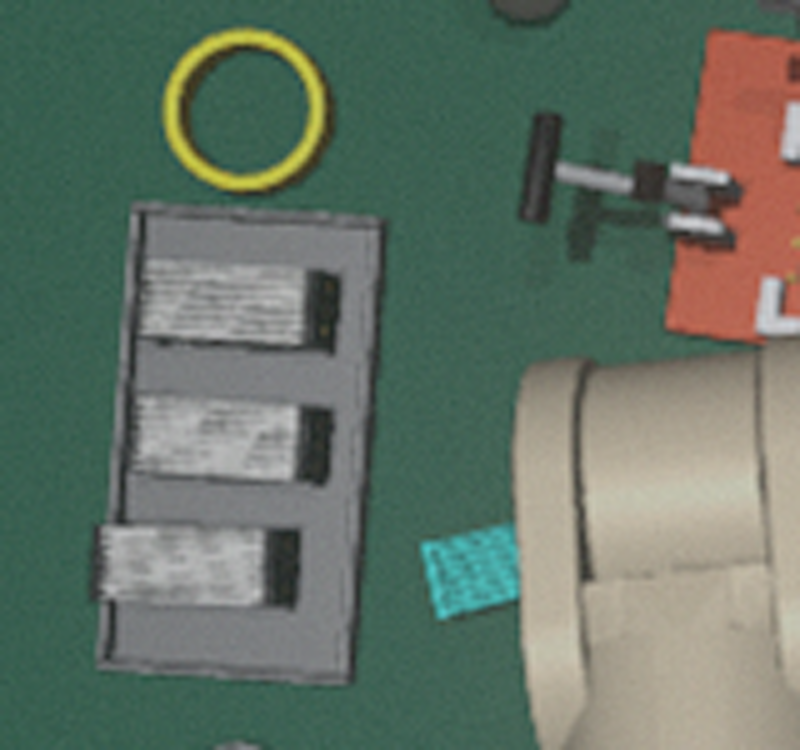

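Module C is about 10 mm further left than I set it down. I need to know whether it sits flat on the floor or rides on the wall.

```bash
python3 - <<'E'
from h import *
for n in("top","side"):
    p,d,w=cloud(n)
    if n=="side": crop(p,(145,295,275,420),6,"s_end3")
    z=w[...,2]*1000; v=w[...,:2]*1000-TC; c,s=np.cos(TY),np.sin(TY); tx=c*v[...,0]+s*v[...,1]; ty=-s*v[...,0]+c*v[...,1]
    for x0 in (72,0,-70):
        m=(abs(tx-x0)<15)&(abs(ty-5)<60)&(z>35)&(z<75)
        A=np.c_[ty[m],tx[m],np.ones(m.sum())]; k=np.linalg.lstsq(A,z[m],rcond=None)[0]
        print(n,x0,m.sum(),"slope along ty,tx",np.round(k[:2],3),"z mid",np.round(np.median(z[m]),1),"p95",np.round(np.percentile(z[m],95),1),"ty range",np.round(np.percentile(ty[m],[1,99]),1),
          [round(float(np.percentile(z[m&(ty>a)&(ty<a+25)],90)),1) for a in (-40,-15,10,35)])
E
```

```text
top 72 402 slope along ty,tx [0.004 0.054] z mid 45.1 p95 51.6 ty range [-46.1  53.1] [49.9, 49.9, 49.7, 50.5]
top 0 401 slope along ty,tx [ 0.004 -0.054] z mid 45.5 p95 51.5 ty range [-47.5  52.1] [50.5, 50.6, 50.4, 50.1]
top -70 396 slope along ty,tx [-0.003 -0.028] z mid 45.2 p95 50.6 ty range [-34.7  63.8] [49.6, 49.8, 49.8, 50.1]
side 72 466 slope along ty,tx [-0.011  0.05 ] z mid 48.2 p95 52.8 ty range [-48.3  50.1] [52.3, 51.8, 51.4, 51.3]
side 0 496 slope along ty,tx [-0.008 -0.04 ] z mid 48.0 p95 52.6 ty range [-50.   49.1] [52.1, 51.3, 51.3, 51.7]
side -70 546 slope along ty,tx [-0.01   0.006] z mid 48.2 p95 52.8 ty range [-37.2  61.8] [52.0, 51.5, 51.9, 52.1]
```

View pics/s_end3.png

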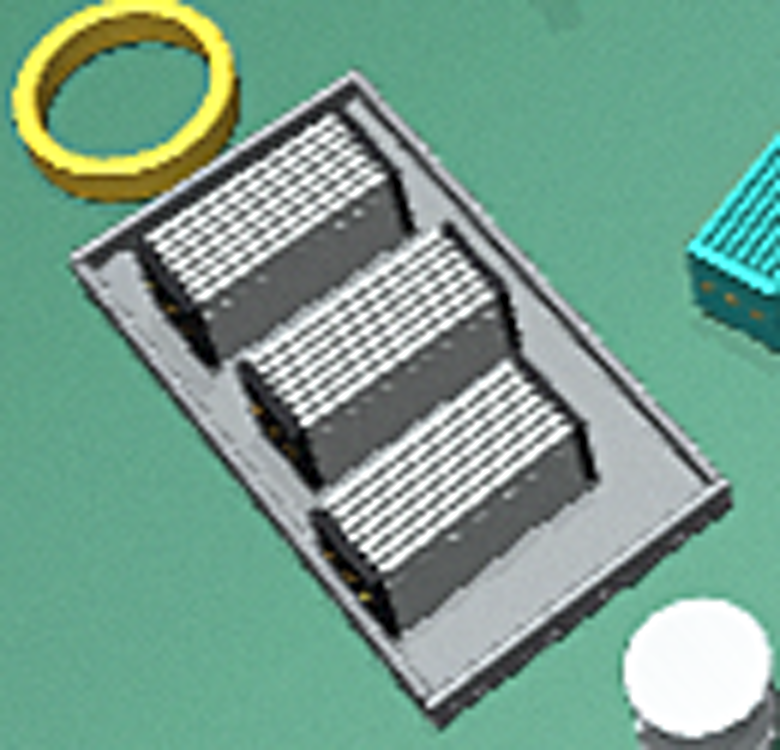

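All three lie flat: the tops are at equal height and the slope along each module is about 0.01 or less. C was nudged sideways, possibly by the random knock, and is still well within limits. I'll hand in.

```bash
python3 - <<'E'
from h import *
p,d,w=mods(None,zlo=.035,ylim=(.26,.44),xlim=(.33,.62)); go()
print(hand_in())
E
```

```text
mod [550.2 349.6] [101.2  41.8] yaw 86.6 px [174. 220.]
mod [476.5 352.9] [102.5  41.1] yaw 86.6 px [172. 248.]
mod [407.7 370.1] [102.3  40.7] yaw 88.5 px [166. 273.]
t 68.27 tcp [444.4  12.1 203.1] yaw -3.4 tilt [-0.      0.0001] F [-0.4 -0.1  0.2] op 53.1 q [ 0.28  0.03 -0.38  1.88  0.01  1.23 -0.17]
the job is handed in; nothing more can be done
None
```

The job was handed in at about 68 s of the 210 s allowed, with every step carried out. No verdict is reported.

**Work done:**
- I loaded the three grey modules from the mat into the nest.
- I swung the clamp down to its stop and threw the toggle over. It stayed locked for over 2.6 s.
- I threw the toggle back, reopened the clamp and set all three modules in the grey tray.

**Checks while locked:**
- The clamp beam was level at about 91 mm.
- The module tops were at about 64 mm, which is fully home.
- The toggle grip was at its over-centre position.

**Checks at the end:**
- All three modules lie flat on the tray floor, with equal top heights.
- The clamp is open at about 1.7 rad, and the toggle is back at its open stop.
- The bystanders look unmoved in the pictures, though I did not measure them.
- The arm stood clear of everything.

**One disagreement:** the third module was about 10 to 15 mm to the side of where I set it down, up near the tray's long wall. It was probably knocked after I released it. It is still upright and well inside the limits, so I left it there.

While I was reopening the clamp, the force at the handle briefly rose to about 44 N (32 N and 30 N on two axes) because my path was slightly off the arc, and I corrected it straight away. Pressing the clamp onto its stop briefly took about 62 N. Both forces went through the fingers and stayed below the 120 N wrist limit.

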